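# Load the sample tins into wall caddies and hang them on the cleat rail

## Task

Put every sample tin on the bench upright into the two wall caddies, at most two in each, and slide both clear covers fully shut. Only then hang both caddies, even one that stayed empty, side by side on the cleat rail: tilt the angled rear strip over the cleat and let it down until the caddy hangs level and fully home. Never tip a caddy steeply, and leave the other things on the bench where they are.

Things in the scene. Friction and masses are not known exactly. Their poses are not given: they have to be found in the camera images.
- rail: Cleat rail, fixed: upright plywood board 420 mm long (y), 168 high, 18 thick. Origin at bench level, middle of its front face (the plane x = 0); x points into the board, z up; the face looks to -x, roughly at the robot. Along it runs the cleat: a metal plate 6 mm thick, 400 mm long, rising outwards from the face at 45 degrees, so a V groove open at the top lies between plate and board.
- rail_cleat (a point): Middle of the cleat's top edge. In the rail frame the cleat's upper (groove) face runs from x = 0, z = 113.6 mm up to this point at x = -20, z = 133.6; the outermost edge below it is at x = -24.2, z = 129.4. Axes as the rail's.
- rail_home (a point): Where the origin of a caddy hung fully home at mid-rail lies: rail x = -69, y = 0, z = 90 mm; the caddy's axes are then parallel to the rail's. Along the rail's y a caddy may hang within 130 mm of here; two fit side by side at y = -80 and +80 mm.
- caddy1: Wall caddy, loose grey open box 82 (x) x 138 (y) x 62 mm (z), about 0.44 kg with its cover. Inside 74 x 130 mm, floor 4 mm thick: two tins fit side by side, at y = -32 and +32, x = 0. Origin under the middle of the box, z up, x to the rear. A foot strip 6 mm high sticks out behind at the bottom to x = 69 mm and rests on the board when hung; it must pass below the cleat.
- caddy1_tab (a point): Grip point on this caddy's upright front tab, at caddy x = -45, y = 0, z = 85 mm. The tab is 8 mm thick (x), 70 mm wide (y), its top at z = 102; it stands free above the cover from z = 66. Pinch it front to back and lift the caddy by it.
- caddy1_edge (a point): Lower edge of the underside of this caddy's rear strip: caddy x = 64.8, y = 0, z = 27.8 mm. The strip is a 6 mm plate 110 mm wide slanting down to the rear at 45 degrees, upper face from x = 41, z = 60 to x = 69, z = 32. Raise the front about 15 degrees, bring the edge over the cleat down along 45 degrees into the groove, then lower the front: home, the edge is at rail x = -4.2, z = 117.8.
- caddy1_cover (a joint): Clear sliding cover of this caddy, 4 mm thick, on the rim at z = 62 to 66 mm: 0 is fully shut, 0.078 m is fully open. It opens along the caddy's +x (rearwards, over the strip), stays where it is left and needs about 1 N.
- caddy1_rib (a point): Middle of the white grip rib on this caddy's cover: 10 mm thick (x), 70 mm long (y), caddy z = 66 to 86 mm; at caddy x = 25 mm + the cover's joint value, y = 0, z = 76.
- caddy2: Wall caddy, loose grey open box 82 (x) x 138 (y) x 62 mm (z), about 0.44 kg with its cover. Inside 74 x 130 mm, floor 4 mm thick: two tins fit side by side, at y = -32 and +32, x = 0. Origin under the middle of the box, z up, x to the rear. A foot strip 6 mm high sticks out behind at the bottom to x = 69 mm and rests on the board when hung; it must pass below the cleat.
- caddy2_tab (a point): Grip point on this caddy's upright front tab, at caddy x = -45, y = 0, z = 85 mm. The tab is 8 mm thick (x), 70 mm wide (y), its top at z = 102; it stands free above the cover from z = 66. Pinch it front to back and lift the caddy by it.
- caddy2_edge (a point): Lower edge of the underside of this caddy's rear strip: caddy x = 64.8, y = 0, z = 27.8 mm. The strip is a 6 mm plate 110 mm wide slanting down to the rear at 45 degrees, upper face from x = 41, z = 60 to x = 69, z = 32. Raise the front about 15 degrees, bring the edge over the cleat down along 45 degrees into the groove, then lower the front: home, the edge is at rail x = -4.2, z = 117.8.
- caddy2_cover (a joint): Clear sliding cover of this caddy, 4 mm thick, on the rim at z = 62 to 66 mm: 0 is fully shut, 0.078 m is fully open. It opens along the caddy's +x (rearwards, over the strip), stays where it is left and needs about 1 N.
- caddy2_rib (a point): Middle of the white grip rib on this caddy's cover: 10 mm thick (x), 70 mm long (y), caddy z = 66 to 86 mm; at caddy x = 25 mm + the cover's joint value, y = 0, z = 76.
- tin1: Sample tin (some starts have fewer: then None): upright metal tin 56 mm in diameter, 32 mm high, with a black knob 22 mm in diameter and 22 mm high on its lid (54 mm overall), 90 g. Origin at the centre of its underside, z up.
- tin2: Sample tin (some starts have fewer: then None): upright metal tin 56 mm in diameter, 32 mm high, with a black knob 22 mm in diameter and 22 mm high on its lid (54 mm overall), 90 g. Origin at the centre of its underside, z up.
- tin3: Sample tin (some starts have fewer: then None): upright metal tin 56 mm in diameter, 32 mm high, with a black knob 22 mm in diameter and 22 mm high on its lid (54 mm overall), 90 g. Origin at the centre of its underside, z up.
- tin4: Sample tin (some starts have fewer: then None): upright metal tin 56 mm in diameter, 32 mm high, with a black knob 22 mm in diameter and 22 mm high on its lid (54 mm overall), 90 g. Origin at the centre of its underside, z up.
- loupe: Bystander, to be left alone: folding loupe, metal, 80 x 40 mm, 16 mm high; origin at its underside.
- brush: Bystander, to be left alone: brush 170 mm long, lying along its x; origin at its underside.
- jar: Bystander, to be left alone: closed jar 60 mm in diameter, 90 mm high; origin at its underside.
- clearbox: Bystander, to be left alone: flat clear box 60 x 45 x 22 mm; origin at its underside.
- dish: Bystander, to be left alone: glass dish 90 mm in diameter, 16 mm high; origin at its underside.
Mind the look-alikes: they are no part of the job. Leave any green look-alike of the tin2 alone.

How it is judged:
By the outcome, as a careful person would: the job done as asked, in the order asked, and still so for the second after the job is handed in, with the robot touching nothing.
Of tin1, tin2, tin3, tin4 only 2 to 4 are there at a start; the rules pass over those that are not, and their reading is None.
At some moment in a run one of tin1, tin2, tin3, tin4 may be knocked a few centimetres aside while the robot is not near it.
It also fails if it takes over 210 s, if anything falls off the work surface, if the arm or the gripper's body presses on something with over 40 N, if the wrist force passes 120 N, or if a joint passes its speed limit or range.

## Robot

A 7-joint arm with a two-finger parallel gripper is mounted at the origin on the work surface. World frame = base frame: x ahead of the robot, y to its left, z up, the work surface at z = 0. Lengths are in mm, angles in degrees, forces in N, time in s.
With the tool pointing down it reaches from about 350 to 900 mm from the base axis. Payload 19.9 kg.
Tool frame: the origin (TCP) lies between the finger pads; the fingertips stand 14 mm ahead of it and the grasp point (between the pads) lies 5 mm behind it; x points along the fingers, y is the direction in which the jaws open and shut, and the axes are right-handed (so a half turn about x gives the same grasp; the last joint's range is limited). The gripper opens to 94 mm and grips with 3 to 60 N. Pads are 16 mm wide; open, the fingers measure 119 mm over their backs; the gripper's body (75 mm by 177 mm) begins 78 mm behind the grasp point.
Start: joints at [60.991, 23.915, -0.59, 92.452, 0.269, 63.638, -3.037], TCP at [280.144, -558.677, 219.425] pointing down, gripper open.
Joint ranges: [-161.28, 161.28], [-22.2, 115.67], [-73.04, 71.86], [3.21, 147.25], [-68.34, 248.33], [10.77, 114.83], [-161.83, 161.83]. Speed limits (degrees/s): [108.29, 108.29, 136.94, 136.94, 172.46, 172.46, 172.46].

## Interface

Orientations are given as a 3x3 rotation matrix whose columns are the frame's x, y, z axes.
In Python, from bench import bot gives the robot as it stands.
- The arm moves only by the tool send_rows, never from a script. Its argument "series" is a list of rows, each an object of numbers: "x", "y", "z": the shift along the tool's x, y, z in mm; "wx", "wy", "wz": the turn, a rotation vector about the tool's x, y, z in rad; "hand": the opening, from 0 (shut) to 1 (fully open). A call has 1 to 5 rows; each row is the pose to reach, as a shift and turn from the pose commanded when the call began, along the tool's axes at that moment; what a row does not reach only later rows make up. A row lasts 1/10 s, in which the tool goes at most 50 mm and 8.59 degrees, less where a joint would pass 70% of its speed; a pose out of reach is approached as far as the arm can. A call with a gripper value outside its range is refused whole. The fingers move at their own pace and stop on an object; the grip force is fixed at half the most. Time passes only in rows, so rows that repeat a pose let the fingers close. It gives the time, the measured TCP pose, the force and the opening at its end, in the units of the state.
- bot.sense(): the state, without advancing time (a new reading comes with each control period).
- bot.camera(name): name is "side" or "top"; returns a dict with "color" (384x512x3 uint8, blue, green, red), "intrinsics" (3x3 intrinsics, pixels), "pose" (4x4, takes a point from camera to world coordinates). Camera axes: x right, y up, looking along -z (the intrinsics and any distortion apply to the point x, -y, -z); pixel columns grow to the right and rows downward; lengths in mm; the calibration is good to about 2 mm. A picture is of the moment at which its call begins. There is no depth.
- bot.hand_in(): hands the job in, once; it reports no verdict.
The state is a dict: "t": time; "qpos": joint angles; "joint_vel": joint speeds; "effort": joint torques, N m; "tcp_pos": TCP position; "tcp_rot": TCP orientation; "force": force on the tool from outside, world axes, zero at the start; "torque": the same for the moment, N m; "opening": finger opening in mm.
Only numpy, scipy, OpenCV 4.12 (cv2) and the standard library are available. Lean on these libraries where they do the work, as an engineer would, in place of code of your own. Each camera call takes 0.05 s, during which the arm holds its last target.

## Working session

There is one attempt and no reset: what is moved stays moved. The work goes in short steps, Python scripts to look and compute and a tool call to move; the robot and the scene stay as the last step left them, time stands still between calls to the robot, and variables do not carry over. Pictures are saved under pics/ and viewed, and the job is handed in when it is done.

Besides the shell and the picture viewer there is one more tool, called by a JSON object that holds its "api" and its "payload". send_rows: Moves the arm, as the interface text tells. Its arguments: {"type":"object","properties":{"series":{"type":"array"}},"required":["series"]}

```bash
ls; mkdir -p pics
python3 - <<'E'
from bench import bot
import cv2
s=bot.sense(); print(s)
for n in ("side","top"):
    c=bot.camera(n); cv2.imwrite(f"pics/{n}0.png",c["color"]); print(n,c["intrinsics"],c["pose"],[k for k in c])
E
```

```text
pics
{'t': 0.0, 'qpos': array([60.99059858, 23.94661945, -0.5889477 , 92.4849261 ,  0.27087089,
       63.63929957, -3.03649355]), 'joint_vel': array([ 0.02378071, -0.09303505, -0.0927048 ,  0.02134719, -0.01147782,
       -0.04967495,  0.00570593]), 'effort': array([-5.16573596e-05, -8.51252747e+01,  6.38324395e-01, -4.25993228e+01,
       -4.89115727e-02,  1.86907046e-02,  1.07224589e-04]), 'tcp_pos': array([ 279.96542358, -558.38402275,  218.84525815]), 'tcp_rot': array([[-6.53522676e-04,  4.48253793e-01, -8.93906097e-01],
       [ 1.02321702e-03, -8.93905520e-01, -4.48254252e-01],
       [-9.99999263e-01, -1.20760425e-03,  1.25526619e-04]]), 'force': array([0.51075894, 0.37678579, 0.9216724 ]), 'torque': array([ 0.04522828, -0.01571474, -0.01038705]), 'opening': 93.73827124981669}
side [[347.1748075    0.         258.18625376]
 [  0.         347.1748075  187.67007134]
 [  0.           0.           1.        ]] [[-9.87575586e-01  1.04337838e-01 -1.17507780e-01  3.64041665e+02]
 [-1.57100969e-01 -6.37884644e-01  7.53937973e-01  8.57424325e+02]
 [ 3.70784980e-03  7.63031321e-01  6.46350876e-01  8.62152312e+02]
 [ 0.00000000e+00  0.00000000e+00  0.00000000e+00  1.00000000e+00]] ['color', 'intrinsics', 'pose']
top [[424.31992548   0.         252.27447538]
 [  0.         424.31992548 191.18464689]
 [  0.           0.           1.        ]] [[-1.69183048e-02  9.97523055e-01 -6.82753679e-02  4.52578575e+02]
 [-9.99847003e-01 -1.71820895e-02 -3.27810809e-03 -4.93597562e+01]
 [-4.44310188e-03  6.82094619e-02  9.97661129e-01  1.41229909e+03]
 [ 0.00000000e+00  0.00000000e+00  0.00000000e+00  1.00000000e+00]] ['color', 'intrinsics', 'pose']
```

View pics/top0.png

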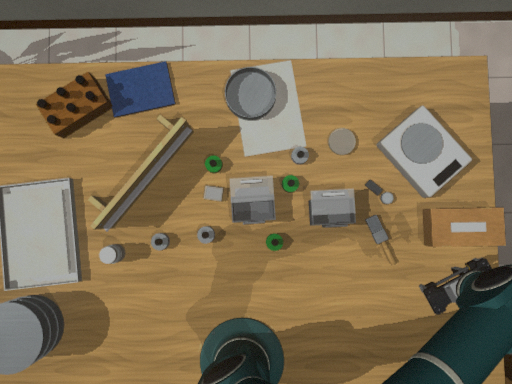

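View pics/side0.png

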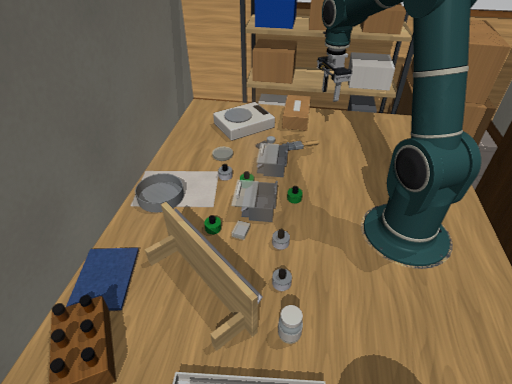

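```bash
cat > h.py <<'E'
import numpy as np, cv2
from bench import bot
def uv2w(c,u,v,z):
    K=c["intrinsics"];P=c["pose"]
    d=np.linalg.inv(K)@np.array([u,v,1.]); d=P[:3,:3]@np.array([d[0],-d[1],-d[2]])
    o=P[:3,3]; return o+d*(z-o[2])/d[2]
def w2uv(c,p):
    K=c["intrinsics"];P=c["pose"]
    q=P[:3,:3].T@(np.array(p,float)-P[:3,3]); q=np.array([q[0],-q[1],-q[2]]); r=K@q; return r[:2]/r[2]
def crop(c,x0,y0,x1,y1,name,f):
    im=c["color"][y0:y1,x0:x1]; cv2.imwrite("pics/"+name+".png",cv2.resize(im,None,fx=f,fy=f,interpolation=cv2.INTER_CUBIC))
E
python3 - <<'E'
from h import *
c=bot.camera("top"); crop(c,90,110,290,260,"tc1",4); crop(c,220,130,420,280,"tc2",4)
c=bot.camera("side"); crop(c,130,90,330,240,"sc1",4);crop(c,130,200,330,350,"sc2",4)
E
```

```text
(no output)
```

View pics/tc1.png

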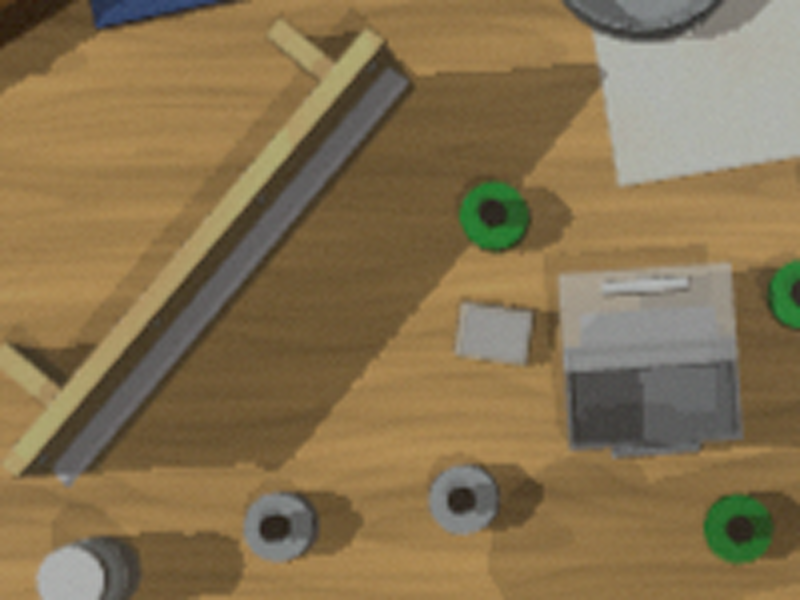

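View pics/tc2.png

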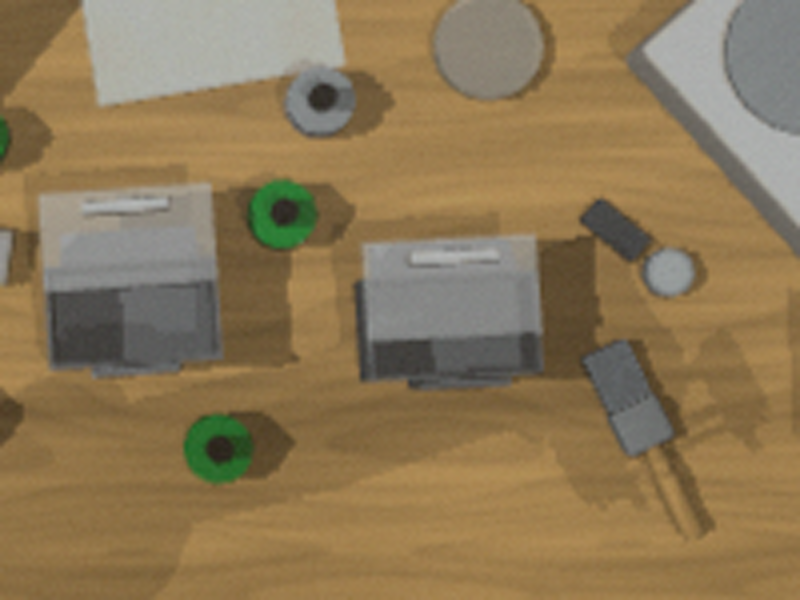

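View pics/sc1.png

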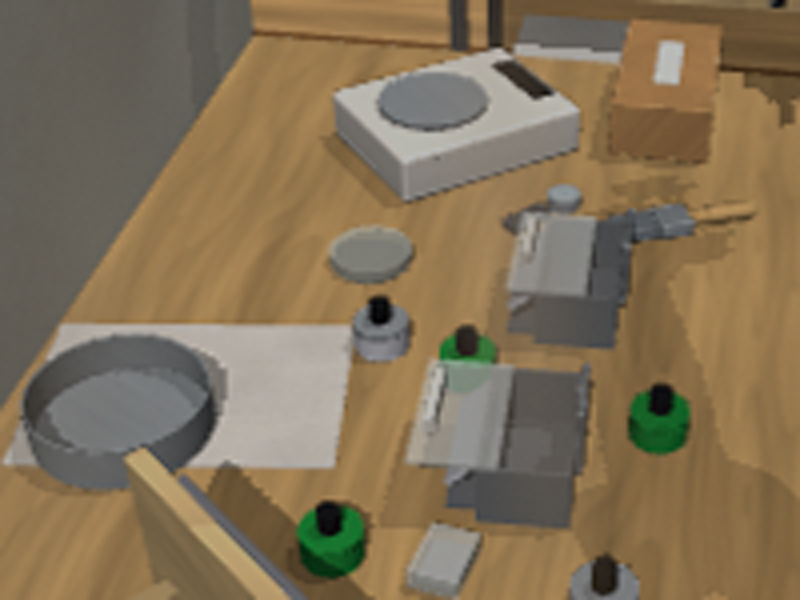

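View pics/sc2.png

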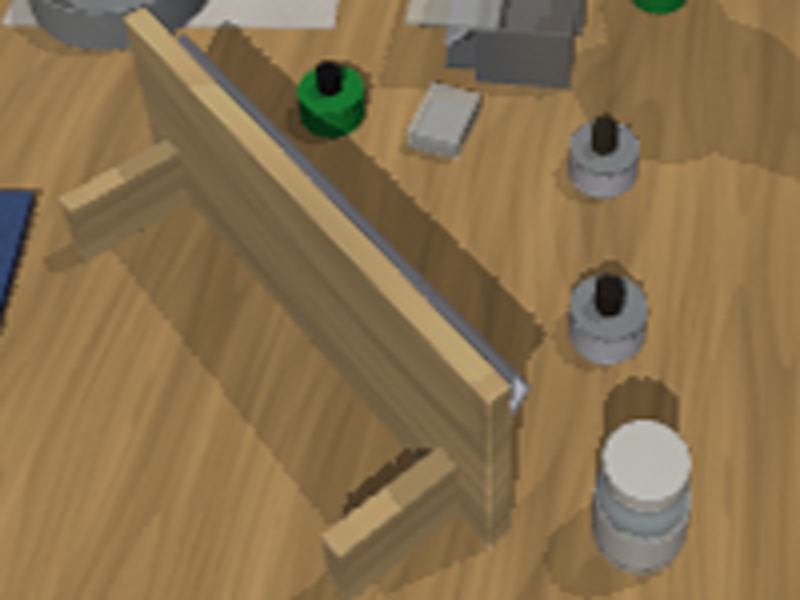

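```bash
cat >> h.py <<'E'
from scipy.optimize import least_squares
def tri(cs,uvs):
    # triangulate point from (cam,uv) list
    f=lambda p: np.concatenate([w2uv(c,p)-np.array(u) for c,u in zip(cs,uvs)])
    r=least_squares(f,[500,0,50]); return r.x, r.fun
def knob(c,u,v,r=6):
    im=c["color"].astype(float).max(axis=2); u0,v0=int(round(u)),int(round(v))
    p=im[v0-r:v0+r+1,u0-r:u0+r+1]; w=np.clip(85-p,0,None)
    yy,xx=np.mgrid[-r:r+1,-r:r+1]; return u0+(w*xx).sum()/w.sum(), v0+(w*yy).sum()/w.sum(), w.sum()
E
python3 - <<'E'
from h import *
t=bot.camera("top"); s=bot.camera("side")
for n,(u,v),(a,b) in [("L",(159,241),(282,272)),("M",(205,234),(281,233)),("R",(300.5,154.5),(225,167))]:
    k=knob(t,u,v,5); kk=knob(s,a,b,6); print(n,k,kk)
    print(" top@z50",uv2w(t,k[0],k[1],52).round(1)," side@43",uv2w(s,kk[0],kk[1],45).round(1))
for n,uv in [("g1",(213,163)),("g2",(291,183)),("g3",(275,242)),("jar",(108,254))]:
    print(n,uv2w(t,*uv,50).round())
E
```

```text
L (np.float64(158.35216178521617), np.float64(241.3744769874477), np.float64(1434.0)) (np.float64(281.87157721796274), np.float64(273.51423877327494), np.float64(3652.0))
 top@z50 [390.3 257.5  52. ]  side@43 [387.9 263.3  45. ]
M (np.float64(204.9172131147541), np.float64(234.46311475409837), np.float64(1220.0)) (np.float64(280.7207765386204), np.float64(233.58529533250723), np.float64(2421.0))
 top@z50 [409.8 108.6  52. ]  side@43 [407.4 113.8  45. ]
R (np.float64(300.2322357019064), np.float64(153.80675909878684), np.float64(1154.0)) (np.float64(224.50340444847936), np.float64(167.3572401270994), np.float64(2203.0))
 top@z50 [ 664.  -201.9   52. ]  side@43 [ 661.9 -195.8   45. ]
g1 [639.  81.  50.]
g2 [ 570. -170.   50.]
g3 [ 382. -115.   50.]
jar [353. 419.  50.]
```

Run:
```python
from h import *
c=bot.camera("top"); crop(c,220,165,300,230,"tA",10); crop(c,300,175,370,235,"tB",11); crop(c,85,105,205,235,"tR",4.6)
c=bot.camera("side"); crop(c,225,170,295,225,"sA",11); crop(c,250,130,320,185,"sB",11)
```

```text
(no output)
```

View pics/tA.png

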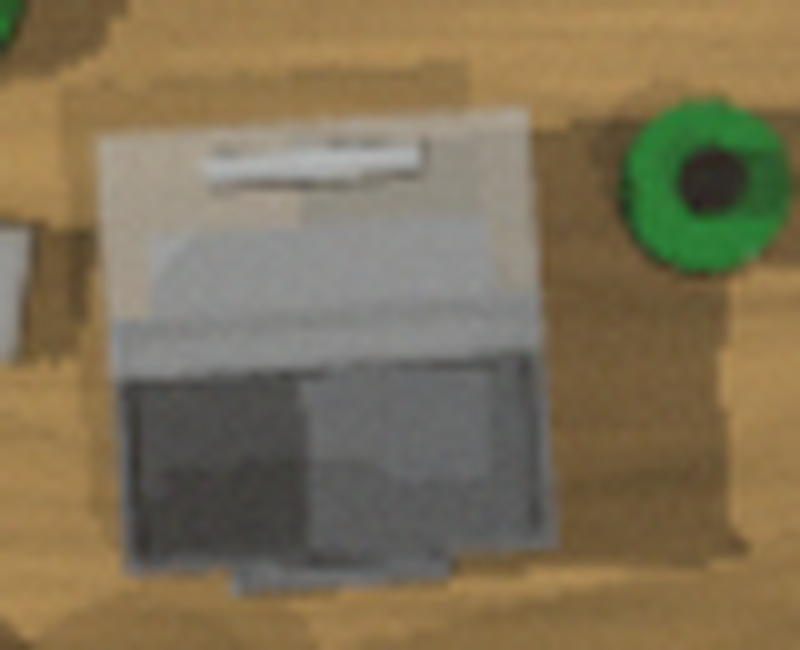

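View pics/tB.png

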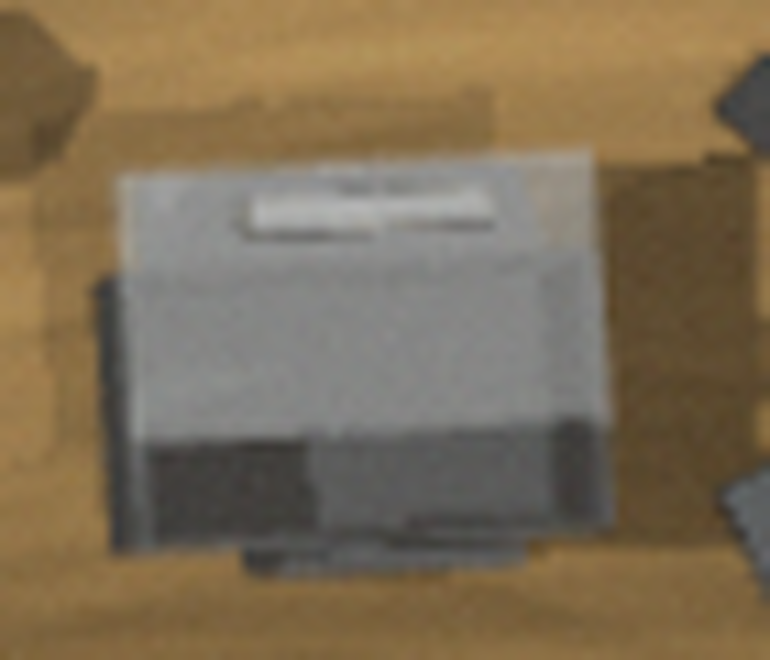

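View pics/sA.png

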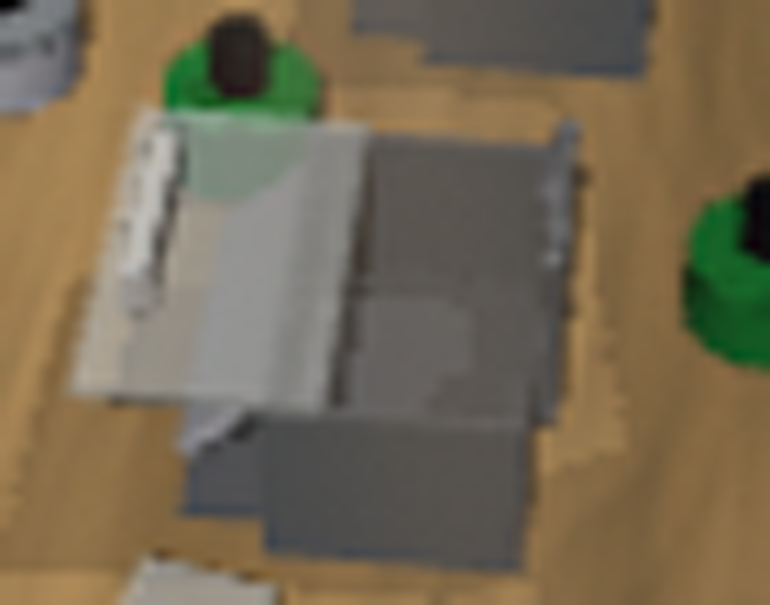

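View pics/sB.png

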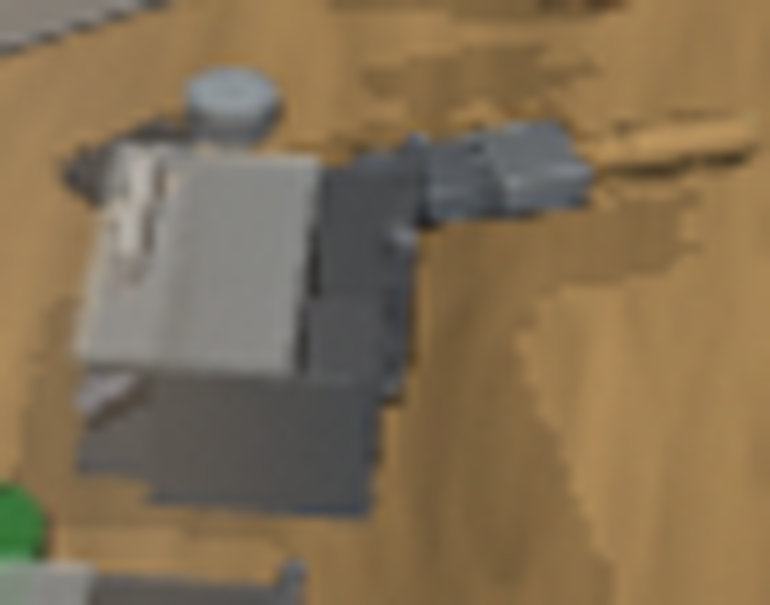

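View pics/tR.png

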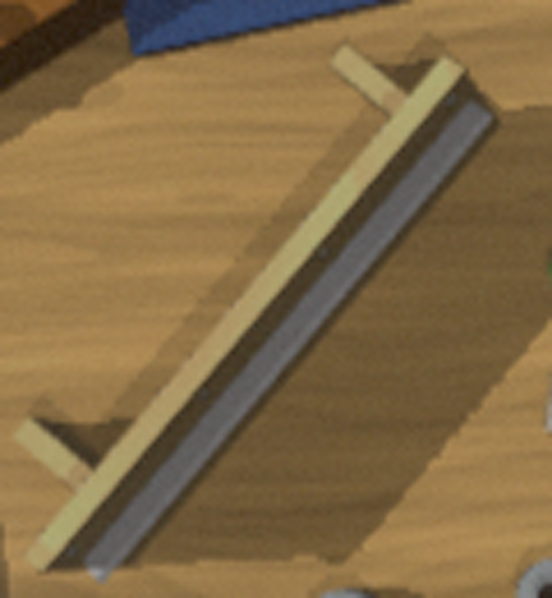

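```bash
cat >> h.py <<'E'
def fitpose(obs,x0,sc=True):
    # obs: list of (cam,uv,func(j)->local pt). params x,y,yaw(deg),j
    def f(p):
        a=np.radians(p[2]);R=np.array([[np.cos(a),-np.sin(a),0],[np.sin(a),np.cos(a),0],[0,0,1]])
        return np.concatenate([w2uv(c,R@np.array(g(p[3]),float)+[p[0],p[1],0])-np.array(u) for c,u,g in obs])
    r=least_squares(f,x0,loss="soft_l1",f_scale=0.5); return r.x,f(r.x).reshape(-1,2)
def P(o,k,x,y): return (o[0]+(x+.5)/k-.5,o[1]+(y+.5)/k-.5)
E
cat > fit0.py <<'E'
from h import *
t=bot.camera("top"); s=bot.camera("side")
def cad(to,tk,T,so,sk,S,x0):
    obs=[(t,P(to,tk,*u),g) for u,g in T]+[(s,P(so,sk,*u),g) for u,g in S]
    p,r=fitpose(obs,x0); print(p.round(1)); print(r.round(1).tolist())
L=lambda x,y,z:(lambda j:(x,y,z)); C=lambda x,y,z:(lambda j:(x+j,y,z))
cad((220,165),10,[((128,572),L(-41,69,62)),((556,545),L(-41,-69,62)),((98,138),C(41,69,66)),((527,106),C(41,-69,66)),
 ((115,378),C(-41,69,66)),((543,352),C(-41,-69,66)),((205,150),C(30,35,86)),((423,140),C(30,-35,86)),((208,187),C(20,35,86)),((425,170),C(20,-35,86)),((235,592),L(-49,35,102)),((450,578),L(-49,-35,102))],
 (225,170),11,[((262,550),L(41,69,0)),((520,570),L(-41,69,0)),((70,392),C(41,69,66)),((327,410),C(-41,69,66)),((145,108),C(41,-69,66)),((368,125),C(-41,-69,66))],[530,-40,0,70])
cad((300,175),11,[((115,550),L(-41,69,62)),((612,528),L(-41,-69,62)),((118,180),C(41,69,66)),((592,150),C(41,-69,66)),
 ((145,440),C(-41,69,66)),((610,420),C(-41,-69,66)),((250,200),C(30,35,86)),((492,187),C(30,-35,86)),((250,240),C(20,35,86)),((495,225),C(20,-35,86)),((245,573),L(-49,35,102)),((527,562),L(-49,-35,102))],
 (250,130),11,[((150,500),L(41,69,0)),((368,516),L(-41,69,0)),((78,355),C(41,69,66)),((298,373),C(-41,69,66)),((125,145),C(41,-69,66)),((320,158),C(-41,-69,66))],[500,-270,0,50])
E
python3 fit0.py
```

```text
[492.2 -45.7   3.1  58.9]
[[-0.3, 0.4], [0.2, 0.0], [-0.4, -0.4], [-0.1, -0.3], [-0.3, 1.2], [0.2, 0.8], [-0.4, 0.5], [0.0, -0.1], [-0.5, -0.1], [0.1, 0.1], [-0.5, 0.3], [0.7, 0.1], [-0.5, -0.2], [-0.4, -0.2], [-0.8, -1.0], [0.1, -0.8], [-1.4, -0.8], [0.6, -0.8]]
[ 478.5 -299.4    1.9   27. ]
[[1.8, 0.2], [0.1, -0.0], [-0.3, -0.5], [-0.1, 0.0], [-1.3, 1.6], [0.0, 1.3], [-0.4, 0.2], [-0.1, 0.2], [-0.3, -0.3], [-0.2, -0.0], [2.9, 0.3], [0.0, 0.1], [-0.9, -0.1], [-0.4, 0.1], [-1.1, -0.8], [-0.1, -0.8], [-1.1, -0.8], [0.7, -0.6]]
```

Run:
```python
from h import *
t=bot.camera("top"); s=bot.camera("side")
crop(s,155,195,270,345,"sR",5.2)
L=lambda x,y,z:(lambda j:(x,y,z))
to=(85,105);k=4.6
obs=[(t,P(to,k,*u),g) for u,g in [((443,57),L(18,-210,168)),((466,68),L(0,-210,168)),((27,562),L(18,210,168)),((48,573),L(0,210,168)),((497,118),L(-24.2,-200,129.4)),((106,580),L(-24.2,200,129.4))]]
p,r=fitpose(obs,[500,300,45,0]);print(p.round(1),r.round(1).tolist())
```

```text
[593.4 282.5  50.1   0. ] [[0.6, -1.1], [0.2, 0.2], [-0.3, -0.8], [-0.2, 0.7], [-0.5, -0.2], [0.2, 1.3]]
```

View pics/sR.png

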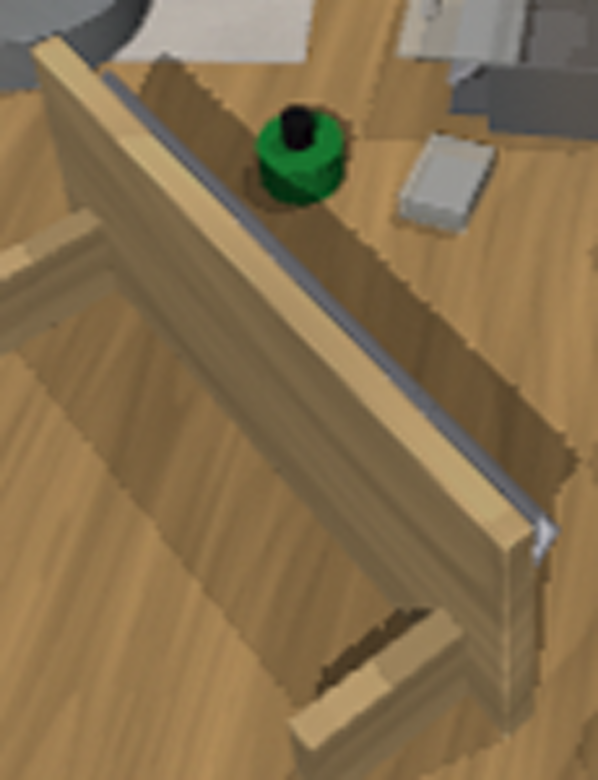

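```bash
cat >> h.py <<'E'
def Tf(p,pts):
    a=np.radians(p[2]);R=np.array([[np.cos(a),-np.sin(a),0],[np.sin(a),np.cos(a),0],[0,0,1]])
    return (R@np.array(pts,float).T).T+[p[0],p[1],p[3] if len(p)>3 else 0]
def draw(im,c,p,lines,f,o,col):
    for a,b in lines:
        q=[w2uv(c,x) for x in Tf(p,[a,b])]; q=[tuple(np.round(((x-o)+.5)*f-.5).astype(int)) for x in q]
        cv2.line(im,q[0],q[1],col,1,cv2.LINE_AA)
def boxl(x0,x1,y0,y1,z0,z1):
    import itertools
    v=list(itertools.product((x0,x1),(y0,y1),(z0,z1))); return [(a,b) for a in v for b in v if a<b and sum(i!=j for i,j in zip(a,b))==1]
RAIL=boxl(0,18,-210,210,0,168)+[((-24.2,-200,129.4),(-24.2,200,129.4)),((-20,-200,133.6),(-20,200,133.6))]
def CAD(j): return boxl(-41,41,-69,69,0,62)+boxl(-49,-41,-35,35,66,102)+boxl(20+j,30+j,-35,35,66,86)+[((69,-55,32),(69,55,32)),((41,-69,6),(69,-69,6)),((69,-69,6),(69,69,6)),((-37+j,-69,66),(-37+j,69,66)),((41+j,-69,66),(41+j,69,66))]
def over(c,items,x0,y0,x1,y1,name,f):
    im=cv2.resize(c["color"][y0:y1,x0:x1],None,fx=f,fy=f,interpolation=cv2.INTER_CUBIC)
    for p,l,col in items: draw(im,c,p,l,f,np.array([x0,y0]),col)
    cv2.imwrite("pics/"+name+".png",im)
E
python3 - <<'E'
from h import *
t=bot.camera("top"); s=bot.camera("side")
L=lambda x,y,z:(lambda j:(x,y,z))
obs=[(t,P((85,105),4.6,*u),g) for u,g in [((443,57),L(18,-210,168)),((466,68),L(0,-210,168)),((27,562),L(18,210,168)),((48,573),L(0,210,168)),((497,118),L(-24.2,-200,129.4)),((106,580),L(-24.2,200,129.4))]]
obs+=[(s,P((155,195),5.2,*u),g) for u,g in [((533,530),L(0,210,168)),((508,548),L(18,210,168)),((35,45),L(18,-210,168)),((62,35),L(0,-210,168)),((510,735),L(18,210,0)),((548,525),L(-22,200,131.5)),((105,72),L(-20,-200,133.6))]]
p,r=fitpose(obs,[500,300,45,0]);print(p.round(1),r.round(1).tolist())
A=[492.2,-45.7,3.1];B=[478.5,-299.4,1.9]
it=[(p[:3],RAIL,(0,0,255)),(A,CAD(59),(255,0,0)),(B,CAD(27),(255,0,255))]
over(t,it,80,100,380,240,"ov_t",2.66); over(s,it,150,120,320,350,"ov_s",2.6)
E
```

```text
[592.3 284.   49.8   0. ] [[0.4, -0.6], [0.0, 0.8], [-1.1, -0.7], [-1.0, 0.8], [-0.7, 0.3], [-0.5, 1.5], [0.8, -1.5], [-0.5, -0.4], [-1.4, -0.4], [-1.2, -1.2], [-0.4, 0.1], [2.1, -0.1], [-0.0, -1.1]]
```

View pics/ov_t.png

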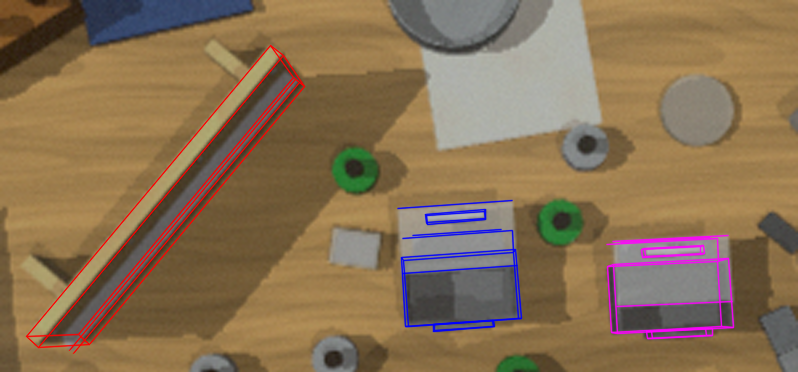

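View pics/ov_s.png

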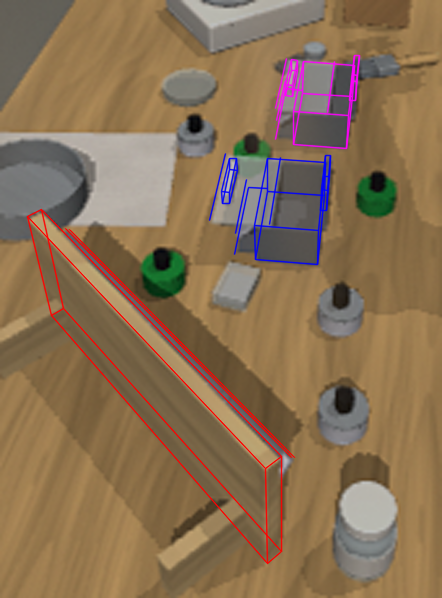

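```bash
cat >> h.py <<'E'
from scipy.spatial.transform import Rotation as Ro
def tgt(pos,yaw,pitch=0):
    """world TCP pos; yaw of tool y; pitch: nose-up tilt of caddy about its y (deg) -> print tool shift & rotvec"""
    s=bot.sense(); R0=s["tcp_rot"]
    a=np.radians(yaw); R=np.array([[0,np.cos(a),np.sin(a)],[0,np.sin(a),-np.cos(a)],[-1,0,0]])
    yc=np.array([-np.sin(a),np.cos(a),0]) # caddy y axis; +rot about it moves x(rear) down => nose up
    R=Ro.from_rotvec(yc*np.radians(pitch)).as_matrix()@R
    d=R0.T@(np.array(pos)-s["tcp_pos"]); w=Ro.from_matrix(R0.T@R).as_rotvec()
    print("t",round(s["t"],2),"tcp",s["tcp_pos"].round(1),"F",s["force"].round(1),"open",round(s["opening"],1)," shift",d.round(1)," w",w.round(3))
E
python3 - <<'E'
from h import *
tgt([576,-41,150],3)
E
```

```text
t 0.7 tcp [ 280.1 -558.7  219.4] F [-0.2  0.1 -0.2] open 94.1  shift [  69.4 -330.1 -496.5]  w [-1.158 -0.     0.   ]
```

{"api": "send_rows", "payload": {"series": [{"x": 69, "y": -330, "z": -496, "wx": -1.158, "hand": 0.5}, {"x": 69, "y": -330, "z": -496, "wx": -1.158, "hand": 0.5}, {"x": 69, "y": -330, "z": -496, "wx": -1.158, "hand": 0.5}, {"x": 69, "y": -330, "z": -496, "wx": -1.158, "hand": 0.5}, {"x": 69, "y": -330, "z": -496, "wx": -1.158, "hand": 0.5}]}}

```text
invalid input
```

```bash
python3 -c "
from h import *
tgt([576,-41,150],3)"
```

```text
t 0.7 tcp [ 280.1 -558.7  219.4] F [-0.2  0.1 -0.2] open 94.1  shift [  69.4 -330.1 -496.5]  w [-1.158 -0.     0.   ]
```

{"api": "send_rows", "payload": {"series": [{"x": 69, "y": -330, "z": -496, "wx": -1.158, "wy": 0, "wz": 0, "hand": 0.5}, {"x": 69, "y": -330, "z": -496, "wx": -1.158, "wy": 0, "wz": 0, "hand": 0.5}, {"x": 69, "y": -330, "z": -496, "wx": -1.158, "wy": 0, "wz": 0, "hand": 0.5}, {"x": 69, "y": -330, "z": -496, "wx": -1.158, "wy": 0, "wz": 0, "hand": 0.5}, {"x": 69, "y": -330, "z": -496, "wx": -1.158, "wy": 0, "wz": 0, "hand": 0.5}]}}

```text
t: 1.2
tcp_pos: [404.0, -341.3, 190.7]
tcp_rot: [[0.0, 0.939, -0.343], [-0.001, -0.343, -0.939], [-1.0, 0.0, 0.0]]
force: [1.2, -0.8, -0.3]
opening: 57.4
```

```bash
python3 -c "
from h import *
tgt([576,-41,150],3)"
```

```text
t 1.2 tcp [ 404.  -341.3  190.7] F [ 1.2 -0.8 -0.3] open 57.4  shift [  40.6   58.6 -341.1]  w [-0.402  0.    -0.   ]
```

{"api": "send_rows", "payload": {"series": [{"x": 41, "y": 59, "z": -341, "wx": -0.402, "wy": 0, "wz": 0, "hand": 0.5}, {"x": 41, "y": 59, "z": -341, "wx": -0.402, "wy": 0, "wz": 0, "hand": 0.5}, {"x": 41, "y": 59, "z": -341, "wx": -0.402, "wy": 0, "wz": 0, "hand": 0.5}, {"x": 41, "y": 59, "z": -341, "wx": -0.402, "wy": 0, "wz": 0, "hand": 0.5}, {"x": 41, "y": 59, "z": -341, "wx": -0.402, "wy": 0, "wz": 0, "hand": 0.5}]}}

```text
t: 1.7
tcp_pos: [529.0, -126.8, 161.3]
tcp_rot: [[0.001, 0.999, 0.046], [-0.0, 0.046, -0.999], [-1.0, 0.001, 0.0]]
force: [0.6, -0.9, -0.1]
opening: 47.3
```

```bash
python3 -c "
from h import *
tgt([576,-41,84],3)"
```

```text
t 1.7 tcp [ 529.  -126.8  161.3] F [ 0.6 -0.9 -0.1] open 47.3  shift [ 77.3  50.8 -83.6]  w [-0.007  0.    -0.001]
```

Go above the rib, then down, then close (pinch).

{"api": "send_rows", "payload": {"series": [{"x": 15, "y": 51, "z": -84, "wx": -0.007, "wy": 0, "wz": 0, "hand": 0.4}, {"x": 15, "y": 51, "z": -84, "wx": -0.007, "wy": 0, "wz": 0, "hand": 0.4}, {"x": 45, "y": 51, "z": -84, "wx": -0.007, "wy": 0, "wz": 0, "hand": 0.4}, {"x": 77, "y": 51, "z": -84, "wx": -0.007, "wy": 0, "wz": 0, "hand": 0.4}, {"x": 77, "y": 51, "z": -84, "wx": -0.007, "wy": 0, "wz": 0, "hand": 0.4}]}}

```text
t: 2.2
tcp_pos: [574.4, -41.4, 81.8]
tcp_rot: [[-0.003, 0.999, 0.054], [0.001, 0.054, -0.999], [-1.0, -0.003, -0.001]]
force: [-0.3, 0.2, 0.3]
opening: 37.7
```

{"api": "send_rows", "payload": {"series": [{"x": 0, "y": 0, "z": 0, "wx": 0, "wy": 0, "wz": 0, "hand": 0}, {"x": 0, "y": 0, "z": 0, "wx": 0, "wy": 0, "wz": 0, "hand": 0}, {"x": 0, "y": 0, "z": 0, "wx": 0, "wy": 0, "wz": 0, "hand": 0}, {"x": 0, "y": 0, "z": 0, "wx": 0, "wy": 0, "wz": 0, "hand": 0}, {"x": 0, "y": 0, "z": 0, "wx": 0, "wy": 0, "wz": 0, "hand": 0}]}}

```text
t: 2.7
tcp_pos: [575.5, -42.5, 84.7]
tcp_rot: [[0.0, 0.999, 0.053], [-0.0, 0.053, -0.999], [-1.0, 0.0, 0.0]]
force: [0.4, 0.1, 3.1]
opening: 9.9
```

Run:
```python
from h import *
tgt([576,-41,84],3)
t=bot.camera("top");s=bot.camera("side"); crop(t,200,140,300,240,"t1",5); crop(s,210,130,310,230,"s1",5)
cv2.imwrite("pics/j1.png",np.hstack([cv2.imread("pics/t1.png"),cv2.imread("pics/s1.png")])[:, :1000]); 
im=cv2.imread("pics/j1.png"); cv2.imwrite("pics/j1.png",cv2.resize(im,(800,400)))
```

```text
t 2.7 tcp [575.5 -42.5  84.7] F [0.4 0.1 3.1] open 9.9  shift [ 0.7  0.6 -1.4]  w [ 0.  0. -0.]
```

View pics/j1.png

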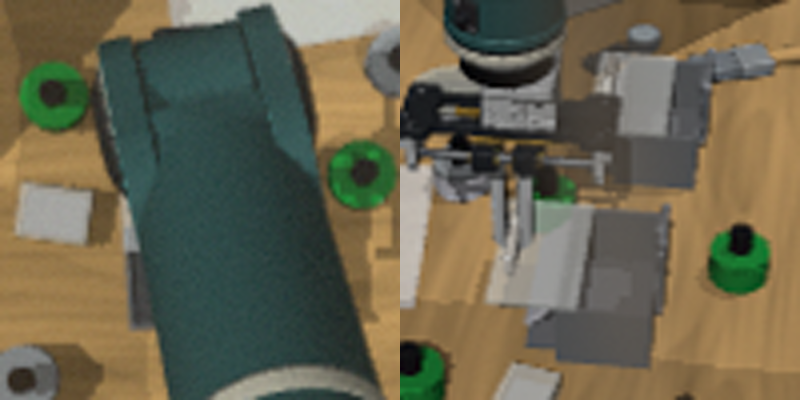

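{"api": "send_rows", "payload": {"series": [{"x": 0, "y": 5, "z": 0, "wx": 0, "wy": 0, "wz": 0, "hand": 0}, {"x": 0, "y": 10, "z": 0, "wx": 0, "wy": 0, "wz": 0, "hand": 0}, {"x": 0, "y": 14, "z": 0, "wx": 0, "wy": 0, "wz": 0, "hand": 0}, {"x": 0, "y": 17, "z": 0, "wx": 0, "wy": 0, "wz": 0, "hand": 0}, {"x": 0, "y": 20, "z": 0, "wx": 0, "wy": 0, "wz": 0, "hand": 0}]}}

```text
t: 3.3
tcp_pos: [595.3, -41.3, 84.3]
tcp_rot: [[-0.001, 0.999, 0.053], [-0.0, 0.053, -0.999], [-1.0, -0.001, 0.0]]
force: [-5.0, -0.6, 3.0]
opening: 9.7
```

Run:
```python
from h import *
tgt([576,-41,84],3)
s=bot.camera("side"); crop(s,210,130,310,230,"s2",6)
```

```text
t 3.3 tcp [595.3 -41.3  84.3] F [-5.  -0.6  3. ] open 9.7  shift [  0.3 -19.2  -1.3]  w [0.    0.    0.001]
```

View pics/s2.png

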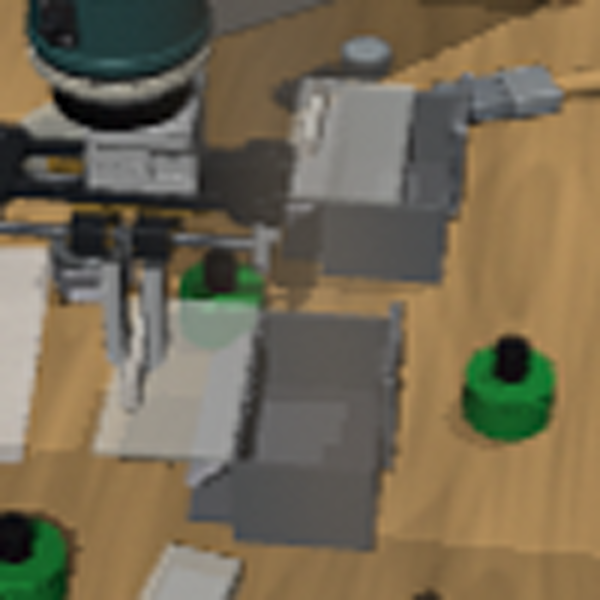

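{"api": "send_rows", "payload": {"series": [{"x": 0, "y": 0, "z": 0, "wx": 0, "wy": 0, "wz": 0, "hand": 0.4}, {"x": 0, "y": 0, "z": 0, "wx": 0, "wy": 0, "wz": 0, "hand": 0.4}, {"x": -50, "y": 0, "z": 0, "wx": 0, "wy": 0, "wz": 0, "hand": 0.4}, {"x": -70, "y": -30, "z": 50, "wx": 0, "wy": 0, "wz": 0, "hand": 0.4}, {"x": -70, "y": -40, "z": 100, "wx": 0, "wy": 0, "wz": 0, "hand": 0.4}]}}

```text
t: 3.85
tcp_pos: [563.3, -131.1, 156.0]
tcp_rot: [[0.003, 0.998, 0.057], [-0.0, 0.057, -0.998], [-1.0, 0.003, 0.0]]
force: [1.8, -1.0, -0.2]
opening: 37.5
```

```bash
python3 -c "
from h import *
tgt([530.5,-297.7,84],2)"
```

```text
t 3.85 tcp [ 563.3 -131.1  156. ] F [ 1.8 -1.  -0.2] open 37.5  shift [ 72.  -42.5 164.5]  w [ 0.022  0.    -0.003]
```

{"api": "send_rows", "payload": {"series": [{"x": 10, "y": -39, "z": 152, "wx": 0.02, "wy": 0, "wz": 0, "hand": 0.4}, {"x": 10, "y": -39, "z": 152, "wx": 0.02, "wy": 0, "wz": 0, "hand": 0.4}, {"x": 10, "y": -39, "z": 152, "wx": 0.02, "wy": 0, "wz": 0, "hand": 0.4}, {"x": 10, "y": -39, "z": 152, "wx": 0.02, "wy": 0, "wz": 0, "hand": 0.4}, {"x": 10, "y": -39, "z": 152, "wx": 0.02, "wy": 0, "wz": 0, "hand": 0.4}]}}

```text
t: 4.35
tcp_pos: [531.4, -287.2, 143.1]
tcp_rot: [[-0.0, 1.0, 0.03], [0.0, 0.03, -1.0], [-1.0, -0.0, -0.0]]
force: [-0.1, 0.0, -0.6]
opening: 37.5
```

```bash
python3 -c "
from h import *
tgt([530.5,-297.7,84],2)"
```

```text
t 4.35 tcp [ 531.4 -287.2  143.1] F [-0.1  0.  -0.6] open 37.5  shift [59.1 -1.2 10.5]  w [-0.005 -0.     0.   ]
```

{"api": "send_rows", "payload": {"series": [{"x": 30, "y": -1, "z": 10, "wx": 0, "wy": 0, "wz": 0, "hand": 0.4}, {"x": 59, "y": -1, "z": 10, "wx": 0, "wy": 0, "wz": 0, "hand": 0.4}, {"x": 59, "y": -1, "z": 10, "wx": 0, "wy": 0, "wz": 0, "hand": 0}, {"x": 59, "y": -1, "z": 10, "wx": 0, "wy": 0, "wz": 0, "hand": 0}, {"x": 59, "y": -1, "z": 10, "wx": 0, "wy": 0, "wz": 0, "hand": 0}]}}

```text
t: 4.85
tcp_pos: [532.4, -294.7, 85.8]
tcp_rot: [[0.001, 0.999, 0.034], [-0.0, 0.034, -0.999], [-1.0, 0.001, 0.0]]
force: [0.1, 0.4, 0.5]
opening: 17.4
```

{"api": "send_rows", "payload": {"series": [{"x": 0, "y": 0, "z": 0, "wx": 0, "wy": 0, "wz": 0, "hand": 0}, {"x": 0, "y": 10, "z": 0, "wx": 0, "wy": 0, "wz": 0, "hand": 0}, {"x": 0, "y": 20, "z": 0, "wx": 0, "wy": 0, "wz": 0, "hand": 0}, {"x": 0, "y": 30, "z": 0, "wx": 0, "wy": 0, "wz": 0, "hand": 0}, {"x": 0, "y": 36, "z": 0, "wx": 0, "wy": 0, "wz": 0, "hand": 0}]}}

```text
t: 5.35
tcp_pos: [569.2, -294.2, 85.6]
tcp_rot: [[0.002, 0.999, 0.034], [-0.0, 0.034, -0.999], [-1.0, 0.002, 0.0]]
force: [-1.3, 2.1, 8.8]
opening: 9.3
```

{"api": "send_rows", "payload": {"series": [{"x": 0, "y": 5, "z": 0, "wx": 0, "wy": 0, "wz": 0, "hand": 0}, {"x": 0, "y": 9, "z": 0, "wx": 0, "wy": 0, "wz": 0, "hand": 0}, {"x": 0, "y": 12, "z": 0, "wx": 0, "wy": 0, "wz": 0, "hand": 0}, {"x": 0, "y": 14, "z": 0, "wx": 0, "wy": 0, "wz": 0, "hand": 0}, {"x": 0, "y": 14, "z": 0, "wx": 0, "wy": 0, "wz": 0, "hand": 0}]}}

```text
t: 5.85
tcp_pos: [581.6, -293.9, 84.9]
tcp_rot: [[-0.001, 0.999, 0.033], [0.0, 0.033, -0.999], [-1.0, -0.001, -0.0]]
force: [-3.8, 2.5, 8.3]
opening: 9.7
```

Run:
```python
from h import *
tgt([576,-41,84],3)
s=bot.camera("side"); crop(s,210,100,320,200,"s3",6)
```

```text
t 5.85 tcp [ 581.6 -293.9   84.9] F [-3.8  2.5  8.3] open 9.7  shift [   0.9    2.8 -253. ]  w [-0.019 -0.     0.001]
```

View pics/s3.png

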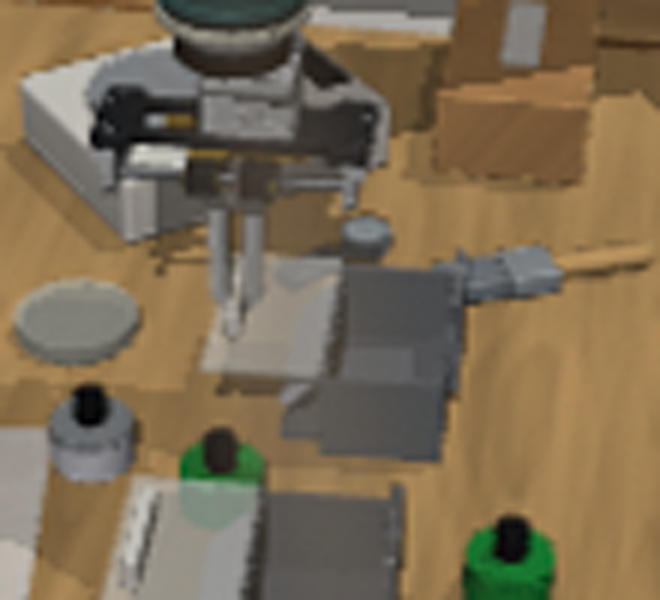

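{"api": "send_rows", "payload": {"series": [{"x": 0, "y": 0, "z": 0, "wx": 0, "wy": 0, "wz": 0, "hand": 0.5}, {"x": 0, "y": 0, "z": 0, "wx": 0, "wy": 0, "wz": 0, "hand": 0.5}, {"x": -45, "y": 0, "z": 0, "wx": 0, "wy": 0, "wz": 0, "hand": 0.5}, {"x": -50, "y": 40, "z": -40, "wx": 0, "wy": 0, "wz": 0, "hand": 0.5}, {"x": -50, "y": 79, "z": -90, "wx": 0, "wy": 0, "wz": 0, "hand": 0.5}]}}

```text
t: 6.4
tcp_pos: [646.8, -218.8, 136.4]
tcp_rot: [[0.003, 1.0, 0.029], [-0.002, 0.029, -1.0], [-1.0, 0.003, 0.002]]
force: [0.8, -0.1, -0.0]
opening: 45.2
```

Run:
```python
from h import *
tgt([664,-201,48],2)
t=bot.camera("top");s=bot.camera("side")
print(knob(s,224.5,167.3,6)); crop(s,190,110,300,200,"s4",6); crop(t,220,130,380,250,"t4",5)
```

```text
t 6.4 tcp [ 646.8 -218.8  136.4] F [ 0.8 -0.1 -0. ] open 45.2  shift [ 88.4  17.4 -17.4]  w [-0.006  0.002 -0.003]
(np.float64(224.47189967487228), np.float64(167.33209475150952), np.float64(2153.0))
```

View pics/s4.png

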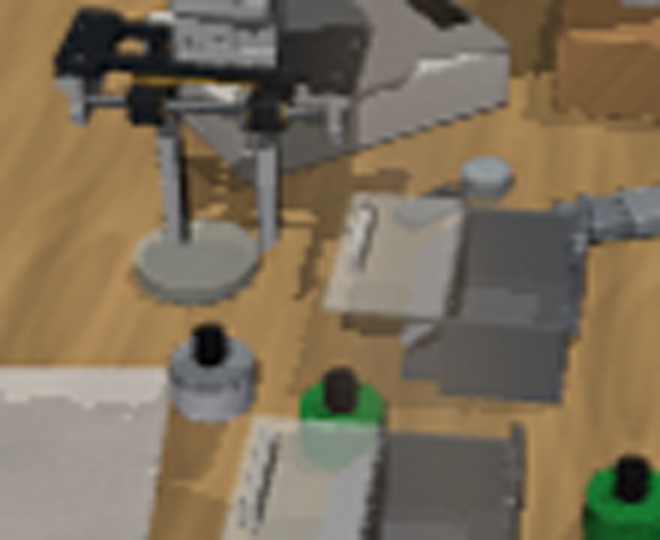

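View pics/t4.png

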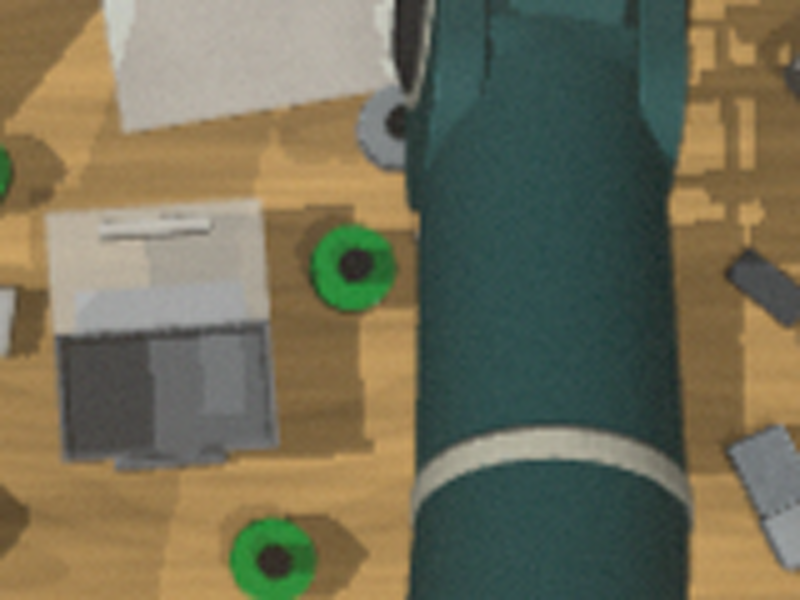

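{"api": "send_rows", "payload": {"series": [{"x": 20, "y": 17, "z": -17, "wx": 0, "wy": 0, "wz": 0, "hand": 0.55}, {"x": 60, "y": 17, "z": -17, "wx": 0, "wy": 0, "wz": 0, "hand": 0.55}, {"x": 87, "y": 17, "z": -17, "wx": 0, "wy": 0, "wz": 0, "hand": 0.55}, {"x": 87, "y": 17, "z": -17, "wx": 0, "wy": 0, "wz": 0, "hand": 0}, {"x": 87, "y": 17, "z": -17, "wx": 0, "wy": 0, "wz": 0, "hand": 0}]}}

```text
t: 7.0
tcp_pos: [662.0, -199.8, 47.1]
tcp_rot: [[-0.0, 0.999, 0.033], [0.0, 0.033, -0.999], [-1.0, -0.0, -0.0]]
force: [0.6, -0.3, -0.9]
opening: 39.2
```

{"api": "send_rows", "payload": {"series": [{"x": 0, "y": 0, "z": 0, "wx": 0, "wy": 0, "wz": 0, "hand": 0}, {"x": 0, "y": 0, "z": 0, "wx": 0, "wy": 0, "wz": 0, "hand": 0}, {"x": 0, "y": 0, "z": 0, "wx": 0, "wy": 0, "wz": 0, "hand": 0}]}}

```text
t: 7.3
tcp_pos: [661.7, -200.1, 47.3]
tcp_rot: [[-0.0, 0.999, 0.033], [0.0, 0.033, -0.999], [-1.0, -0.0, -0.0]]
force: [-0.8, 1.0, 0.2]
opening: 38.5
```

Run:
```python
from h import *
tgt([664,-201,48],2)
t=bot.camera("top");s=bot.camera("side")
crop(s,190,110,300,200,"s5",6)
```

```text
t 7.3 tcp [ 661.7 -200.1   47.3] F [-0.8  1.   0.2] open 38.5  shift [-0.7  2.2  0.9]  w [-0.002 -0.     0.   ]
```

View pics/s5.png

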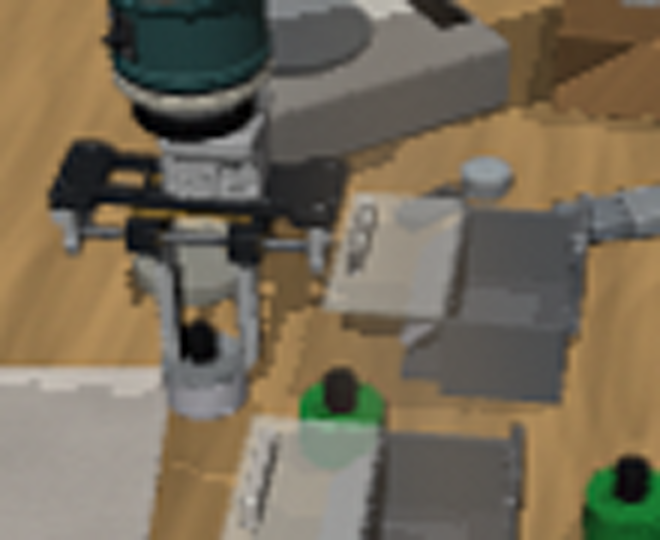

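Run:
```python
from h import *
t=bot.camera("top");s=bot.camera("side")
crop(s,205,140,245,185,"s5b",13);crop(t,270,120,340,170,"t5b",10)
for z in(33,47,52): print(z,w2uv(s,[661.7,-200,z]))
```

```text
33 [224.966249   169.17044963]
47 [224.75832726 166.31847346]
52 [224.6833969  165.29068489]
```

View pics/s5b.png

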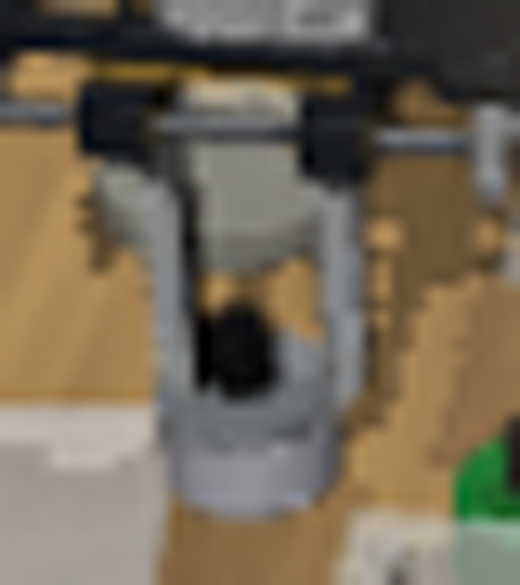

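View pics/t5b.png

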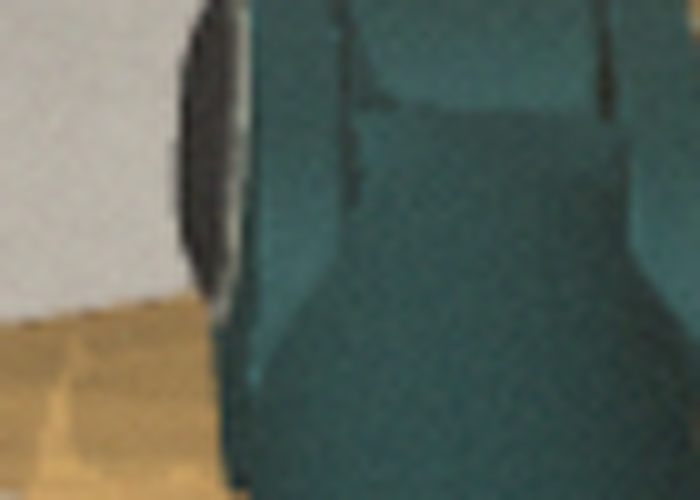

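{"api": "send_rows", "payload": {"series": [{"x": 0, "y": 0, "z": 0, "wx": 0, "wy": 0, "wz": 0, "hand": 0.5}, {"x": 0, "y": 0, "z": 0, "wx": 0, "wy": 0, "wz": 0, "hand": 0.5}, {"x": -10, "y": 0, "z": 0, "wx": 0, "wy": 0, "wz": 0, "hand": 0.6}, {"x": -40, "y": 0, "z": 0, "wx": 0, "wy": 0, "wz": 0, "hand": 0.6}]}}

```text
t: 7.9
tcp_pos: [660.4, -199.7, 85.9]
tcp_rot: [[-0.004, 0.999, 0.033], [0.001, 0.033, -0.999], [-1.0, -0.004, -0.001]]
force: [0.4, -0.3, 0.4]
opening: 56.1
```

Run:
```python
from h import *
tgt([664,-201,52],2)
t=bot.camera("top");s=bot.camera("side")
crop(s,190,130,270,190,"s6",10)
```

```text
t 7.9 tcp [ 660.4 -199.7   85.9] F [ 0.4 -0.3  0.4] open 56.1  shift [33.9  3.7  1.5]  w [-0.002 -0.001  0.004]
```

View pics/s6.png

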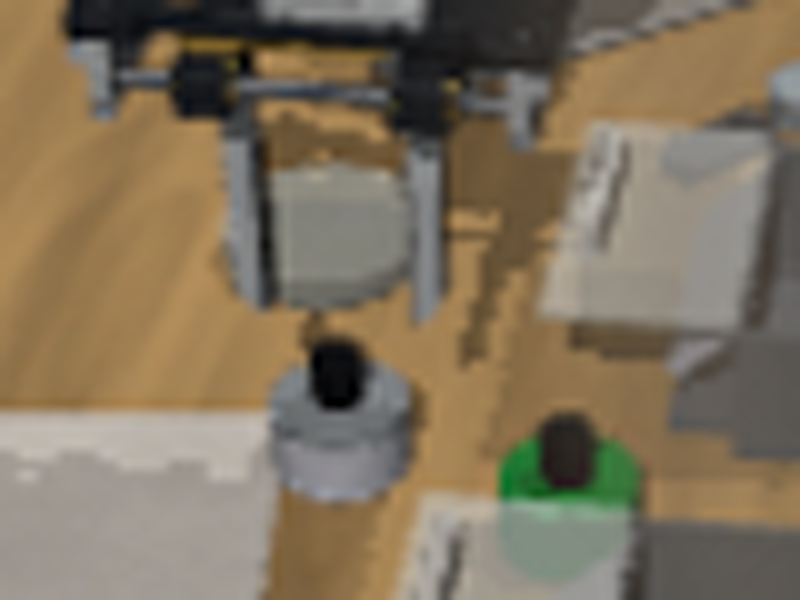

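Run:
```python
from h import *
s=bot.camera("side")
k=knob(s,223.6,167.2,5);print(k,uv2w(s,k[0],k[1],47).round(1))
tgt([665,-201,53],2)
```

```text
(np.float64(223.18193891102257), np.float64(167.09340416113324), np.float64(2259.0)) [ 666.6 -194.1   47. ]
t 8.05 tcp [ 663.1 -200.3   90.1] F [-0.5  0.9 -0.5] open 56.6  shift [37.1  1.8  0.7]  w [-0.002  0.001 -0.004]
```

{"api": "send_rows", "payload": {"series": [{"x": 20, "y": 4, "z": -1, "wx": 0, "wy": 0, "wz": 0, "hand": 0.6}, {"x": 36, "y": 4, "z": -1, "wx": 0, "wy": 0, "wz": 0, "hand": 0.6}, {"x": 36, "y": 4, "z": -1, "wx": 0, "wy": 0, "wz": 0, "hand": 0}, {"x": 36, "y": 4, "z": -1, "wx": 0, "wy": 0, "wz": 0, "hand": 0}, {"x": 36, "y": 4, "z": -1, "wx": 0, "wy": 0, "wz": 0, "hand": 0}]}}

```text
t: 8.55
tcp_pos: [665.8, -198.9, 51.5]
tcp_rot: [[-0.0, 0.999, 0.033], [0.0, 0.033, -0.999], [-1.0, -0.0, -0.0]]
force: [0.2, 0.6, 0.2]
opening: 36.0
```

{"api": "send_rows", "payload": {"series": [{"x": 0, "y": 0, "z": 0, "wx": 0, "wy": 0, "wz": 0, "hand": 0}, {"x": 0, "y": 0, "z": 0, "wx": 0, "wy": 0, "wz": 0, "hand": 0}, {"x": 0, "y": 0, "z": 0, "wx": 0, "wy": 0, "wz": 0, "hand": 0}, {"x": 0, "y": 0, "z": 0, "wx": 0, "wy": 0, "wz": 0, "hand": 0}]}}

```text
t: 8.95
tcp_pos: [666.0, -199.0, 51.8]
tcp_rot: [[0.001, 0.999, 0.033], [-0.0, 0.033, -0.999], [-1.0, 0.001, 0.0]]
force: [0.4, -1.0, 2.9]
opening: 21.0
```

Run:
```python
from h import *
s=bot.camera("side")
tgt([665,-201,53],2)
crop(s,190,130,270,190,"s7",10)
```

```text
t 9.0 tcp [ 666.  -199.    51.8] F [ 1.3 -0.2  3.7] open 21.4  shift [-1.2 -1.1  1.9]  w [-0.002  0.    -0.001]
```

View pics/s7.png

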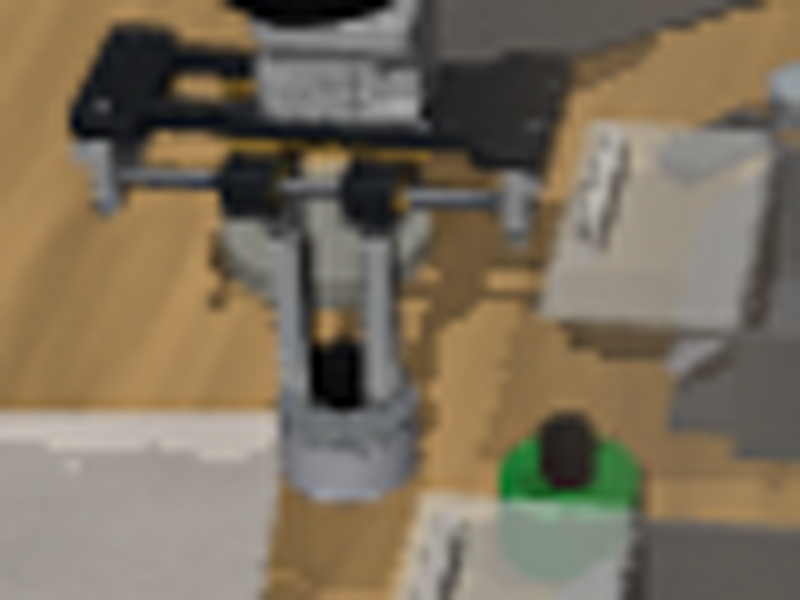

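{"api": "send_rows", "payload": {"series": [{"x": -40, "y": 0, "z": 0, "wx": 0, "wy": 0, "wz": 0, "hand": 0}, {"x": -80, "y": 0, "z": 0, "wx": 0, "wy": 0, "wz": 0, "hand": 0}, {"x": -115, "y": -20, "z": 10, "wx": 0, "wy": 0, "wz": 0, "hand": 0}, {"x": -115, "y": -60, "z": 30, "wx": 0, "wy": 0, "wz": 0, "hand": 0}, {"x": -115, "y": -100, "z": 50, "wx": 0, "wy": 0, "wz": 0, "hand": 0}]}}

```text
t: 9.5
tcp_pos: [566.6, -252.4, 167.1]
tcp_rot: [[0.001, 0.999, 0.034], [-0.001, 0.034, -0.999], [-1.0, 0.001, 0.001]]
force: [0.6, -1.4, -2.0]
opening: 21.5
```

Run:
```python
from h import *
tgt([478.5,-299,165],2)
```

```text
t 9.5 tcp [ 566.6 -252.4  167.1] F [ 0.6 -1.4 -2. ] open 21.5  shift [  2.  -89.6  43.6]  w [-0.001  0.001 -0.001]
```

{"api": "send_rows", "payload": {"series": [{"x": 0, "y": -45, "z": 22, "wx": 0, "wy": 0, "wz": 0, "hand": 0}, {"x": 0, "y": -80, "z": 40, "wx": 0, "wy": 0, "wz": 0, "hand": 0}, {"x": 0, "y": -89, "z": 44, "wx": 0, "wy": 0, "wz": 0, "hand": 0}, {"x": 0, "y": -89, "z": 44, "wx": 0, "wy": 0, "wz": 0, "hand": 0}]}}

```text
t: 9.9
tcp_pos: [478.7, -300.2, 166.5]
tcp_rot: [[-0.0, 1.0, 0.031], [-0.0, 0.031, -1.0], [-1.0, -0.001, 0.0]]
force: [1.3, -0.1, -0.1]
opening: 21.3
```

Run:
```python
from h import *
tgt([478.5,-299,57],2)
s=bot.camera("side"); t=bot.camera("top")
B=[478.6,-299.4,1.9]
over(s,[(B,CAD(78),(255,0,255))],230,90,330,190,"s8",6)
over(t,[(B,CAD(78),(255,0,255))],290,150,390,250,"t8",6)
```

```text
t 9.9 tcp [ 478.7 -300.2  166.5] F [ 1.3 -0.1 -0.1] open 21.3  shift [ 1.095e+02 -1.000e-01 -1.200e+00]  w [-0.004  0.     0.001]
```

View pics/s8.png

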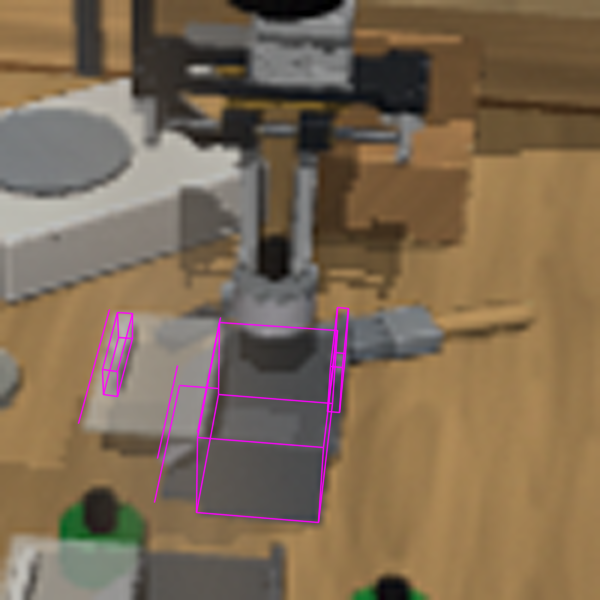

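View pics/t8.png

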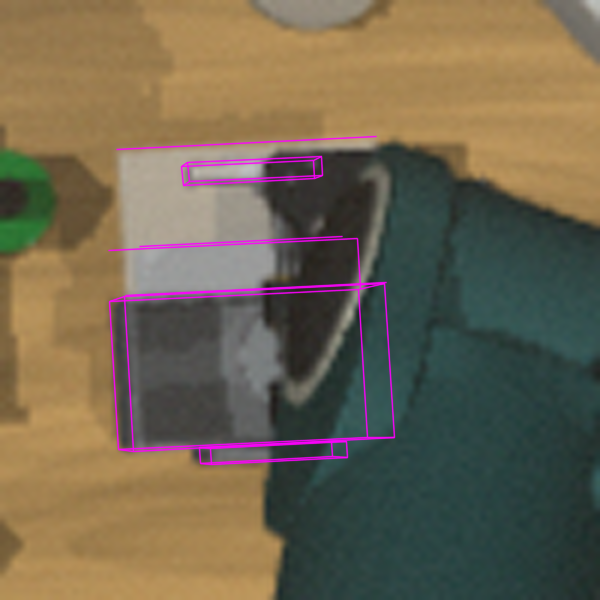

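{"api": "send_rows", "payload": {"series": [{"x": 40, "y": 0, "z": -1, "wx": 0, "wy": 0, "wz": 0, "hand": 0}, {"x": 75, "y": 0, "z": -1, "wx": 0, "wy": 0, "wz": 0, "hand": 0}, {"x": 95, "y": 0, "z": -1, "wx": 0, "wy": 0, "wz": 0, "hand": 0}, {"x": 105, "y": 0, "z": -1, "wx": 0, "wy": 0, "wz": 0, "hand": 0}, {"x": 110, "y": 0, "z": -1, "wx": 0, "wy": 0, "wz": 0, "hand": 0}]}}

```text
t: 10.5
tcp_pos: [480.8, -297.1, 55.7]
tcp_rot: [[-0.0, 0.999, 0.035], [0.001, 0.035, -0.999], [-1.0, -0.0, -0.001]]
force: [1.9, 3.6, 15.1]
opening: 20.9
```

Run:
```python
from h import *
tgt([478.5,-299,57],2)
s=bot.camera("side")
crop(s,230,90,330,190,"s9",6)
```

```text
t 10.5 tcp [ 480.8 -297.1   55.7] F [ 1.9  3.6 15.1] open 20.9  shift [-1.3 -2.3  1.8]  w [-0.    -0.001  0.   ]
```

View pics/s9.png

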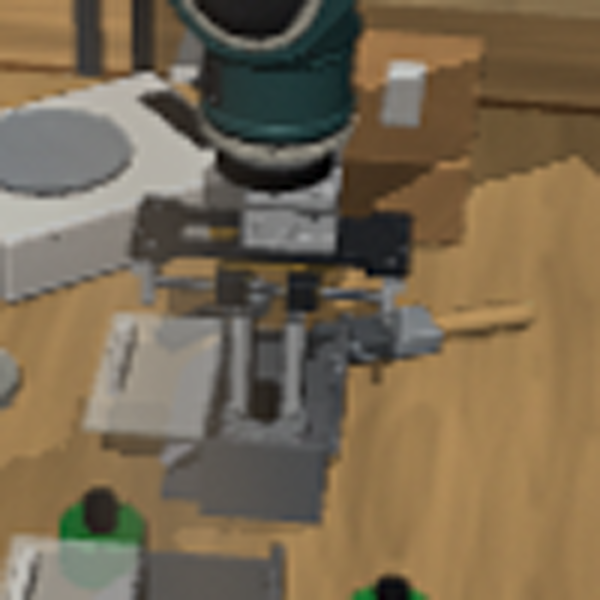

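{"api": "send_rows", "payload": {"series": [{"x": -1, "y": 0, "z": 0, "wx": 0, "wy": 0, "wz": 0, "hand": 0.36}, {"x": -1, "y": 0, "z": 0, "wx": 0, "wy": 0, "wz": 0, "hand": 0.36}, {"x": -1, "y": 0, "z": 0, "wx": 0, "wy": 0, "wz": 0, "hand": 0.36}, {"x": -30, "y": 0, "z": 0, "wx": 0, "wy": 0, "wz": 0, "hand": 0.36}, {"x": -80, "y": 0, "z": 0, "wx": 0, "wy": 0, "wz": 0, "hand": 0.36}]}}

```text
t: 11.05
tcp_pos: [478.5, -297.4, 135.4]
tcp_rot: [[-0.004, 0.999, 0.033], [0.003, 0.033, -0.999], [-1.0, -0.004, -0.003]]
force: [0.1, -0.8, 0.1]
opening: 34.2
```

{"api": "send_rows", "payload": {"series": [{"x": -20, "y": -30, "z": -45, "wx": 0, "wy": 0, "wz": 0, "hand": 0.6}, {"x": -20, "y": -30, "z": -95, "wx": 0, "wy": 0, "wz": 0, "hand": 0.6}, {"x": -20, "y": -30, "z": -145, "wx": 0, "wy": 0, "wz": 0, "hand": 0.6}, {"x": -20, "y": -30, "z": -195, "wx": 0, "wy": 0, "wz": 0, "hand": 0.6}, {"x": -20, "y": -30, "z": -245, "wx": 0, "wy": 0, "wz": 0, "hand": 0.6}]}}

```text
t: 11.55
tcp_pos: [441.8, -58.8, 157.1]
tcp_rot: [[0.001, 0.999, 0.032], [-0.001, 0.032, -0.999], [-1.0, 0.001, 0.001]]
force: [1.6, 0.9, -1.0]
opening: 56.6
```

Run:
```python
from h import *
tgt([410,109,150],3)
s=bot.camera("side"); t=bot.camera("top")
B=[478.6,-299.4,1.9]
over(s,[],230,90,330,190,"s10",6)
over(t,[(B,CAD(78),(255,0,255))],290,150,390,250,"t10",6)
cv2.imwrite("pics/side10.png",s["color"])
```

```text
t 11.55 tcp [441.8 -58.8 157.1] F [ 1.6  0.9 -1. ] open 56.6  shift [   6.9  -26.3 -168.8]  w [-0.02   0.001 -0.001]
```

View pics/side10.png

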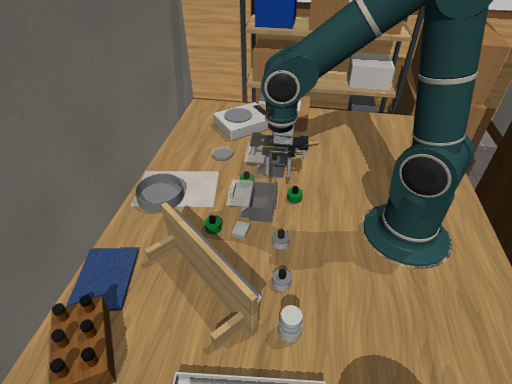

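View pics/t10.png

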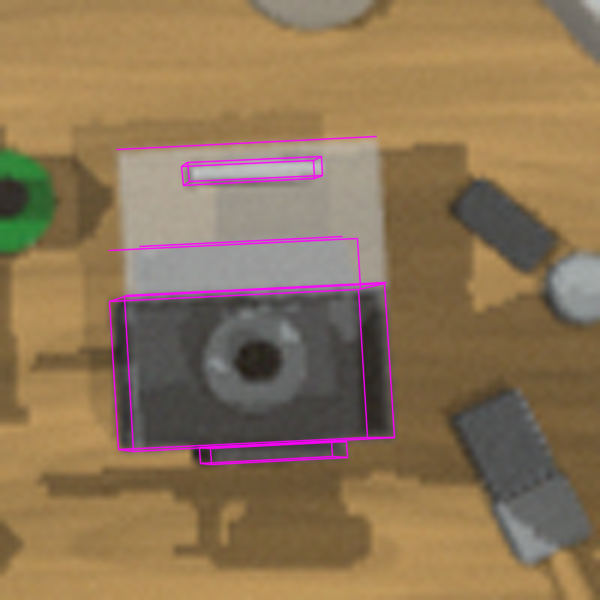

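Run:
```python
from h import *
s=bot.camera("side"); t=bot.camera("top")
k=knob(s,280.7,233.6,5);print(k,uv2w(s,k[0],k[1],47).round(1))
k=knob(s,282,273,6);print(k,uv2w(s,k[0],k[1],47).round(1))
k=knob(t,158.4,241.4,5);print(k,uv2w(t,k[0],k[1],52).round(1))
k=knob(t,204.9,234.5,5);print(k,uv2w(t,k[0],k[1],52).round(1))
tgt([411,109,53],3)
```

```text
(np.float64(280.78556615512235), np.float64(233.66860223973455), np.float64(2411.0)) [407. 116.  47.]
(np.float64(281.88209366391186), np.float64(273.47823691460053), np.float64(3630.0)) [387.8 264.6  47. ]
(np.float64(158.32549019607842), np.float64(241.37254901960785), np.float64(1275.0)) [390.3 257.5  52. ]
(np.float64(205.0227617602428), np.float64(234.4506828528073), np.float64(1318.0)) [409.8 108.3  52. ]
t 11.75 tcp [442.3 -59.8 156.9] F [ 1.2 -0.4 -0.7] open 56.1  shift [ 103.8  -25.4 -169.8]  w [-0.017  0.001 -0.001]
```

{"api": "send_rows", "payload": {"series": [{"x": 20, "y": -26, "z": -171, "wx": -0.017, "wy": 0, "wz": 0, "hand": 0.65}, {"x": 20, "y": -26, "z": -171, "wx": -0.017, "wy": 0, "wz": 0, "hand": 0.65}, {"x": 20, "y": -26, "z": -171, "wx": -0.017, "wy": 0, "wz": 0, "hand": 0.65}, {"x": 30, "y": -26, "z": -171, "wx": -0.017, "wy": 0, "wz": 0, "hand": 0.65}, {"x": 60, "y": -26, "z": -171, "wx": -0.017, "wy": 0, "wz": 0, "hand": 0.65}]}}

```text
t: 12.25
tcp_pos: [411.8, 111.9, 97.5]
tcp_rot: [[0.004, 0.999, 0.052], [0.001, 0.052, -0.999], [-1.0, 0.004, -0.001]]
force: [1.1, -0.8, -1.3]
opening: 61.4
```

Run:
```python
from h import *
tgt([410,110,53],3)
s=bot.camera("side"); k=knob(s,280.7,233.6,5);print(k)
crop(s,240,200,320,260,"s11",9)
```

```text
t 12.25 tcp [411.8 111.9  97.5] F [ 1.1 -0.8 -1.3] open 61.4  shift [44.5 -2.1  1.8]  w [-0.    -0.001 -0.004]
(np.float64(280.77946127946126), np.float64(233.6679292929293), np.float64(2376.0))
```

View pics/s11.png

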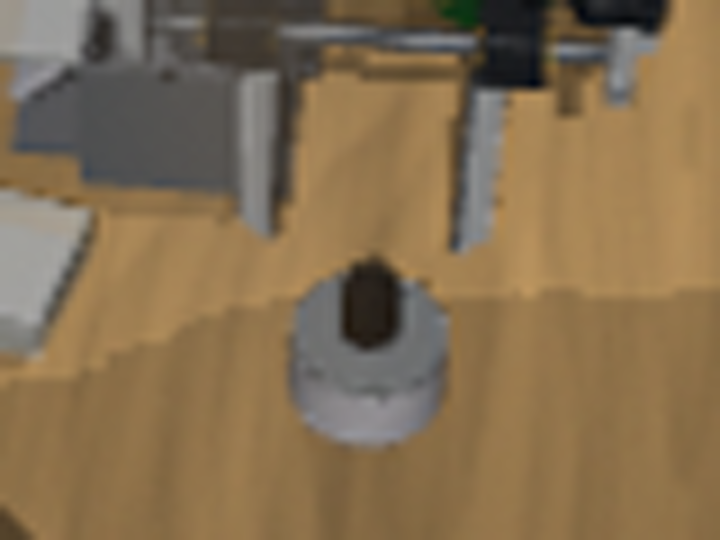

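{"api": "send_rows", "payload": {"series": [{"x": 25, "y": -2, "z": 1, "wx": 0, "wy": 0, "wz": 0, "hand": 0.5}, {"x": 44, "y": -2, "z": 1, "wx": 0, "wy": 0, "wz": 0, "hand": 0.5}, {"x": 44, "y": -2, "z": 1, "wx": 0, "wy": 0, "wz": 0, "hand": 0}, {"x": 44, "y": -2, "z": 1, "wx": 0, "wy": 0, "wz": 0, "hand": 0}, {"x": 44, "y": -2, "z": 1, "wx": 0, "wy": 0, "wz": 0, "hand": 0}]}}

```text
t: 12.8
tcp_pos: [409.3, 108.2, 53.5]
tcp_rot: [[0.001, 0.999, 0.049], [0.0, 0.049, -0.999], [-1.0, 0.001, 0.0]]
force: [-0.3, -0.7, 0.9]
opening: 26.2
```

{"api": "send_rows", "payload": {"series": [{"x": 0, "y": 0, "z": 0, "wx": 0, "wy": 0, "wz": 0, "hand": 0}, {"x": 0, "y": 0, "z": 0, "wx": 0, "wy": 0, "wz": 0, "hand": 0}, {"x": 0, "y": 0, "z": 0, "wx": 0, "wy": 0, "wz": 0, "hand": 0}, {"x": 0, "y": 0, "z": 0, "wx": 0, "wy": 0, "wz": 0, "hand": 0}]}}

```text
t: 13.2
tcp_pos: [409.1, 108.3, 53.3]
tcp_rot: [[0.001, 0.999, 0.05], [-0.0, 0.05, -0.999], [-1.0, 0.001, 0.0]]
force: [-2.0, -3.0, 11.1]
opening: 20.9
```

Run:
```python
from h import *
A=[492.4,-45.7,3.1]
q=Tf(A,[[0,32,0],[0,-32,0]]);print(q)
tgt([q[0][0],q[0][1],165],3)
s=bot.camera("side")
crop(s,240,190,320,250,"s12",9)
```

```text
[[490.66947798 -13.74682655   0.        ]
 [494.13052202 -77.65317345   0.        ]]
t 13.2 tcp [409.1 108.3  53.3] F [-2.  -3.  11.1] open 20.9  shift [-111.6   75.6  126. ]  w [-0.003  0.    -0.001]
```

View pics/s12.png

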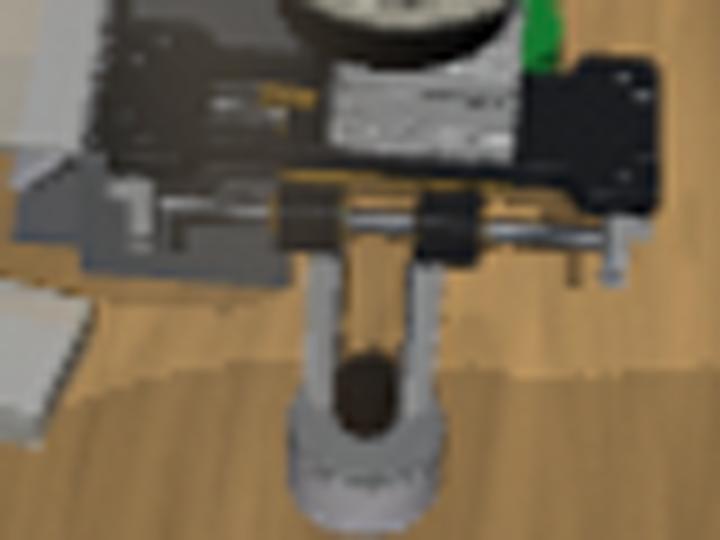

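{"api": "send_rows", "payload": {"series": [{"x": -45, "y": 0, "z": 0, "wx": 0, "wy": 0, "wz": 0, "hand": 0}, {"x": -90, "y": 5, "z": 10, "wx": 0, "wy": 0, "wz": 0, "hand": 0}, {"x": -112, "y": 30, "z": 45, "wx": 0, "wy": 0, "wz": 0, "hand": 0}, {"x": -112, "y": 55, "z": 85, "wx": 0, "wy": 0, "wz": 0, "hand": 0}, {"x": -112, "y": 76, "z": 125, "wx": 0, "wy": 0, "wz": 0, "hand": 0}]}}

```text
t: 13.75
tcp_pos: [492.2, -14.4, 166.0]
tcp_rot: [[0.003, 0.999, 0.05], [-0.001, 0.05, -0.999], [-1.0, 0.003, 0.001]]
force: [0.9, 0.8, -0.5]
opening: 21.4
```

{"api": "send_rows", "payload": {"series": [{"x": 0, "y": 0, "z": 0, "wx": 0, "wy": 0, "wz": 0, "hand": 0}, {"x": 0, "y": 0, "z": 0, "wx": 0, "wy": 0, "wz": 0, "hand": 0}]}}

```text
t: 13.95
tcp_pos: [490.7, -13.1, 164.6]
tcp_rot: [[-0.0, 0.999, 0.048], [0.0, 0.048, -0.999], [-1.0, -0.0, -0.0]]
force: [-0.6, 0.5, -0.9]
opening: 21.3
```

Run:
```python
from h import *
A=[492.4,-45.7,3.1]
q=Tf(A,[[0,32,0],[0,-32,0]])
tgt([q[0][0],q[0][1],58],3)
s=bot.camera("side");t=bot.camera("top")
over(s,[(A,CAD(78),(255,0,255))],210,120,310,220,"s13",6)
over(t,[(A,CAD(78),(255,0,255))],210,150,310,250,"t13",6)
```

```text
t 13.95 tcp [490.7 -13.1 164.6] F [-0.6  0.5 -0.9] open 21.3  shift [106.6  -0.    0.7]  w [-0.004 -0.     0.   ]
```

View pics/s13.png

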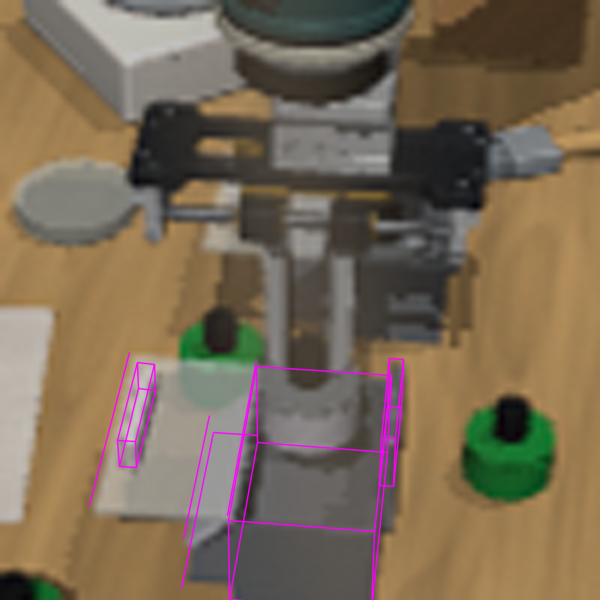

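View pics/t13.png

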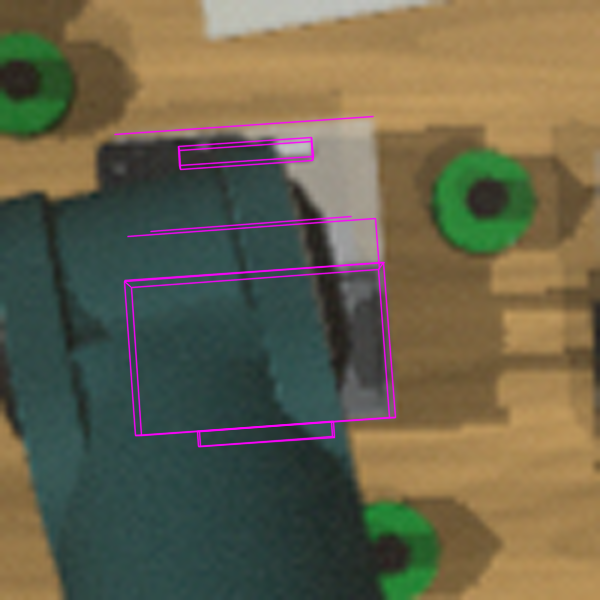

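{"api": "send_rows", "payload": {"series": [{"x": 40, "y": 0, "z": 1, "wx": 0, "wy": 0, "wz": 0, "hand": 0}, {"x": 75, "y": 0, "z": 1, "wx": 0, "wy": 0, "wz": 0, "hand": 0}, {"x": 95, "y": 0, "z": 1, "wx": 0, "wy": 0, "wz": 0, "hand": 0}, {"x": 103, "y": 0, "z": 1, "wx": 0, "wy": 0, "wz": 0, "hand": 0}, {"x": 106, "y": 0, "z": 1, "wx": 0, "wy": 0, "wz": 0, "hand": 0}]}}

```text
t: 14.55
tcp_pos: [490.4, -12.7, 58.3]
tcp_rot: [[-0.001, 0.999, 0.051], [0.0, 0.051, -0.999], [-1.0, -0.001, -0.0]]
force: [0.9, -0.4, -0.4]
opening: 21.4
```

Run:
```python
from h import *
tgt([490.7,-13,58],3)
s=bot.camera("side")
crop(s,210,120,310,220,"s14",6)
```

```text
t 14.55 tcp [490.4 -12.7  58.3] F [ 0.9 -0.4 -0.4] open 21.4  shift [0.3 0.3 0.4]  w [-0.001 -0.     0.001]
```

View pics/s14.png

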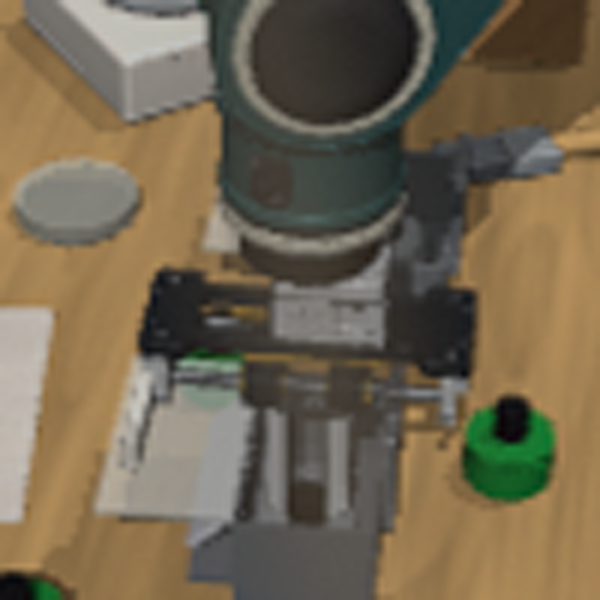

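{"api": "send_rows", "payload": {"series": [{"x": 0, "y": 0, "z": 0, "wx": 0, "wy": 0, "wz": 0, "hand": 0.36}, {"x": 0, "y": 0, "z": 0, "wx": 0, "wy": 0, "wz": 0, "hand": 0.36}, {"x": 0, "y": 0, "z": 0, "wx": 0, "wy": 0, "wz": 0, "hand": 0.36}, {"x": -35, "y": 0, "z": 0, "wx": 0, "wy": 0, "wz": 0, "hand": 0.36}, {"x": -85, "y": 0, "z": 0, "wx": 0, "wy": 0, "wz": 0, "hand": 0.36}]}}

```text
t: 15.1
tcp_pos: [489.3, -13.3, 143.2]
tcp_rot: [[-0.004, 0.999, 0.05], [0.001, 0.05, -0.999], [-1.0, -0.004, -0.001]]
force: [0.5, -0.2, 1.4]
opening: 33.9
```

{"api": "send_rows", "payload": {"series": [{"x": -20, "y": -30, "z": -45, "wx": 0, "wy": 0, "wz": 0, "hand": 0.6}, {"x": -20, "y": -60, "z": -85, "wx": 0, "wy": 0, "wz": 0, "hand": 0.6}, {"x": -20, "y": -87, "z": -125, "wx": 0, "wy": 0, "wz": 0, "hand": 0.6}, {"x": -20, "y": -87, "z": -175, "wx": 0, "wy": 0, "wz": 0, "hand": 0.6}, {"x": -20, "y": -87, "z": -210, "wx": 0, "wy": 0, "wz": 0, "hand": 0.6}]}}

```text
t: 15.6
tcp_pos: [392.5, 193.9, 164.4]
tcp_rot: [[0.002, 0.999, 0.05], [-0.0, 0.05, -0.999], [-1.0, 0.002, 0.0]]
force: [2.2, -0.2, 0.1]
opening: 56.3
```

Run:
```python
from h import *
A=[492.4,-45.7,3.1]
tgt([389,260,53],3)
s=bot.camera("side");t=bot.camera("top")
k=knob(s,282,273,6);print(k)
over(t,[(A,CAD(78),(255,0,255))],210,150,310,250,"t15",6)
cv2.imwrite("pics/side15.png",s["color"])
```

```text
t 15.6 tcp [392.5 193.9 164.4] F [ 2.2 -0.2  0.1] open 56.3  shift [111.4  -0.4 -66.3]  w [-0.002  0.    -0.002]
(np.float64(281.84586262844783), np.float64(273.3098972417523), np.float64(3698.0))
```

View pics/t15.png

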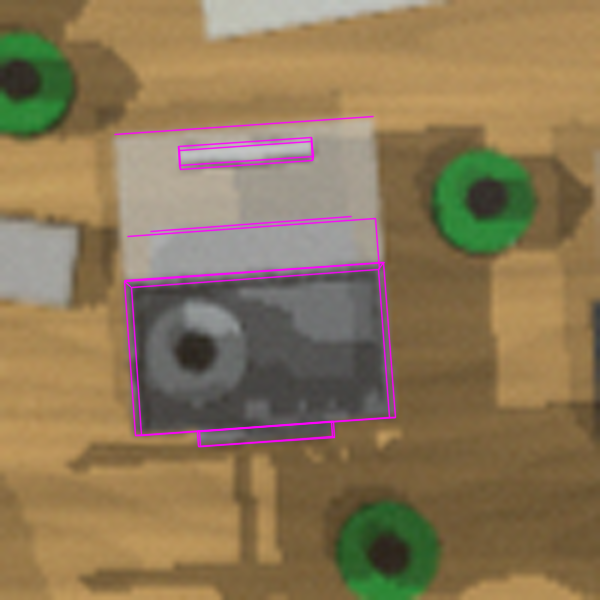

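View pics/side15.png

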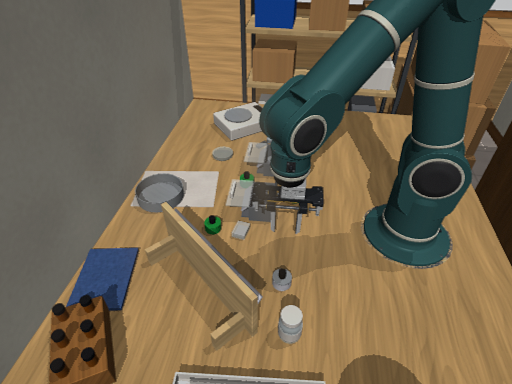

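{"api": "send_rows", "payload": {"series": [{"x": 20, "y": 0, "z": -45, "wx": 0, "wy": 0, "wz": 0, "hand": 0.5}, {"x": 50, "y": 0, "z": -65, "wx": 0, "wy": 0, "wz": 0, "hand": 0.5}, {"x": 90, "y": 0, "z": -65, "wx": 0, "wy": 0, "wz": 0, "hand": 0.5}, {"x": 111, "y": 0, "z": -65, "wx": 0, "wy": 0, "wz": 0, "hand": 0.5}, {"x": 111, "y": 0, "z": -65, "wx": 0, "wy": 0, "wz": 0, "hand": 0.2}]}}

```text
t: 16.2
tcp_pos: [388.8, 255.9, 50.5]
tcp_rot: [[-0.004, 0.999, 0.05], [-0.002, 0.05, -0.999], [-1.0, -0.004, 0.002]]
force: [-0.8, -0.6, 1.0]
opening: 42.0
```

{"api": "send_rows", "payload": {"series": [{"x": 0, "y": 0, "z": 0, "wx": 0, "wy": 0, "wz": 0, "hand": 0}, {"x": 0, "y": 0, "z": 0, "wx": 0, "wy": 0, "wz": 0, "hand": 0}, {"x": 0, "y": 0, "z": 0, "wx": 0, "wy": 0, "wz": 0, "hand": 0}, {"x": 0, "y": 0, "z": 0, "wx": 0, "wy": 0, "wz": 0, "hand": 0}, {"x": 0, "y": 0, "z": 0, "wx": 0, "wy": 0, "wz": 0, "hand": 0}]}}

```text
t: 16.7
tcp_pos: [390.8, 256.9, 53.6]
tcp_rot: [[0.002, 0.999, 0.05], [0.0, 0.05, -0.999], [-1.0, 0.002, -0.0]]
force: [-2.6, -2.2, 11.4]
opening: 21.3
```

Run:
```python
from h import *
tgt([494.1,-77.7,165],3)
s=bot.camera("side")
crop(s,240,220,320,300,"s16",7)
```

```text
t 16.7 tcp [390.8 256.9  53.6] F [-2.6 -2.2 11.4] open 21.3  shift [-111.4   86.8  339.3]  w [-0.003 -0.    -0.002]
```

View pics/s16.png

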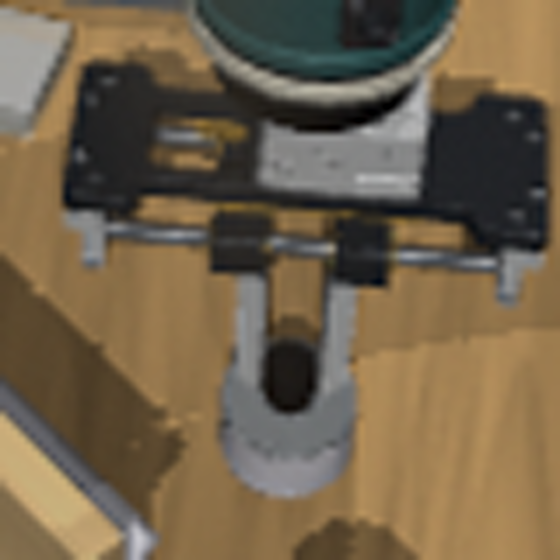

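Held (21.3 mm). Lift and carry to caddy A's −y slot.

{"api": "send_rows", "payload": {"series": [{"x": -45, "y": 0, "z": 0, "wx": 0, "wy": 0, "wz": 0, "hand": 0}, {"x": -90, "y": 5, "z": 20, "wx": 0, "wy": 0, "wz": 0, "hand": 0}, {"x": -113, "y": 15, "z": 60, "wx": 0, "wy": 0, "wz": 0, "hand": 0}, {"x": -113, "y": 25, "z": 105, "wx": 0, "wy": 0, "wz": 0, "hand": 0}, {"x": -113, "y": 35, "z": 150, "wx": 0, "wy": 0, "wz": 0, "hand": 0}]}}

```text
t: 17.25
tcp_pos: [433.3, 106.9, 166.9]
tcp_rot: [[0.003, 0.999, 0.05], [-0.0, 0.05, -0.999], [-1.0, 0.003, 0.001]]
force: [1.5, -0.6, -1.7]
opening: 21.5
```

{"api": "send_rows", "payload": {"series": [{"x": 0, "y": 13, "z": 48, "wx": 0, "wy": 0, "wz": 0, "hand": 0}, {"x": 0, "y": 26, "z": 96, "wx": 0, "wy": 0, "wz": 0, "hand": 0}, {"x": 0, "y": 40, "z": 142, "wx": 0, "wy": 0, "wz": 0, "hand": 0}, {"x": 0, "y": 50, "z": 180, "wx": 0, "wy": 0, "wz": 0, "hand": 0}, {"x": 0, "y": 52, "z": 190, "wx": 0, "wy": 0, "wz": 0, "hand": 0}]}}

```text
t: 17.75
tcp_pos: [494.6, -82.9, 165.9]
tcp_rot: [[0.001, 0.999, 0.045], [-0.001, 0.045, -0.999], [-1.0, 0.001, 0.001]]
force: [0.3, 0.5, -1.1]
opening: 21.1
```

{"api": "send_rows", "payload": {"series": [{"x": 0, "y": 0, "z": 0, "wx": 0, "wy": 0, "wz": 0, "hand": 0}, {"x": 0, "y": 0, "z": 0, "wx": 0, "wy": 0, "wz": 0, "hand": 0}]}}

```text
t: 17.95
tcp_pos: [493.7, -77.2, 165.7]
tcp_rot: [[0.0, 0.999, 0.051], [0.0, 0.051, -0.999], [-1.0, 0.0, -0.0]]
force: [0.2, 0.8, -0.5]
opening: 20.9
```

Run:
```python
from h import *
tgt([494.1,-78,58.5],3)
s=bot.camera("side")
crop(s,210,120,310,220,"s17",6)
```

```text
t 17.95 tcp [493.7 -77.2 165.7] F [ 0.2  0.8 -0.5] open 20.9  shift [107.2   0.3   0.8]  w [-0.001 -0.    -0.   ]
```

View pics/s17.png

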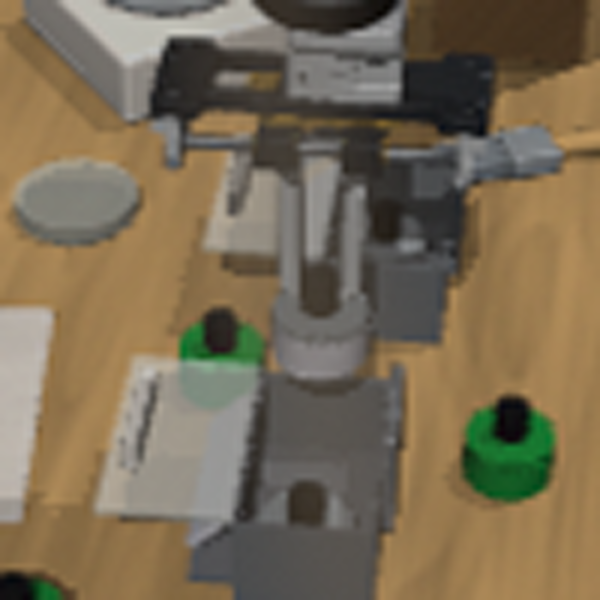

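{"api": "send_rows", "payload": {"series": [{"x": 40, "y": 0, "z": 1, "wx": 0, "wy": 0, "wz": 0, "hand": 0}, {"x": 75, "y": 0, "z": 1, "wx": 0, "wy": 0, "wz": 0, "hand": 0}, {"x": 95, "y": 0, "z": 1, "wx": 0, "wy": 0, "wz": 0, "hand": 0}, {"x": 104, "y": 0, "z": 1, "wx": 0, "wy": 0, "wz": 0, "hand": 0}, {"x": 107, "y": 0, "z": 1, "wx": 0, "wy": 0, "wz": 0, "hand": 0}]}}

```text
t: 18.5
tcp_pos: [493.8, -78.3, 58.2]
tcp_rot: [[-0.001, 0.999, 0.052], [0.0, 0.052, -0.999], [-1.0, -0.001, -0.001]]
force: [0.9, 0.9, -0.2]
opening: 21.2
```

{"api": "send_rows", "payload": {"series": [{"x": 0, "y": 0, "z": 0, "wx": 0, "wy": 0, "wz": 0, "hand": 0.36}, {"x": 0, "y": 0, "z": 0, "wx": 0, "wy": 0, "wz": 0, "hand": 0.36}, {"x": 0, "y": 0, "z": 0, "wx": 0, "wy": 0, "wz": 0, "hand": 0.36}, {"x": -35, "y": 0, "z": 0, "wx": 0, "wy": 0, "wz": 0, "hand": 0.36}, {"x": -85, "y": 0, "z": 0, "wx": 0, "wy": 0, "wz": 0, "hand": 0.36}]}}

```text
t: 19.0
tcp_pos: [492.8, -79.1, 143.3]
tcp_rot: [[-0.003, 0.999, 0.05], [0.001, 0.05, -0.999], [-1.0, -0.003, -0.002]]
force: [1.0, -0.5, 2.3]
opening: 33.8
```

Run:
```python
from h import *
A=[492.4,-45.7,3.1]
q=Tf(A,[[103,0,0]])[0]
tgt([q[0],q[1],84],3)
s=bot.camera("side")
over(s,[],210,120,310,220,"s18",6)
```

```text
t 19.0 tcp [492.8 -79.1 143.3] F [ 1.  -0.5  2.3] open 33.8  shift [ 59.1 104.5 -33.7]  w [-0.002 -0.002  0.003]
```

View pics/s18.png

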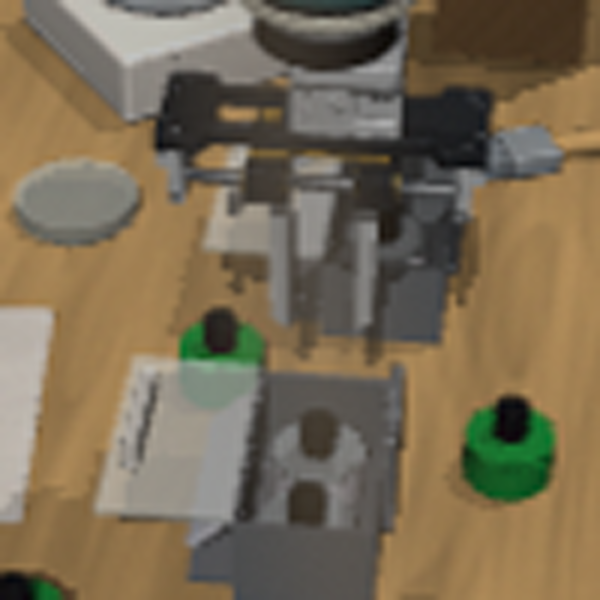

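{"api": "send_rows", "payload": {"series": [{"x": 0, "y": 40, "z": -13, "wx": 0, "wy": 0, "wz": 0, "hand": 0.4}, {"x": 0, "y": 80, "z": -26, "wx": 0, "wy": 0, "wz": 0, "hand": 0.4}, {"x": 5, "y": 105, "z": -33, "wx": 0, "wy": 0, "wz": 0, "hand": 0.4}, {"x": 35, "y": 105, "z": -33, "wx": 0, "wy": 0, "wz": 0, "hand": 0.4}, {"x": 58, "y": 105, "z": -33, "wx": 0, "wy": 0, "wz": 0, "hand": 0.4}]}}

```text
t: 19.55
tcp_pos: [597.8, -40.8, 84.7]
tcp_rot: [[0.001, 0.999, 0.05], [0.0, 0.05, -0.999], [-1.0, 0.001, -0.0]]
force: [0.0, -0.7, 0.1]
opening: 37.4
```

{"api": "send_rows", "payload": {"series": [{"x": 0, "y": 0, "z": 0, "wx": 0, "wy": 0, "wz": 0, "hand": 0}, {"x": 0, "y": 0, "z": 0, "wx": 0, "wy": 0, "wz": 0, "hand": 0}, {"x": 0, "y": 0, "z": 0, "wx": 0, "wy": 0, "wz": 0, "hand": 0}, {"x": 0, "y": 0, "z": 0, "wx": 0, "wy": 0, "wz": 0, "hand": 0}, {"x": 0, "y": 0, "z": 0, "wx": 0, "wy": 0, "wz": 0, "hand": 0}]}}

```text
t: 20.05
tcp_pos: [597.5, -41.4, 86.5]
tcp_rot: [[0.001, 0.999, 0.05], [-0.0, 0.05, -0.999], [-1.0, 0.001, 0.0]]
force: [-3.0, -0.2, 6.5]
opening: 9.6
```

{"api": "send_rows", "payload": {"series": [{"x": 0, "y": -8, "z": 0, "wx": 0, "wy": 0, "wz": 0, "hand": 0}, {"x": 0, "y": -18, "z": 0, "wx": 0, "wy": 0, "wz": 0, "hand": 0}, {"x": 0, "y": -28, "z": 0, "wx": 0, "wy": 0, "wz": 0, "hand": 0}, {"x": 0, "y": -38, "z": 0, "wx": 0, "wy": 0, "wz": 0, "hand": 0}, {"x": 0, "y": -46, "z": 0, "wx": 0, "wy": 0, "wz": 0, "hand": 0}]}}

```text
t: 20.55
tcp_pos: [552.3, -43.8, 87.0]
tcp_rot: [[0.003, 0.999, 0.05], [-0.001, 0.05, -0.999], [-1.0, 0.003, 0.001]]
force: [1.5, -1.5, 9.4]
opening: 9.5
```

{"api": "send_rows", "payload": {"series": [{"x": 0, "y": -8, "z": 0, "wx": 0, "wy": 0, "wz": 0, "hand": 0}, {"x": 0, "y": -16, "z": 0, "wx": 0, "wy": 0, "wz": 0, "hand": 0}, {"x": 0, "y": -23, "z": 0, "wx": 0, "wy": 0, "wz": 0, "hand": 0}, {"x": 0, "y": -28, "z": 0, "wx": 0, "wy": 0, "wz": 0, "hand": 0}, {"x": 0, "y": -31, "z": 0, "wx": 0, "wy": 0, "wz": 0, "hand": 0}]}}

```text
t: 21.05
tcp_pos: [521.5, -45.4, 86.9]
tcp_rot: [[0.003, 0.999, 0.05], [-0.001, 0.05, -0.999], [-1.0, 0.003, 0.001]]
force: [0.8, -1.5, 8.8]
opening: 9.6
```

Run:
```python
from h import *
A=[492.4,-45.7,3.1]
tgt(np.r_[Tf(A,[[25,0,0]])[0][:2],84],3)
s=bot.camera("side")
over(s,[(A,CAD(0),(255,0,255))],210,120,310,220,"s19",6)
```

```text
t 21.05 tcp [521.5 -45.4  86.9] F [ 0.8 -1.5  8.8] open 9.6  shift [ 2.9 -4.1 -1.3]  w [-0.003  0.001 -0.003]
```

View pics/s19.png

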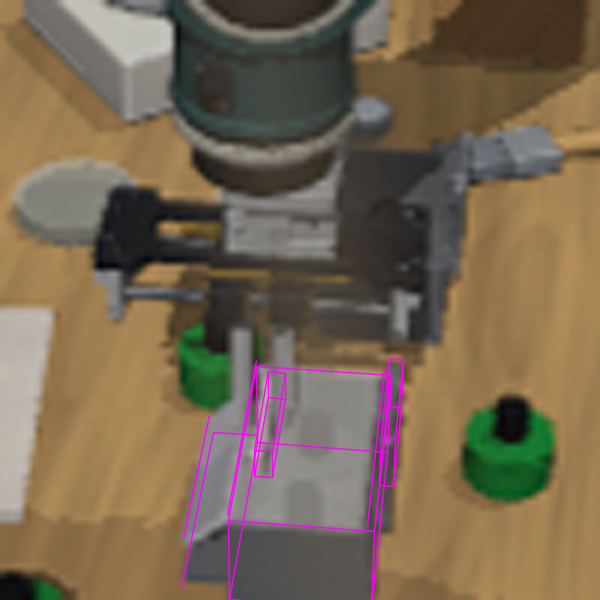

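{"api": "send_rows", "payload": {"series": [{"x": 0, "y": -2, "z": 0, "wx": 0, "wy": 0, "wz": 0, "hand": 0.3}, {"x": 0, "y": -2, "z": 0, "wx": 0, "wy": 0, "wz": 0, "hand": 0.4}, {"x": -45, "y": -2, "z": 0, "wx": 0, "wy": 0, "wz": 0, "hand": 1}, {"x": -50, "y": -36, "z": 0, "wx": 0, "wy": 0, "wz": 0, "hand": 1}, {"x": -50, "y": -36, "z": 0, "wx": 0, "wy": 0, "wz": 0, "hand": 1}]}}

```text
t: 21.6
tcp_pos: [482.4, -47.2, 136.4]
tcp_rot: [[0.0, 0.999, 0.05], [-0.001, 0.05, -0.999], [-1.0, 0.0, 0.002]]
force: [0.9, -0.3, -0.9]
opening: 46.3
```

{"api": "send_rows", "payload": {"series": [{"x": 0, "y": 0, "z": 0, "wx": 0, "wy": 0, "wz": 0, "hand": 1}, {"x": 0, "y": 0, "z": 0, "wx": 0, "wy": 0, "wz": 0, "hand": 1}, {"x": 0, "y": 0, "z": 0, "wx": 0, "wy": 0, "wz": 0, "hand": 1}, {"x": 0, "y": 0, "z": 0, "wx": 0, "wy": 0, "wz": 0, "hand": 1}]}}

```text
t: 22.0
tcp_pos: [484.6, -46.6, 135.0]
tcp_rot: [[-0.0, 0.999, 0.05], [0.001, 0.05, -0.999], [-1.0, -0.0, -0.001]]
force: [0.4, 0.3, 0.5]
opening: 78.4
```

Run:
```python
from h import *
A=[492.4,-45.7,3.1]
tgt(np.r_[Tf(A,[[-8,0,0]])[0][:2],84],3)
s=bot.camera("side");t=bot.camera("top")
over(s,[(A,CAD(4),(255,0,255))],210,120,310,220,"s20",6)
over(t,[(A,CAD(4),(255,0,255))],210,150,310,250,"t20",6)
```

```text
t 22.0 tcp [484.6 -46.6 135. ] F [0.4 0.3 0.5] open 78.4  shift [51.  -0.1 -0.5]  w [-0.002 -0.001  0.   ]
```

View pics/s20.png

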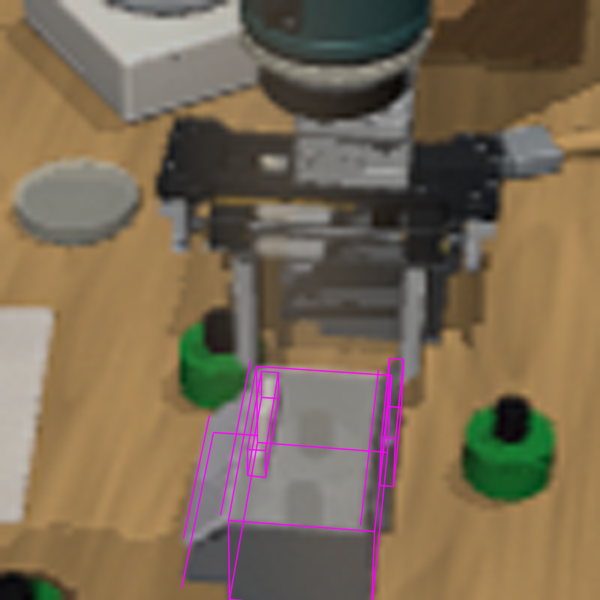

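{"api": "send_rows", "payload": {"series": [{"x": 0, "y": 0, "z": 0, "wx": 0, "wy": 0, "wz": 0, "hand": 1}, {"x": 0, "y": 0, "z": 0, "wx": 0, "wy": 0, "wz": 0, "hand": 1}, {"x": 15, "y": 0, "z": 0, "wx": 0, "wy": 0, "wz": 0, "hand": 1}, {"x": 15, "y": 0, "z": 0, "wx": 0, "wy": 0, "wz": 0, "hand": 1}]}}

```text
t: 22.5
tcp_pos: [483.6, -46.8, 119.3]
tcp_rot: [[-0.002, 0.999, 0.05], [0.0, 0.05, -0.999], [-1.0, -0.002, -0.001]]
force: [-0.5, 0.6, -0.4]
opening: 93.9
```

{"api": "send_rows", "payload": {"series": [{"x": 12, "y": 0, "z": 0, "wx": 0, "wy": 0, "wz": 0, "hand": 1}, {"x": 24, "y": 0, "z": 0, "wx": 0, "wy": 0, "wz": 0, "hand": 1}, {"x": 35, "y": 0, "z": 0, "wx": 0, "wy": 0, "wz": 0, "hand": 1}, {"x": 35, "y": 0, "z": 0, "wx": 0, "wy": 0, "wz": 0, "hand": 1}]}}

```text
t: 22.9
tcp_pos: [483.5, -46.7, 83.8]
tcp_rot: [[-0.002, 0.999, 0.05], [0.001, 0.05, -0.999], [-1.0, -0.002, -0.001]]
force: [-0.6, 0.3, -0.4]
opening: 93.9
```

{"api": "send_rows", "payload": {"series": [{"x": 0, "y": 0, "z": 0, "wx": 0, "wy": 0, "wz": 0, "hand": 0.7}, {"x": 0, "y": 0, "z": 0, "wx": 0, "wy": 0, "wz": 0, "hand": 0.6}, {"x": 0, "y": 0, "z": 0, "wx": 0, "wy": 0, "wz": 0, "hand": 0.6}, {"x": 0, "y": 0, "z": 0, "wx": 0, "wy": 0, "wz": 0, "hand": 0.6}, {"x": 0, "y": 0, "z": 0, "wx": 0, "wy": 0, "wz": 0, "hand": 0.6}]}}

```text
t: 23.4
tcp_pos: [484.5, -46.9, 85.7]
tcp_rot: [[0.0, 0.999, 0.05], [-0.0, 0.05, -0.999], [-1.0, 0.0, 0.0]]
force: [-3.5, -0.4, 6.9]
opening: 78.7
```

Run:
```python
from h import *
A=[492.4,-45.7,3.1]
tgt(np.r_[Tf(A,[[-8,0,0]])[0][:2],84],3)
s=bot.camera("side");t=bot.camera("top")
over(s,[],210,120,310,220,"s21",6)
```

```text
t 23.4 tcp [484.5 -46.9  85.7] F [-3.5 -0.4  6.9] open 78.7  shift [ 1.7 -0.  -0.7]  w [-0.002  0.    -0.   ]
```

View pics/s21.png

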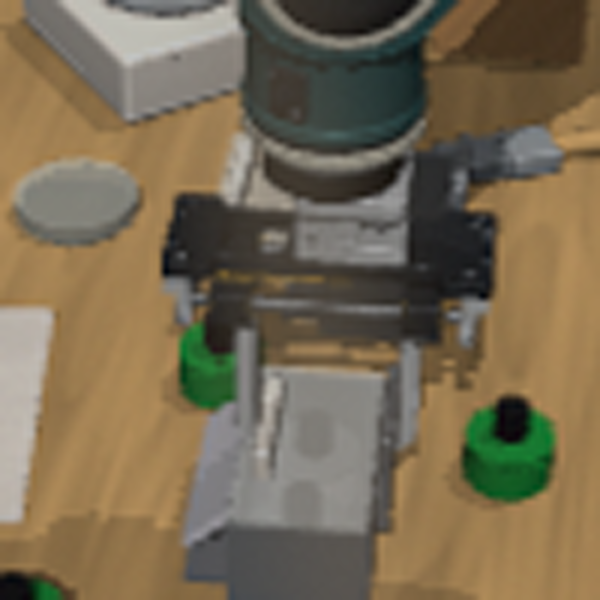

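{"api": "send_rows", "payload": {"series": [{"x": 0, "y": 0, "z": 0, "wx": 0, "wy": 0, "wz": 0, "hand": 1}, {"x": 0, "y": 0, "z": 0, "wx": 0, "wy": 0, "wz": 0, "hand": 1}, {"x": -40, "y": 0, "z": 0, "wx": 0, "wy": 0, "wz": 0, "hand": 1}, {"x": -70, "y": 20, "z": 30, "wx": 0, "wy": 0, "wz": 0, "hand": 0.4}, {"x": -70, "y": 50, "z": 70, "wx": 0, "wy": 0, "wz": 0, "hand": 0.4}]}}

```text
t: 24.0
tcp_pos: [539.8, -114.2, 159.7]
tcp_rot: [[0.005, 0.999, 0.053], [-0.002, 0.053, -0.999], [-1.0, 0.005, 0.002]]
force: [1.8, 0.0, 0.0]
opening: 81.4
```

Run:
```python
from h import *
tgt([581.5,-296,85],2)
```

```text
t 24.0 tcp [ 539.8 -114.2  159.7] F [1.8 0.  0. ] open 81.4  shift [ 75.3  31.7 183.6]  w [ 0.018  0.002 -0.005]
```

{"api": "send_rows", "payload": {"series": [{"x": 0, "y": 8, "z": 48, "wx": 0.018, "wy": 0, "wz": 0, "hand": 0.4}, {"x": 0, "y": 16, "z": 96, "wx": 0.018, "wy": 0, "wz": 0, "hand": 0.4}, {"x": 0, "y": 25, "z": 142, "wx": 0.018, "wy": 0, "wz": 0, "hand": 0.4}, {"x": 0, "y": 32, "z": 178, "wx": 0.018, "wy": 0, "wz": 0, "hand": 0.4}, {"x": 15, "y": 32, "z": 182, "wx": 0.018, "wy": 0, "wz": 0, "hand": 0.4}]}}

```text
t: 24.5
tcp_pos: [579.2, -300.1, 140.9]
tcp_rot: [[0.002, 1.0, 0.026], [-0.002, 0.026, -1.0], [-1.0, 0.002, 0.002]]
force: [0.1, 0.9, 0.5]
opening: 41.4
```

Run:
```python
from h import *
s=bot.camera("side")
tgt([581.5,-296,85],2)
over(s,[],210,80,310,180,"s22",6)
```

```text
t 24.55 tcp [ 577.7 -297.4  137.4] F [-1.6  0.4 -3.7] open 39.2  shift [52.4  3.9 -1.3]  w [-0.007 -0.     0.002]
```

View pics/s22.png

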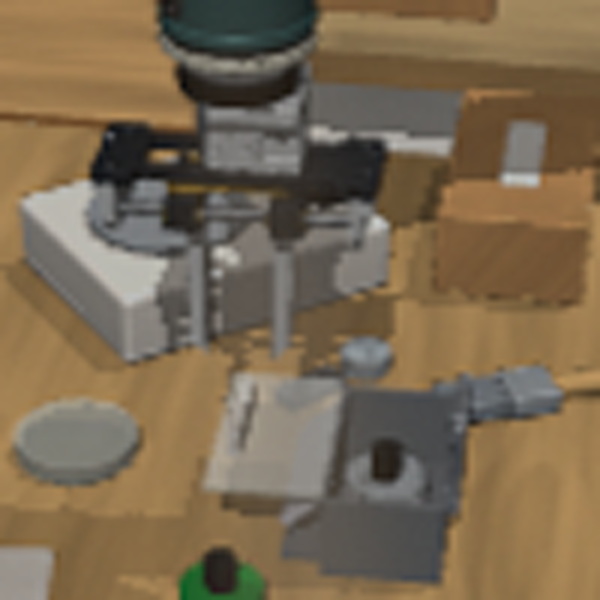

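{"api": "send_rows", "payload": {"series": [{"x": 25, "y": 4, "z": -1, "wx": 0, "wy": 0, "wz": 0, "hand": 0.4}, {"x": 52, "y": 4, "z": -1, "wx": 0, "wy": 0, "wz": 0, "hand": 0.4}, {"x": 52, "y": 4, "z": -1, "wx": 0, "wy": 0, "wz": 0, "hand": 0.1}, {"x": 52, "y": 4, "z": -1, "wx": 0, "wy": 0, "wz": 0, "hand": 0}, {"x": 52, "y": 4, "z": -1, "wx": 0, "wy": 0, "wz": 0, "hand": 0}]}}

```text
t: 25.05
tcp_pos: [583.4, -293.1, 90.0]
tcp_rot: [[0.001, 0.999, 0.032], [-0.001, 0.032, -0.999], [-1.0, 0.001, 0.001]]
force: [-3.1, -0.2, -0.4]
opening: 17.1
```

{"api": "send_rows", "payload": {"series": [{"x": 0, "y": 0, "z": 0, "wx": 0, "wy": 0, "wz": 0, "hand": 0}, {"x": 0, "y": 0, "z": 0, "wx": 0, "wy": 0, "wz": 0, "hand": 0}, {"x": 0, "y": -6, "z": 0, "wx": 0, "wy": 0, "wz": 0, "hand": 0}, {"x": 0, "y": -14, "z": 0, "wx": 0, "wy": 0, "wz": 0, "hand": 0}, {"x": 0, "y": -22, "z": 0, "wx": 0, "wy": 0, "wz": 0, "hand": 0}]}}

```text
t: 25.55
tcp_pos: [561.9, -294.0, 89.8]
tcp_rot: [[0.003, 0.999, 0.032], [-0.001, 0.032, -0.999], [-1.0, 0.003, 0.001]]
force: [2.0, 1.8, 9.5]
opening: 9.8
```

{"api": "send_rows", "payload": {"series": [{"x": 0, "y": -9, "z": 0, "wx": 0, "wy": 0, "wz": 0, "hand": 0}, {"x": 0, "y": -19, "z": 0, "wx": 0, "wy": 0, "wz": 0, "hand": 0}, {"x": 0, "y": -29, "z": 0, "wx": 0, "wy": 0, "wz": 0, "hand": 0}, {"x": 0, "y": -39, "z": 0, "wx": 0, "wy": 0, "wz": 0, "hand": 0}, {"x": 0, "y": -47, "z": 0, "wx": 0, "wy": 0, "wz": 0, "hand": 0}]}}

```text
t: 26.05
tcp_pos: [514.7, -295.3, 89.8]
tcp_rot: [[0.003, 0.999, 0.032], [-0.001, 0.032, -0.999], [-1.0, 0.003, 0.001]]
force: [0.3, 3.0, 9.9]
opening: 9.6
```

Run:
```python
from h import *
s=bot.camera("side")
tgt([503.6,-296,85],2)
over(s,[([478.6,-298.4,1.9],CAD(6),(255,0,255))],210,80,310,180,"s23",6)
```

```text
t 26.1 tcp [ 513.7 -295.4   89.8] F [-0.4  5.  12.9] open 9.5  shift [  4.8 -10.1   0.3]  w [-0.003  0.001 -0.002]
```

View pics/s23.png

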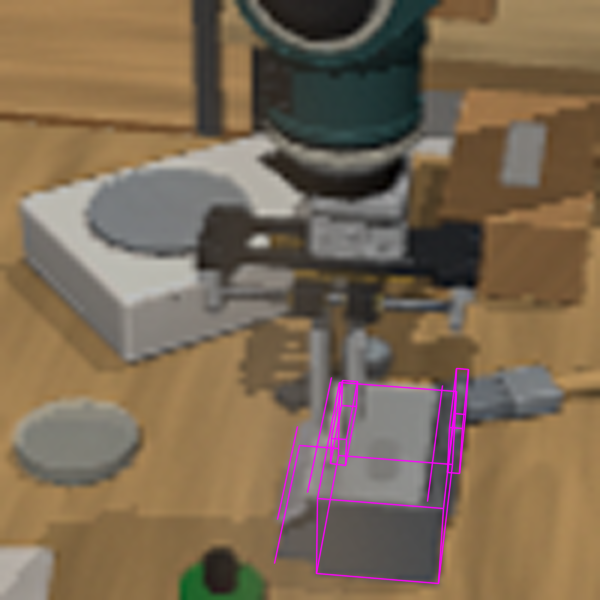

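{"api": "send_rows", "payload": {"series": [{"x": 0, "y": -5, "z": 0, "wx": 0, "wy": 0, "wz": 0, "hand": 0}, {"x": 0, "y": -7, "z": 0, "wx": 0, "wy": 0, "wz": 0, "hand": 0}, {"x": 0, "y": -7, "z": 0, "wx": 0, "wy": 0, "wz": 0, "hand": 0.3}, {"x": 0, "y": -7, "z": 0, "wx": 0, "wy": 0, "wz": 0, "hand": 0.4}, {"x": -35, "y": -7, "z": 0, "wx": 0, "wy": 0, "wz": 0, "hand": 1}]}}

```text
t: 26.6
tcp_pos: [504.9, -294.9, 120.5]
tcp_rot: [[-0.005, 0.999, 0.032], [0.003, 0.032, -0.999], [-1.0, -0.005, -0.003]]
force: [-0.4, -0.6, 0.9]
opening: 30.2
```

{"api": "send_rows", "payload": {"series": [{"x": -10, "y": -35, "z": 0, "wx": 0, "wy": 0, "wz": 0, "hand": 1}, {"x": -10, "y": -35, "z": 0, "wx": 0, "wy": 0, "wz": 0, "hand": 1}, {"x": -10, "y": -35, "z": 0, "wx": 0, "wy": 0, "wz": 0, "hand": 1}, {"x": -10, "y": -35, "z": 0, "wx": 0, "wy": 0, "wz": 0, "hand": 1}, {"x": -10, "y": -35, "z": 0, "wx": 0, "wy": 0, "wz": 0, "hand": 1}]}}

```text
t: 27.1
tcp_pos: [472.4, -296.6, 132.9]
tcp_rot: [[-0.0, 0.999, 0.033], [0.001, 0.033, -0.999], [-1.0, -0.0, -0.001]]
force: [-0.1, 0.3, -0.3]
opening: 70.2
```

Run:
```python
from h import *
s=bot.camera("side");t=bot.camera("top")
tgt([470.6,-298,85],2)
B=[478.6,-298.4,1.9]
over(s,[(B,CAD(3),(255,0,255))],210,80,310,180,"s24",6)
over(t,[(B,CAD(3),(255,0,255))],290,150,390,250,"t24",6)
```

```text
t 27.2 tcp [ 472.2 -296.5  132.9] F [-0.7  0.  -0.1] open 78.1  shift [47.9 -1.6  1.4]  w [-0.002 -0.001  0.   ]
```

View pics/s24.png

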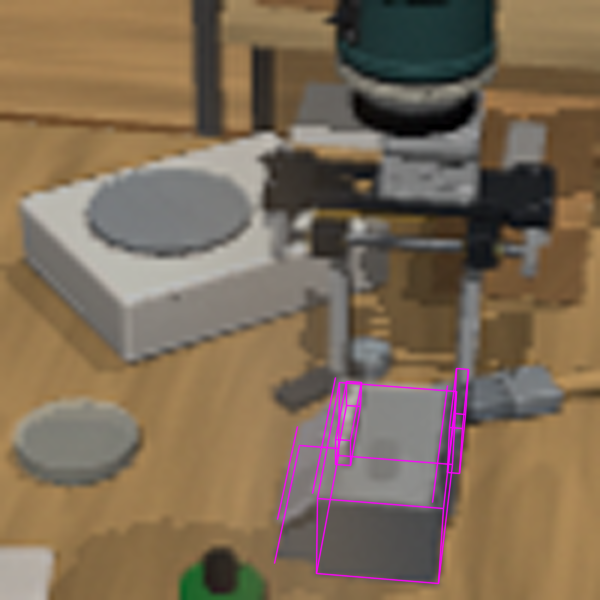

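View pics/t24.png

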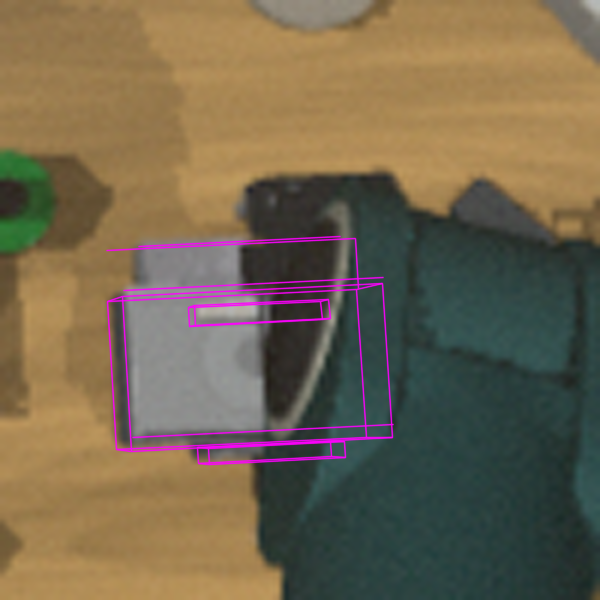

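{"api": "send_rows", "payload": {"series": [{"x": 8, "y": -1.5, "z": 0, "wx": 0, "wy": 0, "wz": 0, "hand": 1}, {"x": 12, "y": -1.5, "z": 0, "wx": 0, "wy": 0, "wz": 0, "hand": 1}, {"x": 25, "y": -1.5, "z": 0, "wx": 0, "wy": 0, "wz": 0, "hand": 1}, {"x": 38, "y": -1.5, "z": 0, "wx": 0, "wy": 0, "wz": 0, "hand": 1}, {"x": 48, "y": -1.5, "z": 0, "wx": 0, "wy": 0, "wz": 0, "hand": 1}]}}

```text
t: 27.7
tcp_pos: [469.9, -296.7, 83.7]
tcp_rot: [[-0.001, 0.999, 0.032], [0.001, 0.032, -0.999], [-1.0, -0.001, -0.001]]
force: [0.2, 0.6, -0.7]
opening: 94.0
```

{"api": "send_rows", "payload": {"series": [{"x": 0, "y": 0, "z": 0, "wx": 0, "wy": 0, "wz": 0, "hand": 0.7}, {"x": 0, "y": 0, "z": 0, "wx": 0, "wy": 0, "wz": 0, "hand": 0.6}, {"x": 0, "y": 0, "z": 0, "wx": 0, "wy": 0, "wz": 0, "hand": 0.6}, {"x": 0, "y": 0, "z": 0, "wx": 0, "wy": 0, "wz": 0, "hand": 0.6}, {"x": 0, "y": 0, "z": 0, "wx": 0, "wy": 0, "wz": 0, "hand": 0.6}]}}

```text
t: 28.2
tcp_pos: [470.4, -296.9, 85.6]
tcp_rot: [[0.0, 0.999, 0.032], [-0.0, 0.032, -0.999], [-1.0, 0.0, 0.0]]
force: [0.8, 0.7, -3.5]
opening: 78.6
```

{"api": "send_rows", "payload": {"series": [{"x": 0, "y": 0, "z": 0, "wx": 0, "wy": 0, "wz": 0, "hand": 0.6}, {"x": 0, "y": 0, "z": 0, "wx": 0, "wy": 0, "wz": 0, "hand": 0.6}]}}

```text
t: 28.4
tcp_pos: [470.4, -296.9, 85.5]
tcp_rot: [[-0.0, 0.999, 0.032], [-0.0, 0.032, -0.999], [-1.0, -0.0, 0.0]]
force: [-1.2, 2.0, -1.2]
opening: 79.0
```

Run:
```python
from h import *
s=bot.camera("side");t=bot.camera("top")
tgt([470.6,-298,85],2)
crop(s,210,80,310,180,"s25",6)
```

```text
t 28.5 tcp [ 470.3 -297.    85.5] F [-1.   0.6 -0. ] open 78.4  shift [0.5 0.2 1.1]  w [-0.003  0.     0.   ]
```

View pics/s25.png

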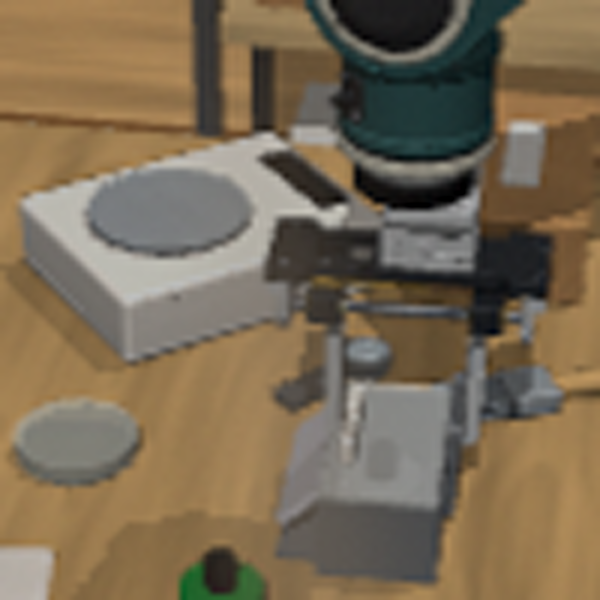

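{"api": "send_rows", "payload": {"series": [{"x": 0, "y": 0, "z": 0, "wx": 0, "wy": 0, "wz": 0, "hand": 1}, {"x": 0, "y": 0, "z": 0, "wx": 0, "wy": 0, "wz": 0, "hand": 1}, {"x": -45, "y": 0, "z": 0, "wx": 0, "wy": 0, "wz": 0, "hand": 1}, {"x": -50, "y": -35.5, "z": 2.5, "wx": 0, "wy": 0, "wz": 0, "hand": 0.4}, {"x": -50, "y": -35.5, "z": 2.5, "wx": 0, "wy": 0, "wz": 0, "hand": 0.4}]}}

```text
t: 29.0
tcp_pos: [432.6, -301.8, 136.5]
tcp_rot: [[-0.0, 1.0, 0.03], [-0.002, 0.03, -1.0], [-1.0, -0.0, 0.002]]
force: [0.6, -1.4, -0.1]
opening: 81.4
```

{"api": "send_rows", "payload": {"series": [{"x": 0, "y": 0, "z": 0, "wx": 0, "wy": 0, "wz": 0, "hand": 0.4}, {"x": 0, "y": 0, "z": 0, "wx": 0, "wy": 0, "wz": 0, "hand": 0.4}, {"x": 0, "y": 0, "z": 0, "wx": 0, "wy": 0, "wz": 0, "hand": 0.4}, {"x": 0, "y": 0, "z": 0, "wx": 0, "wy": 0, "wz": 0, "hand": 0.4}]}}

```text
t: 29.4
tcp_pos: [435.4, -300.2, 135.0]
tcp_rot: [[-0.0, 0.999, 0.033], [0.001, 0.033, -0.999], [-1.0, -0.0, -0.001]]
force: [-0.2, 0.1, -0.2]
opening: 49.0
```

Run:
```python
from h import *
s=bot.camera("side");t=bot.camera("top")
tgt([434.9,-299.5,83.5],1.9)
B=[479.9,-298.4,1.9]
over(s,[(B,CAD(0),(255,0,255))],210,80,310,180,"s26",6)
over(t,[(B,CAD(0),(255,0,255))],290,150,390,250,"t26",6)
```

```text
t 29.5 tcp [ 435.2 -300.3  135.1] F [ 0.5  0.4 -0.6] open 41.8  shift [51.6 -0.2 -0.8]  w [-0.001 -0.     0.   ]
```

View pics/s26.png

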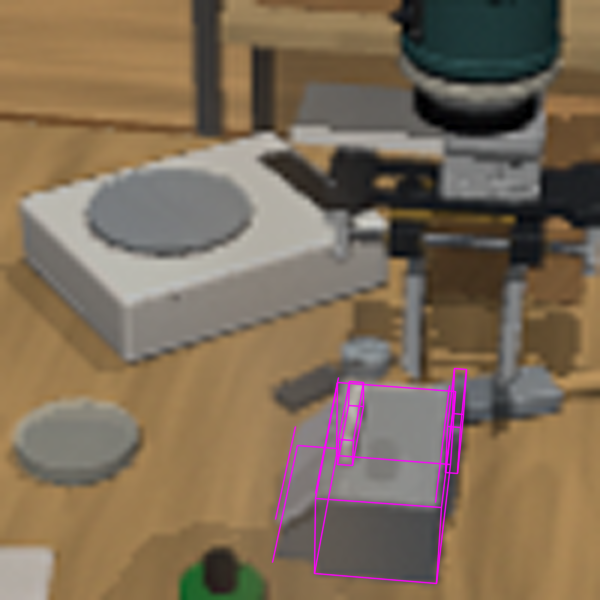

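View pics/t26.png

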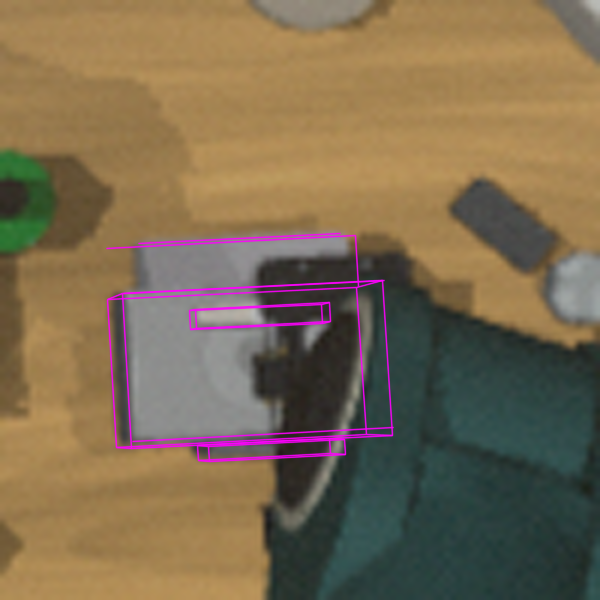

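{"api": "send_rows", "payload": {"series": [{"x": 20, "y": 0, "z": -1, "wx": 0, "wy": 0, "wz": 0, "hand": 0.4}, {"x": 40, "y": 0, "z": -1, "wx": 0, "wy": 0, "wz": 0, "hand": 0.4}, {"x": 51, "y": 0, "z": -1, "wx": 0, "wy": 0, "wz": 0, "hand": 0.4}, {"x": 51, "y": 0, "z": -1, "wx": 0, "wy": 0, "wz": 0, "hand": 0}, {"x": 51, "y": 0, "z": -1, "wx": 0, "wy": 0, "wz": 0, "hand": 0}]}}

```text
t: 30.0
tcp_pos: [435.2, -299.6, 84.8]
tcp_rot: [[0.0, 0.999, 0.032], [0.0, 0.032, -0.999], [-1.0, 0.0, -0.0]]
force: [-0.1, -0.4, 0.3]
opening: 25.4
```

{"api": "send_rows", "payload": {"series": [{"x": 0, "y": 0, "z": 0, "wx": 0, "wy": 0, "wz": 0, "hand": 0}, {"x": 0, "y": 0, "z": 0, "wx": 0, "wy": 0, "wz": 0, "hand": 0}, {"x": 0, "y": 0, "z": 0, "wx": 0, "wy": 0, "wz": 0, "hand": 0}, {"x": 0, "y": 0, "z": 0, "wx": 0, "wy": 0, "wz": 0, "hand": 0}]}}

```text
t: 30.4
tcp_pos: [435.2, -299.8, 85.0]
tcp_rot: [[0.001, 0.999, 0.032], [-0.001, 0.032, -0.999], [-1.0, 0.0, 0.001]]
force: [-0.9, 0.2, 7.1]
opening: 7.8
```

{"api": "send_rows", "payload": {"series": [{"x": -5, "y": 0, "z": 0, "wx": 0, "wy": 0, "wz": 0, "hand": 0}, {"x": -10, "y": 0, "z": 0, "wx": 0, "wy": 0, "wz": 0, "hand": 0}, {"x": -20, "y": 0, "z": 0, "wx": 0, "wy": 0, "wz": 0, "hand": 0}, {"x": -30, "y": 0, "z": 0, "wx": 0, "wy": 0, "wz": 0, "hand": 0}, {"x": -30, "y": 0, "z": 0, "wx": 0, "wy": 0, "wz": 0, "hand": 0}]}}

```text
t: 30.9
tcp_pos: [435.6, -300.0, 116.0]
tcp_rot: [[0.002, 0.999, 0.032], [-0.001, 0.032, -0.999], [-1.0, 0.002, 0.001]]
force: [0.1, -0.3, -5.2]
opening: 7.9
```

Run:
```python
from h import *
s=bot.camera("side");t=bot.camera("top")
tgt([434.9,-299.5,83.5],1.9)
B=[479.9,-298.4,1.9,30]
over(s,[(B,CAD(0),(255,0,255))],210,80,310,180,"s27",6)
```

```text
t 31.0 tcp [ 435.  -299.7  114.7] F [-0.8  0.5 -6.6] open 7.9  shift [31.2 -0.1 -0.2]  w [-0.001  0.    -0.   ]
```

View pics/s27.png

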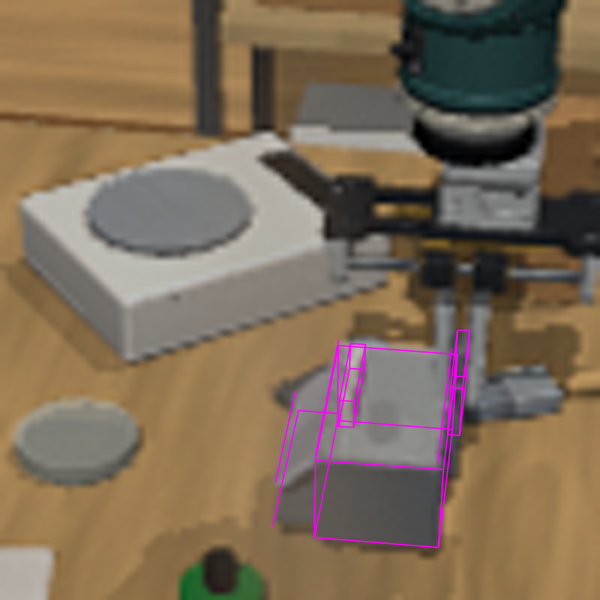

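```bash
cat > rail.py <<'E'
from h import *
from scipy.ndimage import map_coordinates
def edge_obs(c,p,x,z,half=3.0,ys=np.linspace(-185,185,38)):
    im=cv2.cvtColor(c["color"],cv2.COLOR_BGR2GRAY).astype(float)
    out=[]
    for y in ys:
        a,b=[w2uv(c,q) for q in Tf(p,[[x,y,z],[x,y+10,z]])]
        d=(b-a)/np.linalg.norm(b-a); n=np.array([-d[1],d[0]])
        s=np.arange(-half,half+.01,.25)
        pr=map_coordinates(im,[a[1]+s*n[1],a[0]+s*n[0]],order=1)
        pr=np.convolve(pr,np.ones(3)/3,'same')
        g=np.gradient(pr)[2:-2]; i=np.argmax(abs(g)); 
        out.append((y,s[2+i],g[i]))
    return np.array(out)
t=bot.camera("top");s=bot.camera("side")
for nm,c in(("top",t),("side",s)):
  p=[593,283,50,0]
  for x,z in ((0,168),(18,168),(-24.2,129.4),(-20,133.6)):
    o=edge_obs(c,p,x,z); 
    # px->mm perpendicular
    a,b=[w2uv(c,q) for q in Tf(p,[[x,0,z],[x+1,0,z]])]; a2,b2=[w2uv(c,q) for q in Tf(p,[[x,0,z],[x,10,z]])]
    d=(b2-a2)/np.linalg.norm(b2-a2); n=np.array([-d[1],d[0]]); k=(b-a)@n
    mm=o[:,1]/k; med=np.median(mm); ok=abs(mm-med)<4
    f=np.polyfit(o[ok,0],mm[ok],1)
    print(nm,(x,z),"dx mm",f[1].round(2),"yaw d",np.degrees(-f[0]).round(2),ok.sum(),"grad",np.median(o[ok,2]).round(1),"px/mm",round(k,3),"std",mm[ok].std().round(2))
E
python3 rail.py
```

```text
top (0, 168) dx mm 2.3 yaw d -0.32 38 grad 15.6 px/mm 0.335 std 0.69
top (18, 168) dx mm 1.06 yaw d -0.28 38 grad -6.8 px/mm 0.334 std 0.74
top (-24.2, 129.4) dx mm 1.93 yaw d -0.27 37 grad 7.2 px/mm 0.326 std 0.61
top (-20, 133.6) dx mm -3.44 yaw d -0.17 38 grad 7.2 px/mm 0.327 std 0.76
side (0, 168) dx mm 3.12 yaw d -0.46 38 grad 11.2 px/mm 0.36 std 0.95
side (18, 168) dx mm 2.07 yaw d -0.38 38 grad -9.2 px/mm 0.369 std 0.81
side (-24.2, 129.4) dx mm 4.17 yaw d -0.28 35 grad 2.3 px/mm 0.344 std 1.51
side (-20, 133.6) dx mm 6.73 yaw d 0.28 27 grad 8.2 px/mm 0.347 std 0.86
```

{"api": "send_rows", "payload": {"series": [{"x": -40, "y": 0, "z": 0, "wx": 0, "wy": 0, "wz": 0, "hand": 0}, {"x": -85, "y": 0, "z": 0, "wx": 0, "wy": 0, "wz": 0, "hand": 0}, {"x": -125, "y": 0, "z": 0, "wx": 0, "wy": 0, "wz": 0, "hand": 0}, {"x": -140, "y": 0, "z": -10, "wx": 0, "wy": 0, "wz": 0, "hand": 0}, {"x": -140, "y": 0, "z": -30, "wx": 0, "wy": 0, "wz": 0, "hand": 0}]}}

```text
t: 31.6
tcp_pos: [434.2, -269.7, 255.1]
tcp_rot: [[0.002, 1.0, 0.03], [-0.001, 0.03, -1.0], [-1.0, 0.002, 0.001]]
force: [0.6, -1.0, -5.5]
opening: 7.7
```

```bash
cat >> h.py <<'E'
RL=np.array([594.8,284.8]); RY=49.7
def rail_tgt(x,y,z,pitch,yaw=RY):
    a=np.radians(RY); p=RL+x*np.array([np.cos(a),np.sin(a)])+y*np.array([-np.sin(a),np.cos(a)])
    tgt([p[0],p[1],z],yaw,pitch)
    s=bot.sense(); d=s["tcp_pos"][:2]-RL; R=s["tcp_rot"]
    print("rail-frame tcp",(d@[np.cos(a),np.sin(a)]).round(1),(d@[-np.sin(a),np.cos(a)]).round(1),s["tcp_pos"][2].round(1),"pitch",np.degrees(np.arcsin(-R[2,1])).round(2),"yaw",np.degrees(np.arctan2(R[1,1],R[0,1])).round(2),"q",s["qpos"].round(0))
E
python3 - <<'E'
from h import *
rail_tgt(-200,80,258,0)
E
```

```text
t 31.6 tcp [ 434.2 -269.7  255.1] F [ 0.6 -1.  -5.5] open 7.7  shift [  -3.6  -16.1 -454.4]  w [-0.837  0.002 -0.001]
rail-frame tcp -526.7 -236.2 255.1 pitch -0.09 yaw 1.73 q [ 58.  12. -33. 105.   8.  64.  23.]
```

{"api": "send_rows", "payload": {"series": [{"x": -3, "y": -1, "z": -25, "wx": -0.05, "wy": 0, "wz": 0, "hand": 0}, {"x": -3, "y": -2, "z": -60, "wx": -0.12, "wy": 0, "wz": 0, "hand": 0}, {"x": -3, "y": -4, "z": -100, "wx": -0.2, "wy": 0, "wz": 0, "hand": 0}, {"x": -3, "y": -5, "z": -140, "wx": -0.28, "wy": 0, "wz": 0, "hand": 0}, {"x": -3, "y": -6, "z": -180, "wx": -0.36, "wy": 0, "wz": 0, "hand": 0}]}}

```text
t: 32.1
tcp_pos: [420.2, -86.5, 255.5]
tcp_rot: [[-0.003, 0.921, 0.389], [0.001, 0.389, -0.921], [-1.0, -0.003, -0.002]]
force: [1.0, 0.5, -5.2]
opening: 7.7
```

Run:
```python
from h import *
rail_tgt(-200,80,258,0)
```

```text
t 32.1 tcp [420.2 -86.5 255.5] F [ 1.   0.5 -5.2] open 7.7  shift [  -2.3   90.5 -255.4]  w [-0.468 -0.002  0.002]
rail-frame tcp -396.1 -107.0 255.5 pitch 0.15 yaw 22.87 q [ 50.   3. -44. 115.   2.  63.  28.]
```

{"api": "send_rows", "payload": {"series": [{"x": -2, "y": 13, "z": -37, "wx": -0.08, "wy": 0, "wz": 0, "hand": 0}, {"x": -2, "y": 27, "z": -76, "wx": -0.16, "wy": 0, "wz": 0, "hand": 0}, {"x": -2, "y": 41, "z": -115, "wx": -0.24, "wy": 0, "wz": 0, "hand": 0}, {"x": -2, "y": 55, "z": -155, "wx": -0.32, "wy": 0, "wz": 0, "hand": 0}, {"x": -2, "y": 69, "z": -195, "wx": -0.39, "wy": 0, "wz": 0, "hand": 0}]}}

```text
t: 32.6
tcp_pos: [408.8, 119.2, 257.7]
tcp_rot: [[-0.002, 0.704, 0.71], [-0.001, 0.71, -0.704], [-1.0, -0.002, -0.001]]
force: [1.5, -1.3, -4.4]
opening: 8.0
```

Run:
```python
from h import *
rail_tgt(-200,80,258,0)
```

```text
t 32.6 tcp [408.8 119.2 257.7] F [ 1.5 -1.3 -4.4] open 8.0  shift [ -0.3  42.9 -48.7]  w [-0.078 -0.001  0.002]
rail-frame tcp -246.6 34.8 257.7 pitch 0.14 yaw 45.21 q [ 36.   4. -57. 115.   4.  63.  22.]
```

Run:
```python
from h import *
rail_tgt(-165,80,262,15)
s=bot.camera("side"); crop(s,150,150,330,300,"s28",4)
```

```text
t 32.6 tcp [408.8 119.2 257.7] F [ 1.5 -1.3 -4.4] open 8.0  shift [ -4.4  77.8 -51.4]  w [-0.078 -0.011 -0.259]
rail-frame tcp -246.6 34.8 257.7 pitch 0.14 yaw 45.21 q [ 36.   4. -57. 115.   4.  63.  22.]
```

View pics/s28.png

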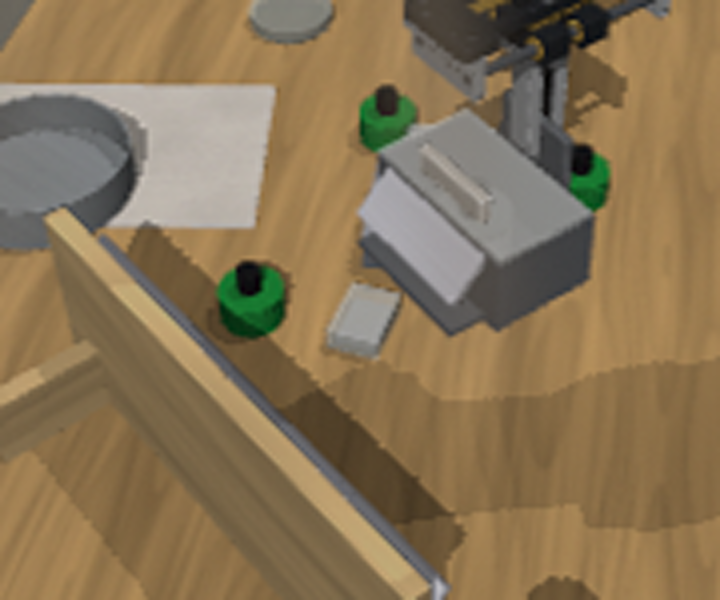

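{"api": "send_rows", "payload": {"series": [{"x": -1, "y": 20, "z": -13, "wx": -0.02, "wy": -0.003, "wz": -0.07, "hand": 0}, {"x": -2, "y": 40, "z": -26, "wx": -0.04, "wy": -0.006, "wz": -0.14, "hand": 0}, {"x": -3, "y": 60, "z": -40, "wx": -0.06, "wy": -0.009, "wz": -0.21, "hand": 0}, {"x": -4, "y": 78, "z": -51, "wx": -0.078, "wy": -0.011, "wz": -0.259, "hand": 0}, {"x": -4, "y": 78, "z": -51, "wx": -0.078, "wy": -0.011, "wz": -0.259, "hand": 0}]}}

```text
t: 33.15
tcp_pos: [428.5, 212.1, 261.2]
tcp_rot: [[-0.17, 0.622, 0.764], [-0.196, 0.739, -0.645], [-0.966, -0.259, -0.004]]
force: [-1.0, -0.5, -6.7]
opening: 7.6
```

{"api": "send_rows", "payload": {"series": [{"x": 0, "y": 0, "z": 0, "wx": 0, "wy": 0, "wz": 0, "hand": 0}, {"x": 0, "y": 0, "z": 0, "wx": 0, "wy": 0, "wz": 0, "hand": 0}]}}

```text
t: 33.35
tcp_pos: [429.8, 207.6, 262.7]
tcp_rot: [[-0.167, 0.629, 0.759], [-0.196, 0.734, -0.651], [-0.966, -0.257, 0.001]]
force: [0.2, -0.0, -5.1]
opening: 7.7
```

Run:
```python
from h import *
rail_tgt(-119.3,80,230.7,15)
s=bot.camera("side"); crop(s,150,150,330,300,"s29",4)
```

```text
t 33.35 tcp [429.8 207.6 262.7] F [ 0.2 -0.  -5.1] open 7.7  shift [19.  53.  -4.4]  w [-0.005 -0.001 -0.002]
rail-frame tcp -165.6 75.9 262.7 pitch 14.9 yaw 49.38 q [ 13.  24. -58.  99.  21.  84.  -1.]
```

View pics/s29.png

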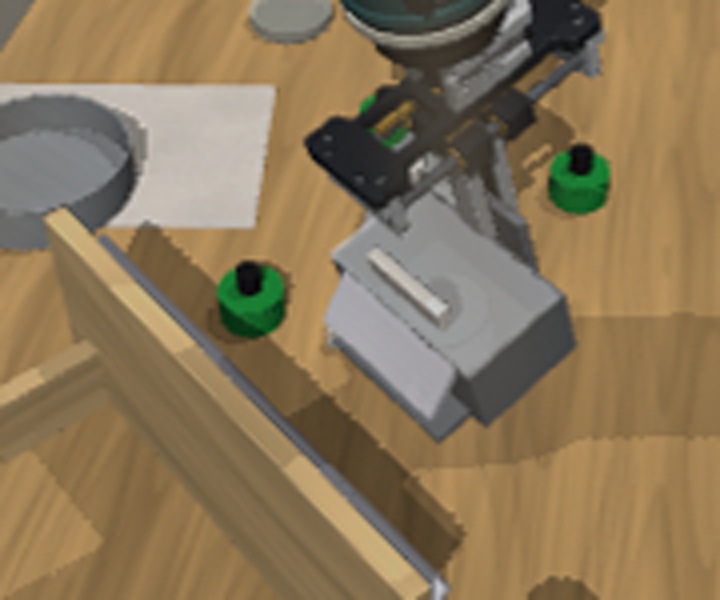

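{"api": "send_rows", "payload": {"series": [{"x": 4, "y": 12, "z": -1, "wx": -0.005, "wy": 0, "wz": -0.002, "hand": 0}, {"x": 9, "y": 26, "z": -2, "wx": -0.005, "wy": 0, "wz": -0.002, "hand": 0}, {"x": 14, "y": 40, "z": -4, "wx": -0.005, "wy": 0, "wz": -0.002, "hand": 0}, {"x": 18, "y": 51, "z": -4, "wx": -0.005, "wy": 0, "wz": -0.002, "hand": 0}, {"x": 18, "y": 51, "z": -4, "wx": -0.005, "wy": 0, "wz": -0.002, "hand": 0}]}}

```text
t: 33.9
tcp_pos: [457.3, 244.7, 231.8]
tcp_rot: [[-0.169, 0.626, 0.762], [-0.196, 0.736, -0.648], [-0.966, -0.259, -0.002]]
force: [-0.5, -1.5, -4.7]
opening: 8.0
```

{"api": "send_rows", "payload": {"series": [{"x": 0, "y": 0, "z": 0, "wx": 0, "wy": 0, "wz": 0, "hand": 0}, {"x": 0, "y": 0, "z": 0, "wx": 0, "wy": 0, "wz": 0, "hand": 0}]}}

```text
t: 34.1
tcp_pos: [457.0, 244.0, 233.2]
tcp_rot: [[-0.167, 0.627, 0.761], [-0.196, 0.735, -0.649], [-0.966, -0.258, -0.0]]
force: [-0.1, 0.4, -5.7]
opening: 8.2
```

```bash
cat >> h.py <<'E'
def hung(x,y,z,pitch):
    """caddy wire pose from rail-frame tcp -> returns function mapping local pts to world"""
    a=np.radians(RY);th=np.radians(pitch)
    def f(p):
        X=p[0]+45;Z=p[2]-85; xr=X*np.cos(th)+Z*np.sin(th)+x; zr=-X*np.sin(th)+Z*np.cos(th)+z; yr=p[1]+y
        return np.array([RL[0]+xr*np.cos(a)-yr*np.sin(a),RL[1]+xr*np.sin(a)+yr*np.cos(a),zr])
    return f
def overw(c,items,x0,y0,x1,y1,name,f):
    im=cv2.resize(c["color"][y0:y1,x0:x1],None,fx=f,fy=f,interpolation=cv2.INTER_CUBIC)
    for fn,l,col in items:
        for a,b in l:
            q=[tuple(np.round(((w2uv(c,fn(u))-[x0,y0])+.5)*f-.5).astype(int)) for u in (a,b)]
            cv2.line(im,q[0],q[1],col,1,cv2.LINE_AA)
    cv2.imwrite("pics/"+name+".png",im)
E
python3 - <<'E'
from h import *
rail_tgt(-99.3,80,207.7,15)
s=bot.camera("side");t=bot.camera("top")
railf=lambda p: Tf([RL[0],RL[1],RY],[p])[0]
overw(s,[(hung(-119.3,78,230.7,15),CAD(0),(255,0,255)),(railf,RAIL,(0,0,255))],150,170,300,310,"s30",5)
overw(t,[(railf,RAIL,(0,0,255))],80,100,210,240,"t30",4.5)
E
```

```text
t 34.1 tcp [457.  244.  233.2] F [-0.1  0.4 -5.7] open 8.2  shift [19.3 26.8 -1.3]  w [-0.002 -0.001 -0.001]
rail-frame tcp -120.2 78.7 233.2 pitch 14.95 yaw 49.57 q [  6.  31. -55.  95.  25.  83.  -5.]
```

View pics/s30.png

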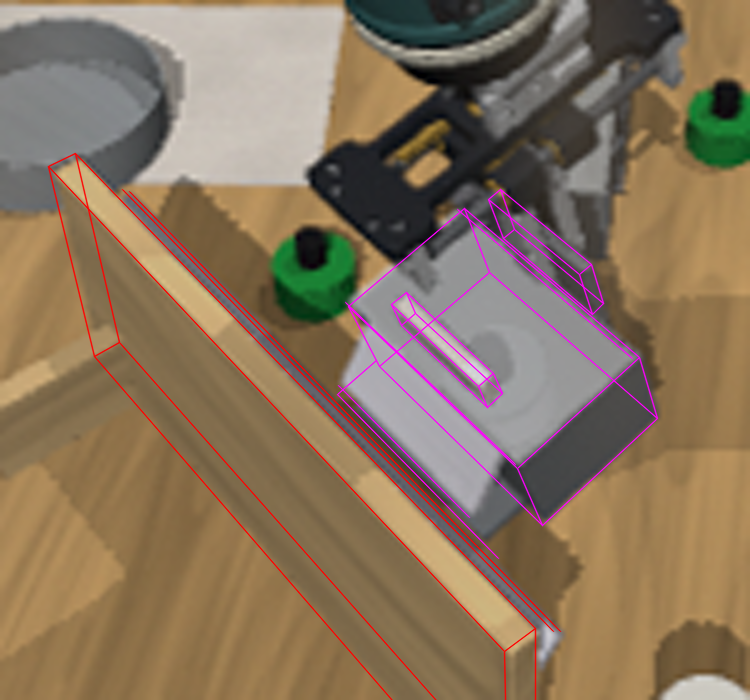

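View pics/t30.png

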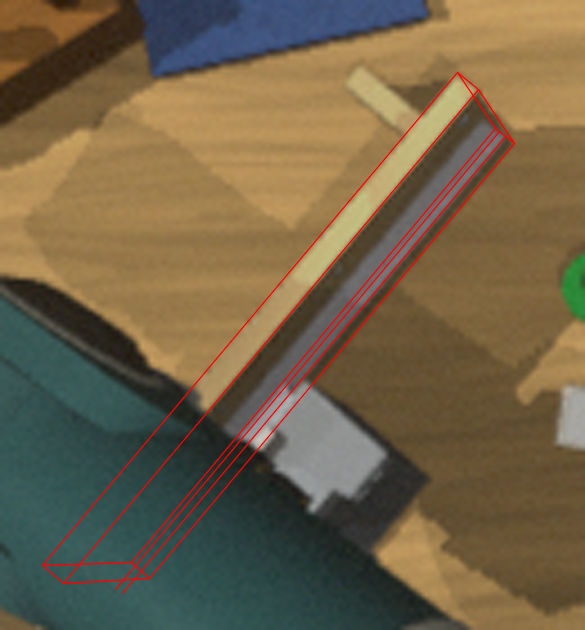

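{"api": "send_rows", "payload": {"series": [{"x": 4, "y": 5, "z": 0, "wx": 0, "wy": 0, "wz": 0, "hand": 0}, {"x": 8, "y": 10, "z": -1, "wx": 0, "wy": 0, "wz": 0, "hand": 0}, {"x": 11, "y": 15, "z": -1, "wx": 0, "wy": 0, "wz": 0, "hand": 0}, {"x": 11, "y": 15, "z": -1, "wx": 0, "wy": 0, "wz": 0, "hand": 0}]}}

```text
t: 34.6
tcp_pos: [463.8, 254.2, 217.6]
tcp_rot: [[-0.169, 0.626, 0.762], [-0.196, 0.736, -0.648], [-0.966, -0.259, -0.001]]
force: [-0.0, -0.3, -5.5]
opening: 7.4
```

Run:
```python
from h import *
rail_tgt(-99.3,80,207.7,15)
```

```text
t 34.6 tcp [463.8 254.2 217.6] F [-0.  -0.3 -5.5] open 7.4  shift [ 7.3 11.1  0.1]  w [-0.001 -0.002  0.   ]
rail-frame tcp -108.1 80.1 217.6 pitch 15.01 yaw 49.62 q [  5.  33. -54.  95.  26.  83.  -7.]
```

{"api": "send_rows", "payload": {"series": [{"x": 2, "y": 3, "z": 0, "wx": 0, "wy": 0, "wz": 0, "hand": 0}, {"x": 4, "y": 6, "z": 0, "wx": 0, "wy": 0, "wz": 0, "hand": 0}, {"x": 6, "y": 9, "z": 0, "wx": 0, "wy": 0, "wz": 0, "hand": 0}, {"x": 6, "y": 9, "z": 0, "wx": 0, "wy": 0, "wz": 0, "hand": 0}]}}

```text
t: 35.0
tcp_pos: [468.5, 259.4, 209.9]
tcp_rot: [[-0.168, 0.626, 0.761], [-0.196, 0.736, -0.648], [-0.966, -0.259, -0.001]]
force: [-0.6, -0.4, -5.1]
opening: 8.0
```

Run:
```python
from h import *
rail_tgt(-107.4,80,193,7.5)
s=bot.camera("side")
crop(s,150,170,300,310,"s31",5)
```

```text
t 35.0 tcp [468.5 259.4 209.9] F [-0.6 -0.4 -5.1] open 8.0  shift [18.  -1.7 -0. ]  w [-0.002 -0.001  0.131]
rail-frame tcp -101.1 79.9 209.9 pitch 14.98 yaw 49.6 q [  4.  34. -54.  94.  27.  82.  -7.]
```

View pics/s31.png

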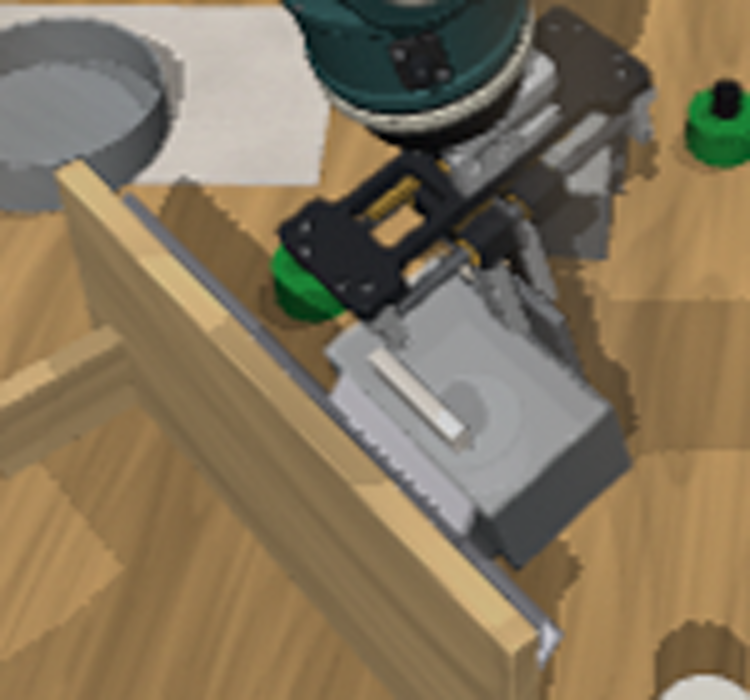

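{"api": "send_rows", "payload": {"series": [{"x": 4, "y": 0, "z": 0, "wx": 0, "wy": 0, "wz": 0.03, "hand": 0}, {"x": 8, "y": -0.5, "z": 0, "wx": 0, "wy": 0, "wz": 0.065, "hand": 0}, {"x": 12, "y": -1, "z": 0, "wx": 0, "wy": 0, "wz": 0.1, "hand": 0}, {"x": 16.5, "y": -2, "z": 0, "wx": 0, "wy": 0, "wz": 0.131, "hand": 0}, {"x": 16.5, "y": -2, "z": 0, "wx": 0, "wy": 0, "wz": 0.131, "hand": 0}]}}

```text
t: 35.55
tcp_pos: [464.1, 253.7, 194.8]
tcp_rot: [[-0.084, 0.643, 0.761], [-0.099, 0.755, -0.649], [-0.992, -0.13, 0.0]]
force: [0.4, -0.8, -5.1]
opening: 7.8
```

Run:
```python
from h import *
rail_tgt(-115.8,80,178.5,0)
```

```text
t 35.55 tcp [464.1 253.7 194.8] F [ 0.4 -0.8 -5.1] open 7.8  shift [17.2 -5.3 -0.4]  w [-0.003 -0.     0.13 ]
rail-frame tcp -108.3 79.6 194.8 pitch 7.47 yaw 49.55 q [  9.  30. -56. 101.  27.  71.  -6.]
```

{"api": "send_rows", "payload": {"series": [{"x": 4, "y": -1, "z": 0, "wx": 0, "wy": 0, "wz": 0.03, "hand": 0}, {"x": 8, "y": -2, "z": 0, "wx": 0, "wy": 0, "wz": 0.06, "hand": 0}, {"x": 12, "y": -3, "z": 0, "wx": 0, "wy": 0, "wz": 0.09, "hand": 0}, {"x": 16, "y": -5, "z": 0, "wx": 0, "wy": 0, "wz": 0.13, "hand": 0}, {"x": 16, "y": -5, "z": 0, "wx": 0, "wy": 0, "wz": 0.13, "hand": 0}]}}

```text
t: 36.05
tcp_pos: [459.4, 248.4, 179.6]
tcp_rot: [[-0.001, 0.649, 0.761], [-0.001, 0.761, -0.649], [-1.0, -0.001, -0.0]]
force: [0.2, -0.3, -4.6]
opening: 7.6
```

Run:
```python
from h import *
rail_tgt(-114,80,175,0)
s=bot.camera("side")
railf=lambda p: Tf([RL[0],RL[1],RY],[p])[0]
overw(s,[(hung(-115.8,80,178.5,0),CAD(0),(255,0,255))],150,170,300,310,"s32",5)
```

```text
t 36.05 tcp [459.4 248.4 179.6] F [ 0.2 -0.3 -4.6] open 7.6  shift [ 4.6  1.3 -0.3]  w [-0.003 -0.     0.001]
rail-frame tcp -115.3 79.7 179.6 pitch 0.07 yaw 49.55 q [ 15.  26. -59. 108.  26.  60.  -5.]
```

View pics/s32.png

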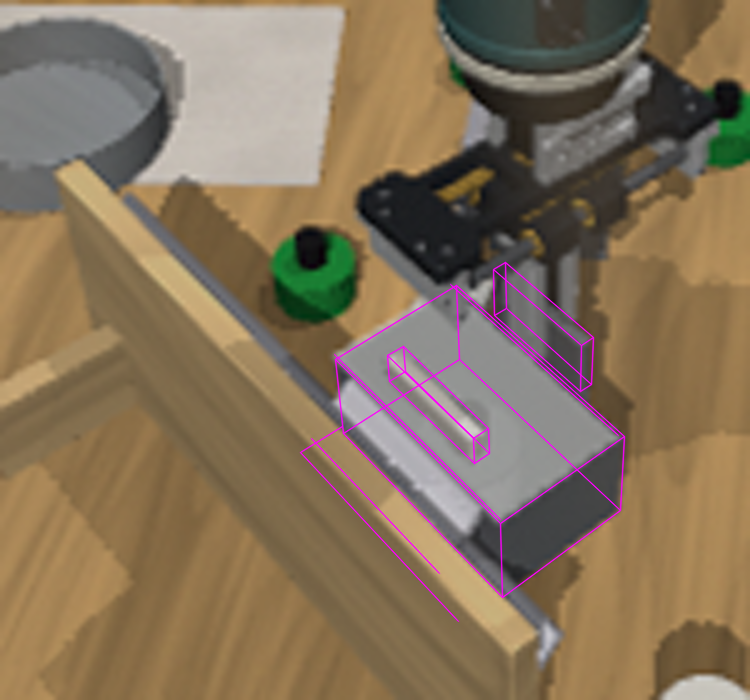

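{"api": "send_rows", "payload": {"series": [{"x": 2, "y": 0.6, "z": 0, "wx": 0, "wy": 0, "wz": 0, "hand": 0}, {"x": 3.5, "y": 1, "z": 0, "wx": 0, "wy": 0, "wz": 0, "hand": 0}, {"x": 4.5, "y": 1.3, "z": 0, "wx": 0, "wy": 0, "wz": 0, "hand": 0}, {"x": 4.5, "y": 1.3, "z": 0, "wx": 0, "wy": 0, "wz": 0, "hand": 0}]}}

```text
t: 36.5
tcp_pos: [460.1, 249.3, 175.5]
tcp_rot: [[-0.003, 0.648, 0.761], [-0.004, 0.761, -0.649], [-1.0, -0.005, 0.0]]
force: [-12.0, -14.9, 12.6]
opening: 7.9
```

Run:
```python
from h import *
rail_tgt(-114,80,175,0)
```

```text
t 36.5 tcp [460.1 249.3 175.5] F [-12.  -14.9  12.6] open 7.9  shift [ 0.5  0.2 -0.2]  w [-0.002  0.     0.005]
rail-frame tcp -114.2 79.8 175.5 pitch 0.3 yaw 49.57 q [ 14.  27. -58. 108.  26.  60.  -5.]
```

{"api": "send_rows", "payload": {"series": [{"x": 0, "y": -1, "z": 0, "wx": 0, "wy": 0, "wz": 0, "hand": 0}, {"x": 0, "y": -1, "z": 0, "wx": 0, "wy": 0, "wz": 0, "hand": 0.25}, {"x": 0, "y": -1, "z": 0, "wx": 0, "wy": 0, "wz": 0, "hand": 0.35}, {"x": 0, "y": -1, "z": 0, "wx": 0, "wy": 0, "wz": 0, "hand": 0.35}, {"x": 0, "y": -1, "z": 0, "wx": 0, "wy": 0, "wz": 0, "hand": 0.35}]}}

```text
t: 37.0
tcp_pos: [460.2, 249.8, 175.3]
tcp_rot: [[-0.0, 0.648, 0.761], [0.0, 0.761, -0.648], [-1.0, 0.0, -0.001]]
force: [-0.7, 0.2, 0.1]
opening: 31.9
```

{"api": "send_rows", "payload": {"series": [{"x": -20, "y": -1, "z": 0, "wx": 0, "wy": 0, "wz": 0, "hand": 0.35}, {"x": -50, "y": -1, "z": 0, "wx": 0, "wy": 0, "wz": 0, "hand": 0.35}, {"x": -75, "y": -1, "z": 0, "wx": 0, "wy": 0, "wz": 0, "hand": 0.35}, {"x": -75, "y": -50, "z": 0, "wx": 0, "wy": 0, "wz": 0, "hand": 0.4}, {"x": -75, "y": -100, "z": 0, "wx": 0, "wy": 0, "wz": 0, "hand": 0.4}]}}

```text
t: 37.5
tcp_pos: [405.2, 185.8, 251.4]
tcp_rot: [[-0.001, 0.646, 0.763], [0.003, 0.763, -0.646], [-1.0, 0.002, -0.002]]
force: [0.7, -0.7, 0.9]
opening: 37.1
```

Run:
```python
from h import *
tgt([449,-48,140],3)
s=bot.camera("side");t=bot.camera("top")
railf=lambda p: Tf([RL[0],RL[1],RY],[p])[0]
overw(s,[(hung(-114,80,175,0),CAD(0),(255,0,255))],150,170,300,310,"s33",5)
overw(t,[(hung(-114,80,175,0),CAD(0),(255,0,255))],80,100,210,240,"t33",4.5)
```

```text
t 37.5 tcp [405.2 185.8 251.4] F [ 0.7 -0.7  0.9] open 37.1  shift [ 110.7 -150.3  184.7]  w [ 0.816 -0.003 -0.   ]
```

View pics/s33.png

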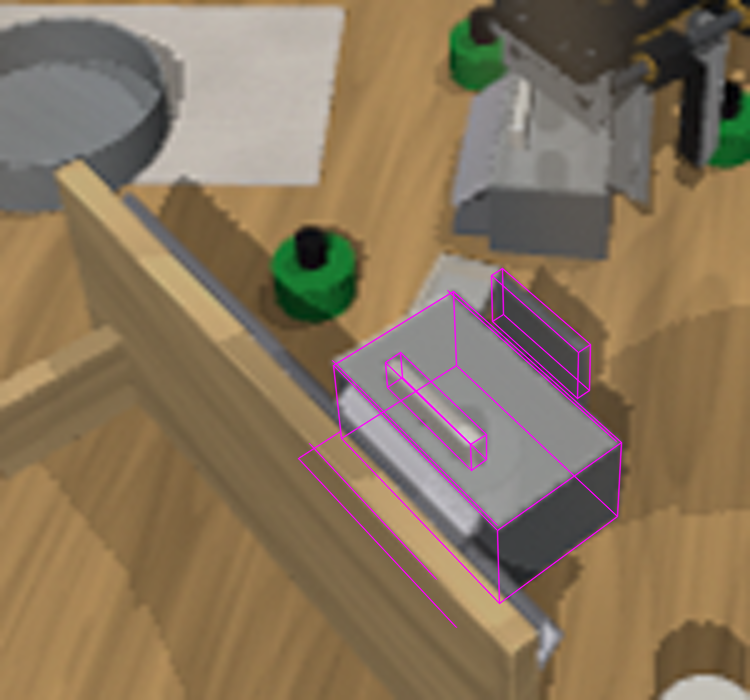

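View pics/t33.png

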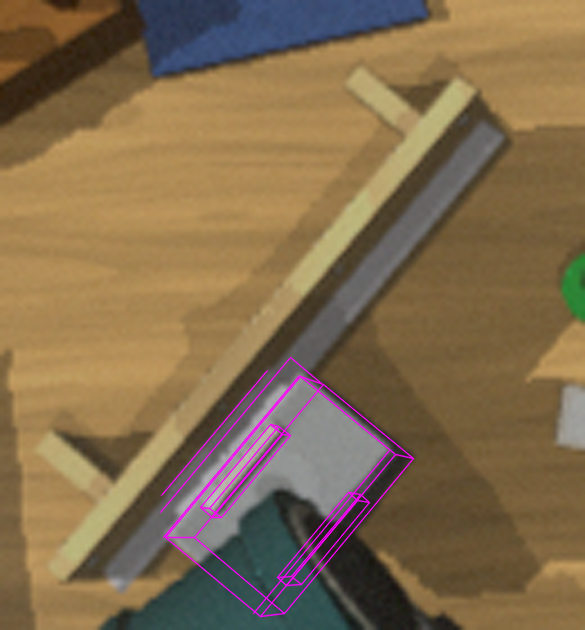

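{"api": "send_rows", "payload": {"series": [{"x": 20, "y": -28, "z": 34, "wx": 0.15, "wy": 0, "wz": 0, "hand": 0.4}, {"x": 40, "y": -56, "z": 68, "wx": 0.3, "wy": 0, "wz": 0, "hand": 0.4}, {"x": 60, "y": -84, "z": 102, "wx": 0.45, "wy": 0, "wz": 0, "hand": 0.4}, {"x": 80, "y": -112, "z": 138, "wx": 0.6, "wy": 0, "wz": 0, "hand": 0.4}, {"x": 100, "y": -140, "z": 172, "wx": 0.74, "wy": 0, "wz": 0, "hand": 0.4}]}}

```text
t: 38.1
tcp_pos: [447.3, -34.0, 150.5]
tcp_rot: [[0.0, 0.993, 0.121], [0.001, 0.121, -0.993], [-1.0, 0.001, -0.001]]
force: [1.2, -0.6, 0.3]
opening: 37.7
```

Run:
```python
from h import *
tgt([449,-48,140],3)
```

```text
t 38.1 tcp [447.3 -34.  150.5] F [ 1.2 -0.6  0.3] open 37.7  shift [10.5  0.  14.1]  w [ 0.069 -0.001 -0.001]
```

{"api": "send_rows", "payload": {"series": [{"x": 10, "y": 0, "z": 14, "wx": 0.069, "wy": 0, "wz": 0, "hand": 0.4}, {"x": 10, "y": 0, "z": 14, "wx": 0.069, "wy": 0, "wz": 0, "hand": 0.4}, {"x": 10, "y": 0, "z": 14, "wx": 0.069, "wy": 0, "wz": 0, "hand": 0.4}]}}

```text
t: 38.4
tcp_pos: [448.7, -45.1, 141.3]
tcp_rot: [[-0.0, 0.998, 0.061], [0.002, 0.061, -0.998], [-1.0, -0.0, -0.002]]
force: [0.4, 0.4, -0.5]
opening: 37.6
```

Run:
```python
from h import *
tgt([449,-48,84.5],3)
s=bot.camera("side");t=bot.camera("top")
A=[494,-46,3]
over(s,[(A,CAD(0),(255,0,255))],210,120,310,220,"s34",6)
over(t,[(A,CAD(0),(255,0,255))],210,150,310,250,"t34",6)
```

```text
t 38.4 tcp [448.7 -45.1 141.3] F [ 0.4  0.4 -0.5] open 37.6  shift [56.8  0.1  3. ]  w [ 0.008 -0.002  0.   ]
```

View pics/s34.png

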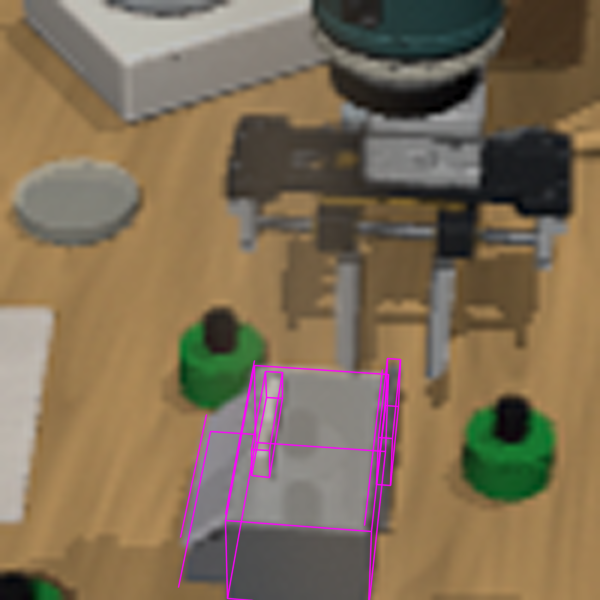

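View pics/t34.png

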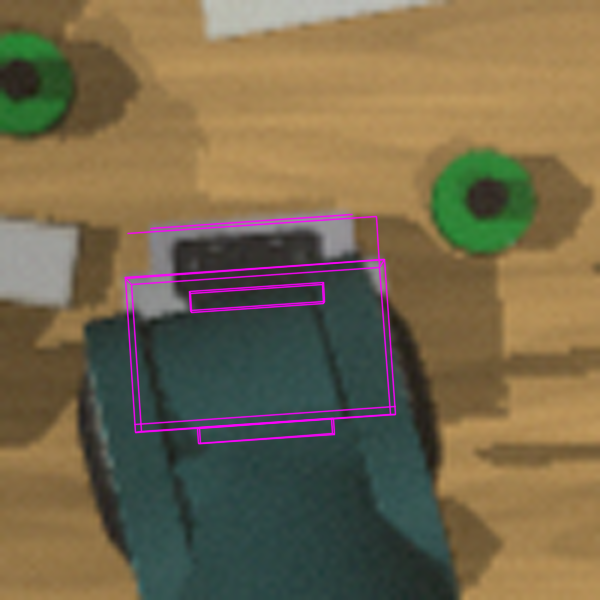

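{"api": "send_rows", "payload": {"series": [{"x": 20, "y": -0.5, "z": 3, "wx": 0.008, "wy": 0, "wz": 0, "hand": 0.4}, {"x": 40, "y": -0.5, "z": 3, "wx": 0.008, "wy": 0, "wz": 0, "hand": 0.4}, {"x": 56, "y": -0.5, "z": 3, "wx": 0.008, "wy": 0, "wz": 0, "hand": 0.4}, {"x": 56, "y": -0.5, "z": 3, "wx": 0.008, "wy": 0, "wz": 0, "hand": 0.2}, {"x": 56, "y": -0.5, "z": 3, "wx": 0.008, "wy": 0, "wz": 0, "hand": 0}]}}

```text
t: 39.0
tcp_pos: [448.4, -48.3, 85.9]
tcp_rot: [[0.0, 0.999, 0.052], [0.002, 0.052, -0.999], [-1.0, 0.0, -0.002]]
force: [0.5, -0.1, 0.1]
opening: 25.2
```

{"api": "send_rows", "payload": {"series": [{"x": 0, "y": 0, "z": 0, "wx": 0, "wy": 0, "wz": 0, "hand": 0}, {"x": 0, "y": 0, "z": 0, "wx": 0, "wy": 0, "wz": 0, "hand": 0}, {"x": 0, "y": 0, "z": 0, "wx": 0, "wy": 0, "wz": 0, "hand": 0}, {"x": 0, "y": 0, "z": 0, "wx": 0, "wy": 0, "wz": 0, "hand": 0}, {"x": 0, "y": 0, "z": 0, "wx": 0, "wy": 0, "wz": 0, "hand": 0}]}}

```text
t: 39.5
tcp_pos: [448.9, -49.1, 86.0]
tcp_rot: [[0.002, 0.999, 0.05], [0.001, 0.05, -0.999], [-1.0, 0.002, -0.001]]
force: [1.1, 0.4, 10.3]
opening: 7.9
```

{"api": "send_rows", "payload": {"series": [{"x": -5, "y": 0, "z": 0, "wx": 0, "wy": 0, "wz": 0, "hand": 0}, {"x": -10, "y": 0, "z": 0, "wx": 0, "wy": 0, "wz": 0, "hand": 0}, {"x": -20, "y": 0, "z": 0, "wx": 0, "wy": 0, "wz": 0, "hand": 0}, {"x": -30, "y": 0, "z": 0, "wx": 0, "wy": 0, "wz": 0, "hand": 0}, {"x": -30, "y": 0, "z": 0, "wx": 0, "wy": 0, "wz": 0, "hand": 0}]}}

```text
t: 40.0
tcp_pos: [448.7, -49.4, 116.6]
tcp_rot: [[0.002, 0.999, 0.05], [0.001, 0.05, -0.999], [-1.0, 0.002, -0.001]]
force: [0.4, 0.1, -6.3]
opening: 7.9
```

Run:
```python
from h import *
tgt([449,-48,84.5],3)
s=bot.camera("side")
A=[494.5,-46,3,30]
over(s,[(A,CAD(0),(255,0,255))],210,120,310,220,"s35",6)
```

```text
t 40.0 tcp [448.7 -49.4 116.6] F [ 0.4  0.1 -6.3] open 7.9  shift [32.1  0.3 -1.3]  w [-0.003 -0.001 -0.002]
```

View pics/s35.png

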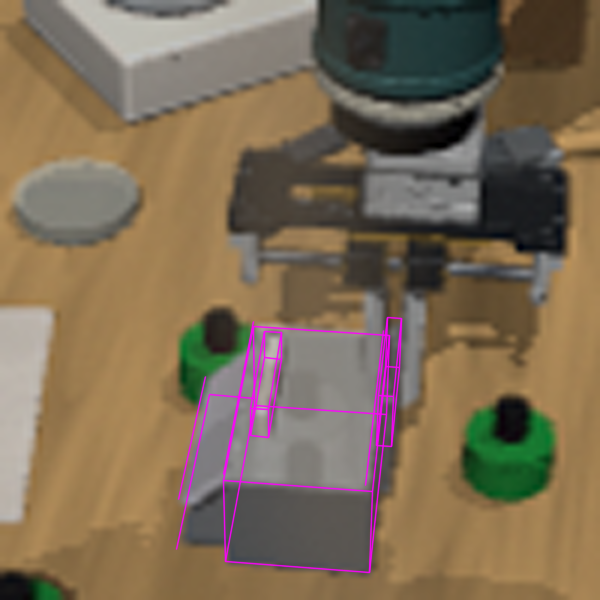

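{"api": "send_rows", "payload": {"series": [{"x": -30, "y": 0, "z": 0, "wx": 0, "wy": 0, "wz": 0, "hand": 0}, {"x": -70, "y": 0, "z": 0, "wx": 0, "wy": 0, "wz": 0, "hand": 0}, {"x": -110, "y": 0, "z": 0, "wx": 0, "wy": 0, "wz": 0, "hand": 0}, {"x": -135, "y": 0, "z": 0, "wx": 0, "wy": 0, "wz": 0, "hand": 0}, {"x": -142, "y": 0, "z": 0, "wx": 0, "wy": 0, "wz": 0, "hand": 0}]}}

```text
t: 40.55
tcp_pos: [448.8, -49.6, 259.1]
tcp_rot: [[0.003, 0.999, 0.049], [-0.0, 0.049, -0.999], [-1.0, 0.003, 0.0]]
force: [0.2, -0.6, -6.3]
opening: 7.6
```

Run:
```python
from h import *
rail_tgt(-200,-80,260,0)
```

```text
t 40.55 tcp [448.8 -49.6 259.1] F [ 0.2 -0.6 -6.3] open 7.6  shift [  -0.7   84.  -126.2]  w [-0.818  0.001 -0.002]
rail-frame tcp -349.5 -105.0 259.1 pitch -0.15 yaw 2.83 q [ 51.   7. -52. 112.   6.  64.  -0.]
```

{"api": "send_rows", "payload": {"series": [{"x": -1, "y": 9, "z": -13, "wx": -0.08, "wy": 0, "wz": 0, "hand": 0}, {"x": -1, "y": 18, "z": -28, "wx": -0.18, "wy": 0, "wz": 0, "hand": 0}, {"x": -1, "y": 30, "z": -45, "wx": -0.29, "wy": 0, "wz": 0, "hand": 0}, {"x": -1, "y": 42, "z": -62, "wx": -0.4, "wy": 0, "wz": 0, "hand": 0}, {"x": -1, "y": 54, "z": -80, "wx": -0.51, "wy": 0, "wz": 0, "hand": 0}]}}

```text
t: 41.05
tcp_pos: [497.9, 33.6, 256.7]
tcp_rot: [[-0.002, 0.845, 0.535], [0.002, 0.535, -0.845], [-1.0, -0.001, -0.002]]
force: [0.1, 1.3, -5.6]
opening: 7.8
```

Run:
```python
from h import *
rail_tgt(-200,-80,260,0)
```

```text
t 41.05 tcp [497.9  33.6 256.7] F [ 0.1  1.3 -5.6] open 7.8  shift [ -3.3  49.3 -24.4]  w [-0.303 -0.003  0.   ]
rail-frame tcp -254.3 -88.6 256.7 pitch 0.04 yaw 32.31 q [ 42.  16. -58. 106.  15.  66.  12.]
```

{"api": "send_rows", "payload": {"series": [{"x": -1, "y": 11, "z": -6, "wx": -0.07, "wy": 0, "wz": 0, "hand": 0}, {"x": -2, "y": 23, "z": -12, "wx": -0.15, "wy": 0, "wz": 0, "hand": 0}, {"x": -3, "y": 36, "z": -18, "wx": -0.23, "wy": 0, "wz": 0, "hand": 0}, {"x": -3, "y": 49, "z": -24, "wx": -0.303, "wy": 0, "wz": 0, "hand": 0}, {"x": -3, "y": 49, "z": -24, "wx": -0.303, "wy": 0, "wz": 0, "hand": 0}]}}

```text
t: 41.55
tcp_pos: [526.7, 81.0, 259.7]
tcp_rot: [[-0.002, 0.647, 0.762], [0.003, 0.762, -0.647], [-1.0, 0.001, -0.004]]
force: [-1.1, 0.9, -6.0]
opening: 7.7
```

Run:
```python
from h import *
rail_tgt(-160,-80,264,15)
s=bot.camera("side");crop(s,150,120,330,300,"s36",3.3)
```

```text
t 41.55 tcp [526.7  81.  259.7] F [-1.1  0.9 -6. ] open 7.7  shift [-4.3 39.5  0.1]  w [-0.    -0.004 -0.263]
rail-frame tcp -199.5 -79.9 259.7 pitch -0.06 yaw 49.66 q [ 36.  22. -60. 101.  20.  69.  20.]
```

View pics/s36.png

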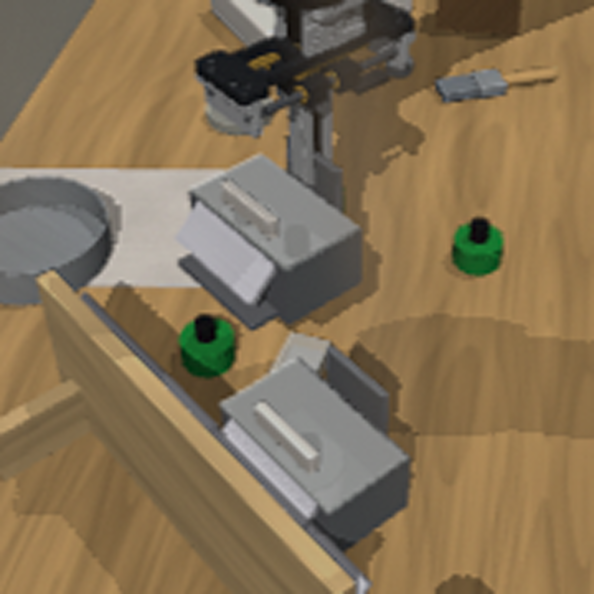

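{"api": "send_rows", "payload": {"series": [{"x": -1, "y": 9, "z": 0, "wx": 0, "wy": -0.001, "wz": -0.06, "hand": 0}, {"x": -2, "y": 19, "z": 0, "wx": 0, "wy": -0.002, "wz": -0.13, "hand": 0}, {"x": -3, "y": 30, "z": 0, "wx": 0, "wy": -0.003, "wz": -0.2, "hand": 0}, {"x": -4, "y": 39, "z": 0, "wx": 0, "wy": -0.004, "wz": -0.262, "hand": 0}, {"x": -4, "y": 39, "z": 0, "wx": 0, "wy": -0.004, "wz": -0.262, "hand": 0}]}}

```text
t: 42.1
tcp_pos: [552.2, 110.6, 263.7]
tcp_rot: [[-0.168, 0.627, 0.76], [-0.199, 0.734, -0.649], [-0.966, -0.26, 0.001]]
force: [0.1, 0.1, -6.4]
opening: 7.9
```

Run:
```python
from h import *
rail_tgt(-119.5,-80,233,15)
```

```text
t 42.1 tcp [552.2 110.6 263.7] F [ 0.1  0.1 -6.4] open 7.9  shift [19.  47.5 -0.3]  w [-0.004  0.     0.002]
rail-frame tcp -160.4 -80.2 263.7 pitch 15.09 yaw 49.49 q [ 18.  32. -53.  88.  29.  88.  10.]
```

{"api": "send_rows", "payload": {"series": [{"x": 4, "y": 11, "z": 0, "wx": -0.004, "wy": 0, "wz": 0, "hand": 0}, {"x": 9, "y": 23, "z": 0, "wx": -0.004, "wy": 0, "wz": 0, "hand": 0}, {"x": 14, "y": 36, "z": 0, "wx": -0.004, "wy": 0, "wz": 0, "hand": 0}, {"x": 19, "y": 47, "z": 0, "wx": -0.004, "wy": 0, "wz": 0, "hand": 0}, {"x": 19, "y": 47, "z": 0, "wx": -0.004, "wy": 0, "wz": 0, "hand": 0}]}}

```text
t: 42.6
tcp_pos: [578.6, 140.7, 233.3]
tcp_rot: [[-0.167, 0.625, 0.763], [-0.197, 0.737, -0.647], [-0.966, -0.259, 0.0]]
force: [-0.0, -0.7, -5.9]
opening: 7.8
```

Run:
```python
from h import *
rail_tgt(-108.1,-80,219,15)
s=bot.camera("side")
overw(s,[(hung(-119.3,-80,230.7,15),CAD(0),(255,0,255))],140,130,290,280,"s37",4)
```

```text
t 42.6 tcp [578.6 140.7 233.3] F [-0.  -0.7 -5.9] open 7.8  shift [10.7 15.6 -0.9]  w [ 0.  0. -0.]
rail-frame tcp -120.4 -80.9 233.3 pitch 14.99 yaw 49.72 q [ 13.  37. -52.  85.  32.  87.   8.]
```

View pics/s37.png

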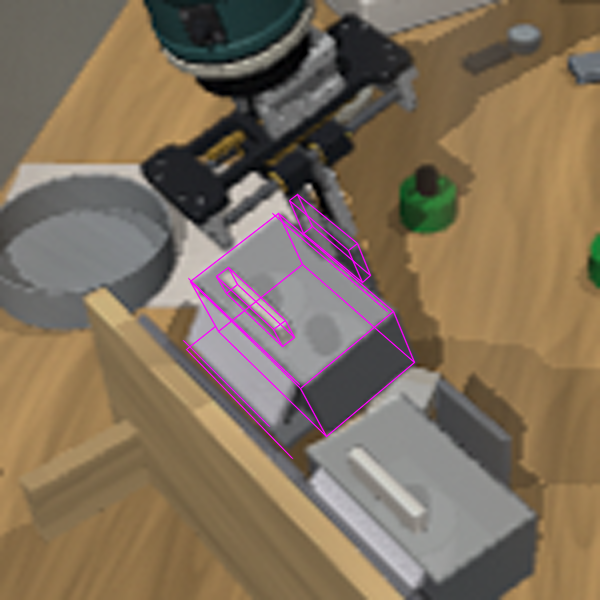

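{"api": "send_rows", "payload": {"series": [{"x": 4, "y": 5, "z": 0, "wx": 0, "wy": 0, "wz": 0, "hand": 0}, {"x": 8, "y": 10, "z": -1, "wx": 0, "wy": 0, "wz": 0, "hand": 0}, {"x": 11, "y": 15.5, "z": -1, "wx": 0, "wy": 0, "wz": 0, "hand": 0}, {"x": 11, "y": 15.5, "z": -1, "wx": 0, "wy": 0, "wz": 0, "hand": 0}]}}

```text
t: 43.05
tcp_pos: [585.6, 150.1, 219.5]
tcp_rot: [[-0.166, 0.625, 0.763], [-0.198, 0.737, -0.647], [-0.966, -0.258, 0.001]]
force: [-0.6, -0.5, -6.1]
opening: 7.5
```

Run:
```python
from h import *
rail_tgt(-101,-80,211,15)
```

```text
t 43.05 tcp [585.6 150.1 219.5] F [-0.6 -0.5 -6.1] open 7.5  shift [ 6.3  9.6 -0.1]  w [-0.     0.001 -0.   ]
rail-frame tcp -108.7 -80.1 219.5 pitch 14.97 yaw 49.69 q [ 12.  39. -51.  84.  33.  87.   7.]
```

{"api": "send_rows", "payload": {"series": [{"x": 2, "y": 3, "z": 0, "wx": 0, "wy": 0, "wz": 0, "hand": 0}, {"x": 4, "y": 6, "z": 0, "wx": 0, "wy": 0, "wz": 0, "hand": 0}, {"x": 6, "y": 9.5, "z": 0, "wx": 0, "wy": 0, "wz": 0, "hand": 0}, {"x": 6, "y": 9.5, "z": 0, "wx": 0, "wy": 0, "wz": 0, "hand": 0}]}}

```text
t: 43.45
tcp_pos: [590.6, 155.8, 211.5]
tcp_rot: [[-0.166, 0.625, 0.763], [-0.198, 0.737, -0.647], [-0.966, -0.258, 0.001]]
force: [0.4, -0.2, -5.7]
opening: 7.8
```

Run:
```python
from h import *
rail_tgt(-108.3,-80,195.5,7.5)
```

```text
t 43.45 tcp [590.6 155.8 211.5] F [ 0.4 -0.2 -5.7] open 7.8  shift [17.4 -2.8 -0.3]  w [-0.     0.001  0.13 ]
rail-frame tcp -101.1 -80.3 211.5 pitch 14.96 yaw 49.68 q [ 11.  40. -51.  84.  33.  87.   6.]
```

{"api": "send_rows", "payload": {"series": [{"x": 4, "y": 0, "z": 0, "wx": 0, "wy": 0, "wz": 0.03, "hand": 0}, {"x": 8, "y": -0.8, "z": 0, "wx": 0, "wy": 0, "wz": 0.065, "hand": 0}, {"x": 12, "y": -1.6, "z": 0, "wx": 0, "wy": 0, "wz": 0.1, "hand": 0}, {"x": 17, "y": -2.6, "z": 0, "wx": 0, "wy": 0, "wz": 0.13, "hand": 0}, {"x": 17, "y": -2.6, "z": 0, "wx": 0, "wy": 0, "wz": 0.13, "hand": 0}]}}

```text
t: 43.95
tcp_pos: [585.8, 149.2, 196.1]
tcp_rot: [[-0.083, 0.642, 0.762], [-0.101, 0.755, -0.648], [-0.991, -0.131, 0.002]]
force: [0.8, -0.3, -5.0]
opening: 7.5
```

Run:
```python
from h import *
rail_tgt(-115.3,-80,180.5,0)
```

```text
t 43.95 tcp [585.8 149.2 196.1] F [ 0.8 -0.3 -5. ] open 7.5  shift [16.2 -3.9 -0.9]  w [-0.001  0.002  0.131]
rail-frame tcp -109.3 -80.9 196.1 pitch 7.53 yaw 49.61 q [ 17.  37. -53.  91.  32.  76.   7.]
```

{"api": "send_rows", "payload": {"series": [{"x": 4, "y": -1, "z": 0, "wx": 0, "wy": 0, "wz": 0.03, "hand": 0}, {"x": 8, "y": -2, "z": 0, "wx": 0, "wy": 0, "wz": 0.06, "hand": 0}, {"x": 12, "y": -3, "z": 0, "wx": 0, "wy": 0, "wz": 0.09, "hand": 0}, {"x": 15.5, "y": -4, "z": 0, "wx": 0, "wy": 0.002, "wz": 0.131, "hand": 0}, {"x": 15.5, "y": -4, "z": 0, "wx": 0, "wy": 0.002, "wz": 0.131, "hand": 0}]}}

```text
t: 44.45
tcp_pos: [581.9, 144.7, 181.2]
tcp_rot: [[-0.001, 0.648, 0.762], [-0.001, 0.762, -0.648], [-1.0, -0.001, -0.0]]
force: [1.1, 0.5, -6.8]
opening: 8.0
```

Run:
```python
from h import *
rail_tgt(-114.2,-80,176.2,0)
s=bot.camera("side")
overw(s,[(hung(-115.3,-80,180,0),CAD(0),(255,0,255))],140,130,290,280,"s38",4)
```

```text
t 44.45 tcp [581.9 144.7 181.2] F [ 1.1  0.5 -6.8] open 8.0  shift [ 5.   1.  -0.8]  w [-0.001 -0.     0.001]
rail-frame tcp -115.2 -80.8 181.2 pitch 0.06 yaw 49.62 q [ 23.  34. -56.  97.  31.  66.   8.]
```

View pics/s38.png

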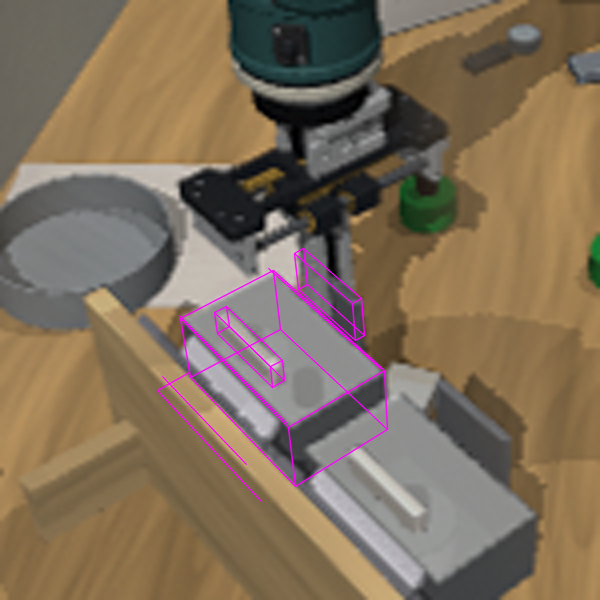

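{"api": "send_rows", "payload": {"series": [{"x": 2, "y": 0.4, "z": 0, "wx": 0, "wy": 0, "wz": 0, "hand": 0}, {"x": 3.5, "y": 0.7, "z": 0, "wx": 0, "wy": 0, "wz": 0, "hand": 0}, {"x": 5, "y": 1, "z": 0, "wx": 0, "wy": 0, "wz": 0, "hand": 0}, {"x": 5, "y": 1, "z": 0, "wx": 0, "wy": 0, "wz": 0, "hand": 0}]}}

```text
t: 44.9
tcp_pos: [582.5, 145.7, 176.7]
tcp_rot: [[-0.003, 0.647, 0.762], [-0.003, 0.762, -0.647], [-1.0, -0.004, 0.0]]
force: [-8.0, -9.2, 3.0]
opening: 7.8
```

Run:
```python
from h import *
rail_tgt(-114.2,-80,176.2,0)
```

```text
t 44.9 tcp [582.5 145.7 176.7] F [-8.  -9.2  3. ] open 7.8  shift [ 0.5 -0.1 -0.6]  w [-0.001  0.     0.004]
rail-frame tcp -114.1 -80.6 176.7 pitch 0.24 yaw 49.67 q [ 23.  35. -55.  97.  31.  65.   8.]
```

{"api": "send_rows", "payload": {"series": [{"x": 0.5, "y": -0.5, "z": 0, "wx": 0, "wy": 0, "wz": 0, "hand": 0}, {"x": 0.5, "y": -0.5, "z": 0, "wx": 0, "wy": 0, "wz": 0, "hand": 0.25}, {"x": 0, "y": -1, "z": 0, "wx": 0, "wy": 0, "wz": 0, "hand": 0.35}, {"x": 0, "y": -1, "z": 0, "wx": 0, "wy": 0, "wz": 0, "hand": 0.35}, {"x": 0, "y": -1, "z": 0, "wx": 0, "wy": 0, "wz": 0, "hand": 0.35}]}}

```text
t: 45.4
tcp_pos: [582.5, 146.1, 176.7]
tcp_rot: [[0.0, 0.647, 0.763], [0.0, 0.763, -0.647], [-1.0, 0.0, -0.0]]
force: [0.0, 0.6, -0.1]
opening: 32.2
```

{"api": "send_rows", "payload": {"series": [{"x": -20, "y": -1, "z": 0, "wx": 0, "wy": 0, "wz": 0, "hand": 0.35}, {"x": -50, "y": -1, "z": 0, "wx": 0, "wy": 0, "wz": 0, "hand": 0.35}, {"x": -85, "y": -1, "z": 0, "wx": 0, "wy": 0, "wz": 0, "hand": 0.35}, {"x": -90, "y": -50, "z": 0, "wx": 0, "wy": 0, "wz": 0, "hand": 0.4}, {"x": -90, "y": -100, "z": 0, "wx": 0, "wy": 0, "wz": 0, "hand": 0.4}]}}

```text
t: 45.9
tcp_pos: [519.3, 72.5, 267.4]
tcp_rot: [[0.001, 0.645, 0.764], [0.001, 0.764, -0.645], [-1.0, 0.002, 0.0]]
force: [0.6, -1.2, 0.3]
opening: 37.4
```

{"api": "send_rows", "payload": {"series": [{"x": 0, "y": -30, "z": 40, "wx": 0, "wy": 0, "wz": 0, "hand": 0.4}, {"x": 0, "y": -60, "z": 80, "wx": 0, "wy": 0, "wz": 0, "hand": 0.4}, {"x": 0, "y": -90, "z": 120, "wx": 0, "wy": 0, "wz": 0, "hand": 0.4}, {"x": 0, "y": -120, "z": 160, "wx": 0, "wy": 0, "wz": 0, "hand": 0.4}, {"x": 0, "y": -130, "z": 200, "wx": 0, "wy": 0, "wz": 0, "hand": 0.4}]}}

```text
t: 46.4
tcp_pos: [587.7, -161.0, 266.6]
tcp_rot: [[-0.0, 0.65, 0.76], [-0.001, 0.76, -0.65], [-1.0, -0.001, 0.0]]
force: [0.2, -0.6, 1.6]
opening: 37.5
```

Run:
```python
from h import *
s=bot.camera("side");t=bot.camera("top")
H=[(hung(-114,80,175,0),CAD(0),(255,0,255)),(hung(-114,-80,175,0),CAD(0),(255,0,0))]
overw(s,H,140,150,290,300,"s39",4)
overw(t,H,80,100,230,240,"t39",4)
cv2.imwrite("pics/side39.png",s["color"]);cv2.imwrite("pics/top39.png",t["color"])
crop(s,140,150,290,300,"s39n",4)
```

```text
(no output)
```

View pics/s39.png

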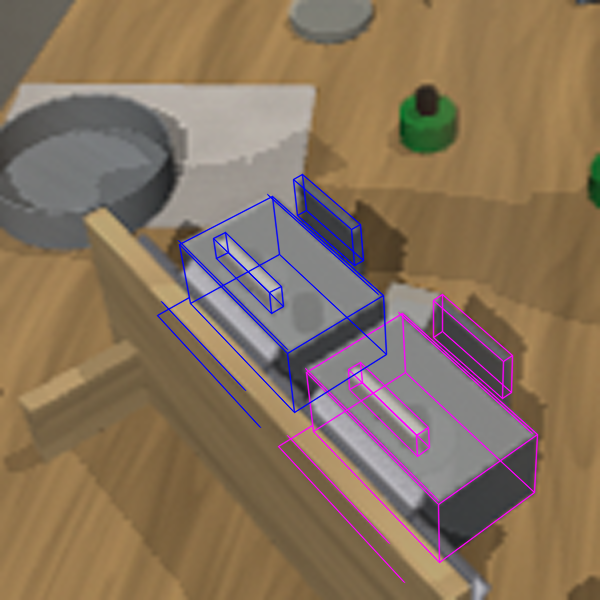

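View pics/t39.png

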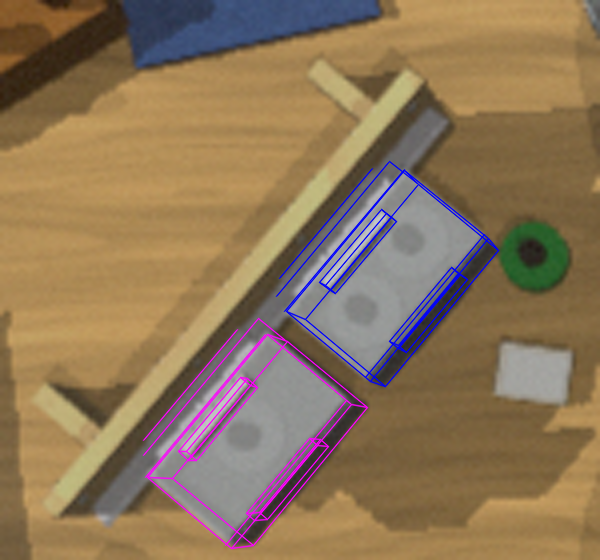

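View pics/s39n.png

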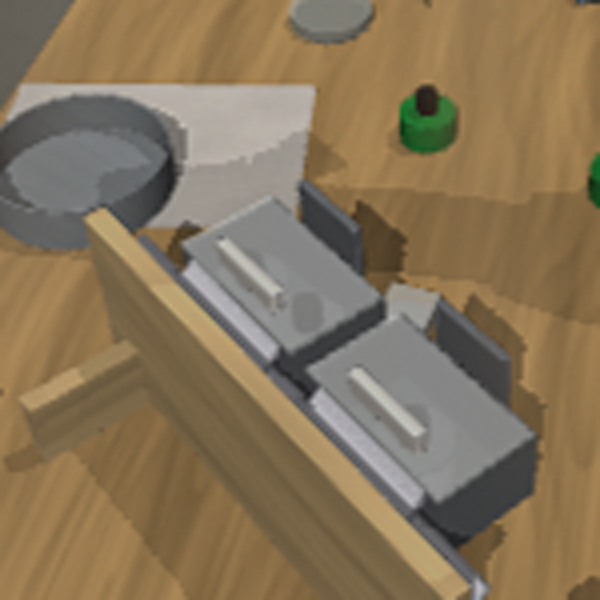

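View pics/top39.png

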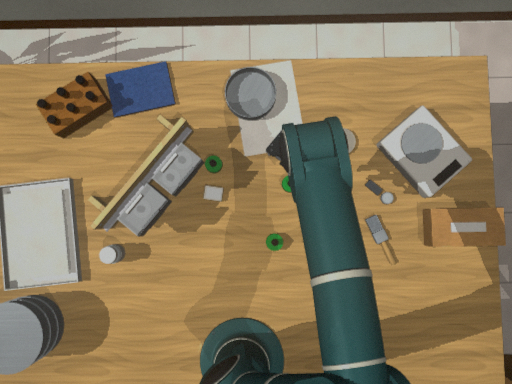

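Run:
```python
from h import *
s=bot.sense(); print(s["t"],s["force"].round(1)); print(bot.hand_in())
```

```text
46.5 [ 0.1  0.  -0.4]
the job is handed in; nothing more can be done
None
```

The job is handed in at 46.5 s. All three grey tins are in the caddies, both covers are shut, and both caddies hang on the cleat rail. There was no fourth tin on the bench, and I left the green look-alikes alone.

- **Tins:** two are side by side in one caddy and one is centred in the other. I saw all three standing upright inside before shutting the covers.
- **Covers:** I pushed each one nearly shut, then squeezed tab and rib together until they stopped. The opening read 78.4–79.0 mm; fully shut is 79 mm.
- **Hanging:** the caddies hang at about +80 and −80 mm along the rail. Both pressed on the board and the cleat just before release. In the final pictures from both cameras they match the level, fully home outlines to about a pixel, roughly 3 mm. I did not check fully home more finely than that.
- **Bystanders:** they look unmoved in the last picture, but the arm partly hid the dish and one green look-alike.

One thing went wrong on the way. My first grasp of the rear tin was too low, caught its body and nudged it about 3 mm. I opened the gripper, rose and took it again by the knob. No tin was seen knocked aside during the run.

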